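Restock the spring-fed jar lanes under the glass overshelf

TASK

Restock the seasoning: take the three refilled jars from the black tray and load them into the spring-fed lanes under the glass shelf, pressing the pusher (or the jar already there) back and setting each jar down behind the front lip, so that every lane ends with a neat row of two jars standing flat on its floor. Keep all jars roughly upright the whole time, because the shaker caps spill, do not bump the glass shelf, and leave the other things on the counter where they are.

Things in the scene. Friction and masses are not known exactly. Their poses are not given: they have to be found in the camera images.
- lane_a: spring-fed lane, FULL at the start (two jars): grey plastic track 50 mm wide, 158 long, for two jars in line. Origin: centre line, underside, inner face of the front lip; x back along the lane, away from the robot, z up. Jars stand on its floor, 6 mm above the origin; front jar's axis at x = 20 mm, rear jar's at x = 61. The three lanes stand 92 mm apart, in any order
- lane_b: same kind of lane, with ONE jar at its front at the start; same origin and axes as lane_a. Clear front lip 3 mm thick (x = -3 to 0 mm, a lower ticket strip in front of it to x = -10), its top 30 mm above the origin. Low side rails flare outward: about 45 mm apart at the floor, 56 mm apart at their tops 33 mm above the origin
- lane_c: same kind of lane, EMPTY at the start; same origin, axes and sizes as lane_a and lane_b
- pusher_a (a joint): spring pusher of lane_a: upright black paddle 36 mm wide, 5 thick, top 83 mm above the lane's origin, that slides along the lane and presses the jars forward with about 4 N. Value in m: 0 with its front face 2 mm behind the lip (empty lane), about 0.038 with one jar, 0.079 with two, 0.112 at its rear stop
- pusher_b (a joint): spring pusher of lane_b: upright black paddle 36 mm wide, 5 thick, top 83 mm above the lane's origin, that slides along the lane and presses the jars forward with about 4 N. Value in m: 0 with its front face 2 mm behind the lip (empty lane), about 0.038 with one jar, 0.079 with two, 0.112 at its rear stop
- pusher_c (a joint): spring pusher of lane_c: upright black paddle 36 mm wide, 5 thick, top 83 mm above the lane's origin, that slides along the lane and presses the jars forward with about 4 N. Value in m: 0 with its front face 2 mm behind the lip (empty lane), about 0.038 with one jar, 0.079 with two, 0.112 at its rear stop
- overshelf: fixed clear glass shelf over the lanes: its underside 346 mm above the counter, from x = -54 mm (front edge, thin metal strip) to 180, 320 wide, open at front and sides. Two 18 mm posts at x = 160, y = +-128; steel foot 8 mm thick, x = -20 to 175, 300 wide, carries the lanes. Origin: underside of the foot, mid-width, on the line of the lips; x to the back. Tin and cups on top
- black_tray: shallow black tray, 258 x 183 mm, rim 18 mm high, floor 2 mm thick, on which the three refilled jars stand; it does not slide; origin at the centre of its underside, x along its length
- jar_1: refilled seasoning jar, glass with label and black cap, upright round body 40 mm in diameter and 105 mm tall (all six jars are alike); origin at the centre of its underside, z up; 0.1 kg; at the start it stands on the black tray
- jar_2: refilled seasoning jar, glass with label and black cap, upright round body 40 mm in diameter and 105 mm tall (all six jars are alike); origin at the centre of its underside, z up; 0.1 kg; at the start it stands on the black tray
- jar_3: refilled seasoning jar, glass with label and black cap, upright round body 40 mm in diameter and 105 mm tall (all six jars are alike); origin at the centre of its underside, z up; 0.1 kg; at the start it stands on the black tray
- shelf_jar_1: seasoning jar, glass with label and black cap, upright round body 40 mm in diameter and 105 mm tall (all six jars are alike); origin at the centre of its underside, z up; 0.1 kg; at the start it already stands in lane_a, at the front
- shelf_jar_2: seasoning jar, glass with label and black cap, upright round body 40 mm in diameter and 105 mm tall (all six jars are alike); origin at the centre of its underside, z up; 0.1 kg; at the start it already stands in lane_a, behind the other
- shelf_jar_3: seasoning jar, glass with label and black cap, upright round body 40 mm in diameter and 105 mm tall (all six jars are alike); origin at the centre of its underside, z up; 0.1 kg; at the start it already stands in lane_b, at the front
- cup_stack: clear dip-cup stack, 66 mm round, 73 mm tall; a bystander to be left alone; origin at the centre of its underside
- card_reader: black hand card reader, 123 x 66 x 20 mm, lying flat; a bystander to be left alone; origin at the centre of its underside
- blue_pad: pale blue silicone pot pad, 52 x 150 x 12 mm, lying flat; a bystander to be left alone; origin at the centre of its underside
Things that resemble listed ones, but are neither listed nor needed, are in the scene too. What is shaped like the jar_1 but purple is not meant.

How it is judged:
By the outcome, as a careful person would: the job done as asked, in the order asked, and still so for the second after the job is handed in, with the robot touching nothing.
It also fails if it takes over 72 s, if anything falls off the work surface, if the arm or the gripper's body presses on something with over 40 N, if the wrist force passes 120 N, or if a joint passes its speed limit or range.

ROBOT

A 6-joint arm with a two-finger parallel gripper is mounted at the origin on a cart in front of the work surface, level with it; the furniture and walls round the work are solid. World frame = base frame: x ahead of the robot, y to its left, z up, the work surface at z = 0. Lengths are in m, angles in degrees, forces in N, time in s.
With the tool pointing down it reaches from about 0.4 to 0.825 m from the base axis. Payload 7 kg.
Tool frame: the origin (TCP) lies at the very end of the fingers, on their centre line; the grasp point (between the pads) lies hold_point_z behind it (hold_point_z is the distance from the TCP to the grasp point, in m); z points along the fingers, y is the direction in which the jaws open and shut (so a half turn about z gives the same grasp; the last joint's range is limited). The gripper opens to 88 mm and grips with 3 to 60 N. Pads are 19 mm wide; open, the fingers measure 130 mm over their backs; the gripper's body (78 mm by 193 mm) begins 47 mm behind the grasp point.
Start: joints at [-54.311, 20.546, 0.682, 0, -70.136, -16.507], TCP at [0.222, -0.638, 0.227] pointing down, gripper open.
Joint ranges: [-176.03, 176.03], [-82.01, 121.73], [-58.28, 71.71], [-173.87, 95.51], [-174.79, -0.11], [-173.66, 173.66]. Speed limits (degrees/s): [136.94, 136.94, 172.46, 180, 180, 180].

INTERFACE

Orientations are given as [roll, pitch, yaw] about the fixed x, y, z axes, in that order (R = Rz(yaw) Ry(pitch) Rx(roll)).
In Python, from plant import get_obs, snapshot, close_job, hold_point_z gives the robot as it stands. The module is installed in compiled form; this text tells all that it offers.
- The arm moves only by the tool jog_arm, never from a script. Its argument "commands" is a list of rows, each a list of 4 numbers: the shift along the world's x, y, z in mm, then the turn about the world's z in degrees. In form: [[x, y, z, turn], ...]. A call has exactly 10 rows; each row shifts and turns the commanded pose from where the row before left it; what a row does not reach is not made up. A row lasts 1/12 s, in which the tool goes at most 41.7 mm and 7.16 degrees, less where a joint would pass 70% of its speed; a pose out of reach is approached as far as the arm can. A call is refused whole if a number of a shift passes 41.7 or a number of a turn 7.16, either way. A call with a gripper value outside its range is refused whole. "fingers" is the finger opening in mm, from 0 to 87.6, set as the call begins (left out, the last holds). The fingers move at their own pace and stop on an object; the grip force is fixed at half the most. Time passes only in rows, so rows that do not move let the fingers close, or fill a call up. It gives the time, the measured TCP pose, the force and the opening at its end, in the units of the state.
- get_obs(): the state, without advancing time (a new reading comes with each control period).
- snapshot(name): name is "scene" or "top"; returns a dict with "image" (384x512x3 uint8, red, green, blue), "fov_y" (degrees; the focal length in pixels is half the picture's height over the tangent of half this angle, whatever the lens; pixels are square), "cx", "cy" (the principal point, pixels), "dist_coeffs" ([k1, k2, p1, p2, k3] as OpenCV has them; the pictures are not rectified), "rvec" (rotation vector, rad) and "tvec" (3), from world to camera coordinates, as OpenCV has them. Camera axes: x right, y down, z forward; pixel columns grow to the right and rows downward; lengths in m; the calibration is good to about 2 mm. A picture is of the moment at which its call begins. There is no depth.
- close_job(): hands the job in, once; it reports no verdict.
The state is a dict: "clock": time; "joint_pos": joint angles; "qvel": joint speeds; "tau": joint torques, N m; "tool_pos": TCP position; "orientation": TCP orientation; "force": force on the tool from outside, world axes, zero at the start; "moment": the same for the moment, N m; "opening": finger opening in m.
Only numpy, scipy, OpenCV 4.12 (cv2) and the standard library are available. Lean on these libraries where they do the work, as an engineer would, in place of code of your own. Each camera call takes 0.05 s, during which the arm holds its last target.

## Working session

There is one attempt and no reset: what is moved stays moved. The work goes in short steps, Python scripts to look and compute and a tool call to move; the robot and the scene stay as the last step left them, time stands still between calls to the robot, and variables do not carry over. Pictures are saved under pics/ and viewed, and the job is handed in when it is done.

Besides the shell and the picture viewer there is one more tool, called after "Call:" by a JSON object that holds its "name" and its "arguments", one argument or row to a line. jog_arm: Moves the arm, as the interface text tells. Its arguments: {"type":"object","properties":{"commands":{"type":"array","items":{"type":"array","items":{"type":"number"}}},"fingers":{"type":"number"}},"required":["commands"]}

```bash
mkdir -p pics; ls
cat > h.py <<'E'
import numpy as np, cv2
from plant import get_obs, snapshot, hold_point_z
def cam(s):
    h=s["image"].shape[0]; f=h/2/np.tan(np.radians(s["fov_y"])/2)
    K=np.array([[f,0,s["cx"]],[0,f,s["cy"]],[0,0,1.]])
    return K,np.array(s["dist_coeffs"],float),np.array(s["rvec"],float),np.array(s["tvec"],float).reshape(3)
def ray(s,uv):
    K,d,r,t=cam(s); R=cv2.Rodrigues(r)[0]
    p=cv2.undistortPoints(np.array(uv,float).reshape(-1,1,2),K,d).reshape(-1,2)
    D=np.c_[p,np.ones(len(p))]@R
    return -R.T@t,D
def onz(s,uv,z):
    o,D=ray(s,uv); return o+D*((z-o[2])/D[:,2])[:,None]
def proj(s,P):
    K,d,r,t=cam(s); return cv2.projectPoints(np.array(P,float).reshape(-1,1,3),r,t,K,d)[0].reshape(-1,2)
def save(s,n,crop=None,k=1):
    im=s["image"][...,::-1]
    if crop: im=im[crop[1]:crop[3],crop[0]:crop[2]]
    im=cv2.resize(im,None,fx=k,fy=k,interpolation=cv2.INTER_CUBIC); cv2.imwrite("pics/"+n+".png",im)
E
python3 - <<'E'
from h import *
import pickle
for n in("scene","top"):
    s=snapshot(n); pickle.dump(s,open(n+"0.pkl","wb")); save(s,n+"0",k=1.5)
    K,d,r,t=cam(s);R=cv2.Rodrigues(r)[0];print(n,-R.T@t,R[2],K[0,0],d)
print(get_obs(),hold_point_z)
E
```

```text
pics
scene [-0.05265661  0.43619553  0.88560455] [ 0.52298933 -0.37736543 -0.76424963] 348.8097914599338 [-0.03721749  0.          0.          0.          0.        ]
top [0.23289799 0.10814733 1.26407293] [ 0.23996695 -0.08327792 -0.96720249] 378.5302791622155 [-0.07760623  0.          0.          0.          0.        ]
{'clock': 0.1, 'joint_pos': array([-5.43116523e+01,  2.05888111e+01,  6.40015109e-01, -1.60999227e-02,
       -7.01345019e+01, -1.65072025e+01]), 'qvel': array([-0.05864386,  0.01640277,  0.14774007, -0.01116464, -0.02206647,
       -0.02545998]), 'tau': array([-2.29814890e-03, -5.84161198e+01,  2.93753242e+01,  7.01544151e+00,
        1.02985388e-02, -5.28675787e-05]), 'tool_pos': array([ 0.22161265, -0.63714368,  0.22571234]), 'orientation': array([ 1.79915835e+02, -9.15797622e-03, -1.60824330e+02]), 'force': array([ 0.01324944, -0.40444856,  0.1971522 ]), 'moment': array([-0.00045281,  0.01765836, -0.00882394]), 'opening': 0.0877162323074199} 0.0188
```

View pics/scene0.png

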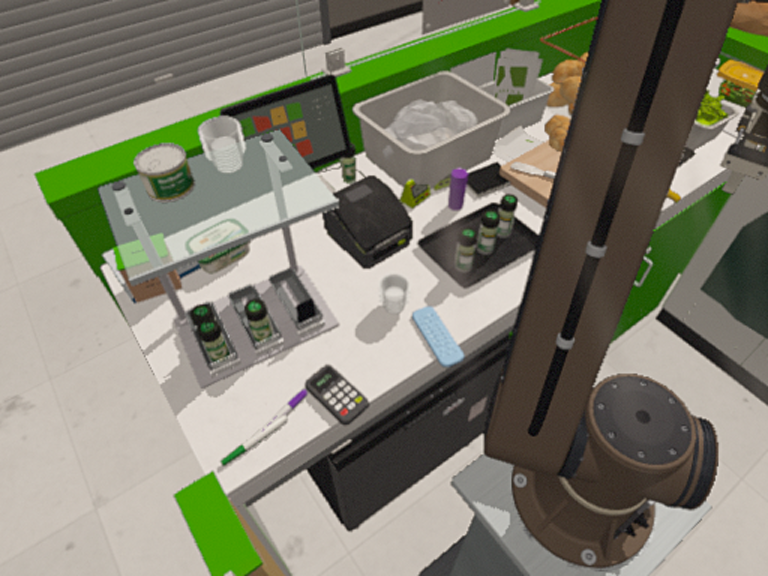

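View pics/top0.png

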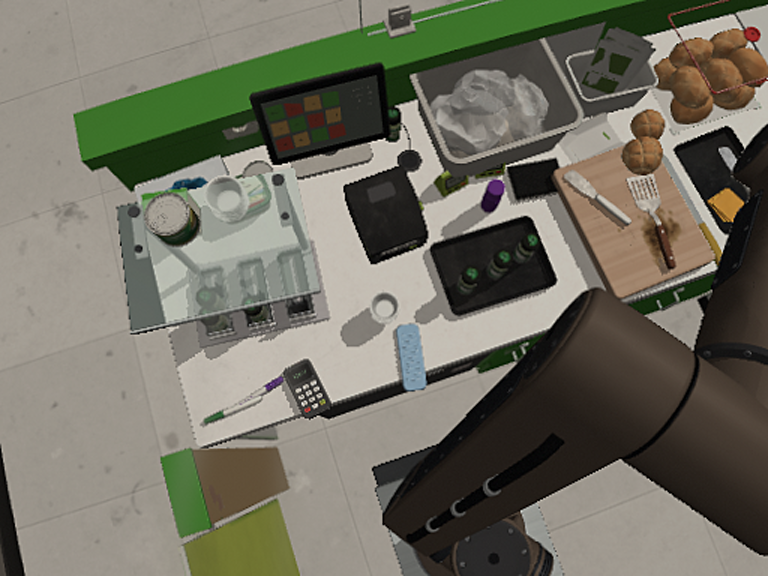

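Run:
```python
from h import *
import pickle
a=pickle.load(open("scene0.pkl","rb"));b=pickle.load(open("top0.pkl","rb"))
save(a,"s_lane",(105,160,235,270),6);save(a,"s_tray",(270,110,370,200),6)
save(b,"t_lane",(75,120,225,240),5);save(b,"t_tray",(270,130,390,220),6)
```

```text
(no output)
```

View pics/s_lane.png

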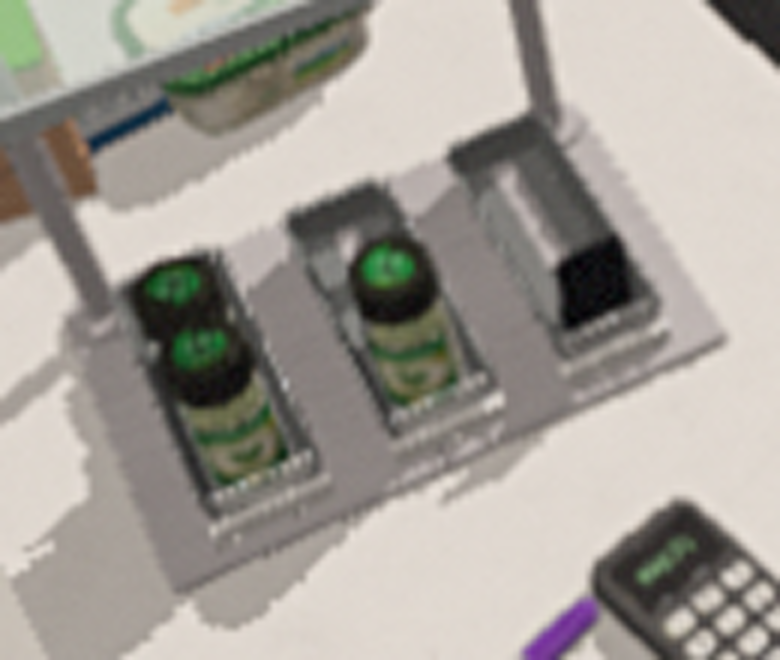

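View pics/t_lane.png

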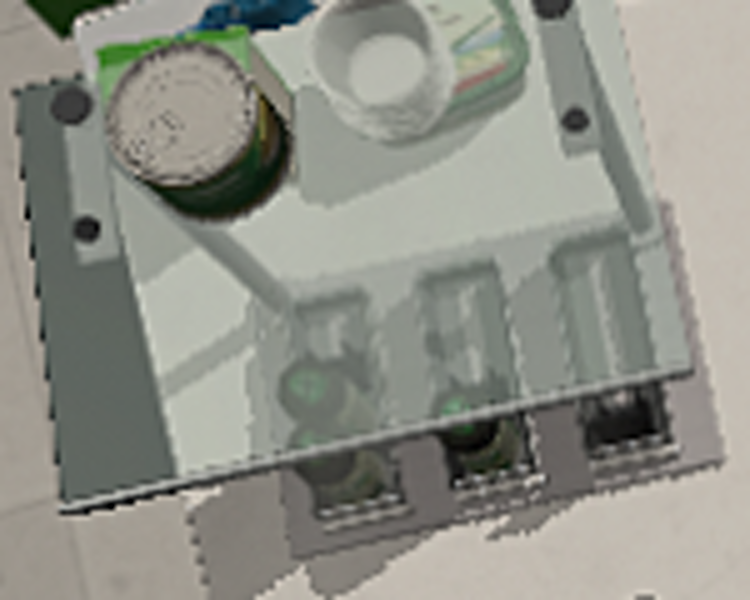

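View pics/s_tray.png

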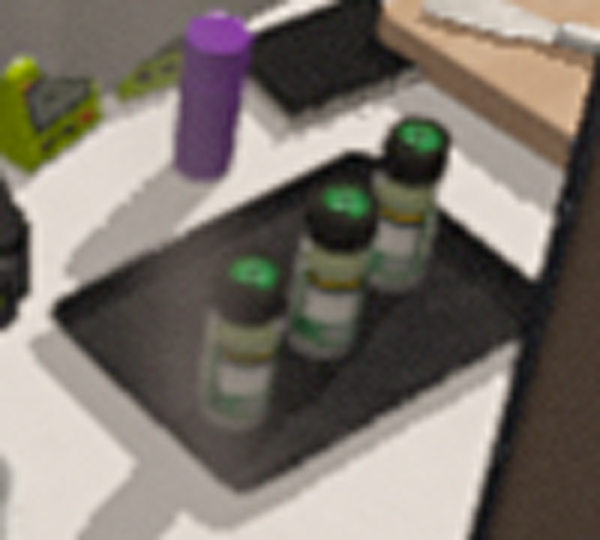

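View pics/t_tray.png

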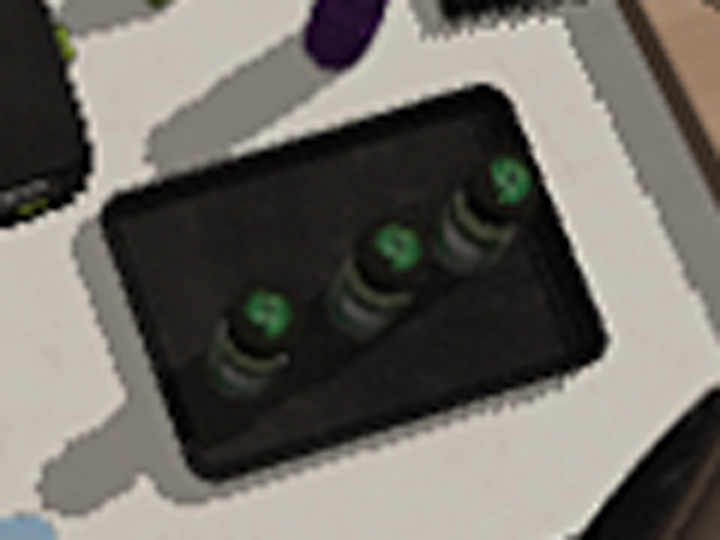

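Run:
```python
from h import *
import pickle
a=pickle.load(open("scene0.pkl","rb"));b=pickle.load(open("top0.pkl","rb"))
for n,s,rs in(("scene",a,[((270,110,370,200),.107,60),((105,160,235,270),.119,60)]),("top",b,[((270,130,390,220),.107,60),((125,185,180,220),.119,20)])):
  for (x0,y0,x1,y1),z,sm in rs:
    hsv=cv2.cvtColor(s["image"],cv2.COLOR_RGB2HSV)[y0:y1,x0:x1].astype(int)
    m=((abs(hsv[...,0]-70)<16)&(hsv[...,1]>110 if sm==60 else hsv[...,1]>70)&(hsv[...,2]>60)).astype(np.uint8)
    nn,l,st,c=cv2.connectedComponentsWithStats(m)
    for i in range(1,nn):
      if st[i,4]>=8:
        uv=c[i]+[x0,y0]; print(n,st[i,4],uv.round(1),onz(s,uv,z)[0].round(4))
print("foot",onz(a,[(135,258.3),(225.8,216.7)],.008).round(4),onz(b,[(134,231),(219.4,212.4)],.008).round(4))
print("glass top view front edge",onz(b,[(87,222),(213,194.7)],.346).round(4))
```

```text
scene 22 [340.1 132.3] [ 0.5305 -0.3324  0.107 ]
scene 9 [325.1 142.3] [ 0.5234 -0.2555  0.107 ]
scene 15 [329.1 143.2] [ 0.5125 -0.2631  0.107 ]
scene 10 [314.  155.3] [ 0.4989 -0.1839  0.107 ]
scene 21 [142.2 171.4] [0.747  0.2939 0.119 ]
scene 40 [168.9 203.8] [0.5852 0.2848 0.119 ]
scene 33 [133.7 207. ] [0.6332 0.37   0.119 ]
scene 37 [137.5 217.6] [0.5923 0.3762 0.119 ]
top 9 [353.2 157.8] [ 0.5416 -0.3299  0.107 ]
top 11 [355.5 161.4] [ 0.5278 -0.3321  0.107 ]
top 9 [334.  169.3] [ 0.5246 -0.2551  0.107 ]
top 13 [337.7 171.8] [ 0.5131 -0.2634  0.107 ]
top 9 [312.4 180.2] [ 0.5125 -0.1756  0.107 ]
top 13 [316.1 182.9] [ 0.5004 -0.1834  0.107 ]
foot [[0.5555 0.4321 0.008 ]
 [0.5262 0.1428 0.008 ]] [[0.5614 0.4335 0.008 ]
 [0.5307 0.1402 0.008 ]]
glass top view front edge [[0.5328 0.4542 0.346 ]
 [0.4991 0.1334 0.346 ]]
```

```bash
cat > disc.py <<'E'
from h import *
def discs(s,box,z,sat=110):
    x0,y0,x1,y1=box
    hsv=cv2.cvtColor(s["image"],cv2.COLOR_RGB2HSV)[y0:y1,x0:x1].astype(int)
    m=((abs(hsv[...,0]-70)<18)&(hsv[...,1]>sat)&(hsv[...,2]>55)).astype(np.uint8)
    m2=cv2.morphologyEx(m,cv2.MORPH_CLOSE,np.ones((5,5)))
    out=[]
    for c in cv2.findContours(m2,cv2.RETR_EXTERNAL,cv2.CHAIN_APPROX_NONE)[0]:
        if len(c)>8:
            (u,v),r=cv2.minEnclosingCircle(c); h=cv2.convexHull(c); M=cv2.moments(h)
            if M["m00"]<8: continue
            uv=np.array([M["m10"]/M["m00"]+x0,M["m01"]/M["m00"]+y0]); out.append((uv.round(1),round(M["m00"]),onz(s,uv,z)[0].round(4)))
    return out
E
python3 - <<'E'
from disc import *
import pickle
a=pickle.load(open("scene0.pkl","rb"));b=pickle.load(open("top0.pkl","rb"))
for o in discs(a,(270,110,370,200),.107)+discs(a,(125,195,180,225),.119)+discs(b,(270,130,390,220),.107):print(*o)
# tray corners top view rim z .018 : crop px
t=np.array([(105,205),(500,88),(605,345),(205,478)])/6+[270,130]
P=onz(b,t,.018);print(P.round(4),np.linalg.norm(P-np.roll(P,-1,0),axis=1),P.mean(0))
print("cup top",onz(b,[(256.5,203)],.073),onz(a,[(263,188)],.073))
print("card",onz(b,[(203,257)],.02),"pad",onz(b,[(274,238)],.012))
print("printer top corners",onz(b,np.array([(345,180),(405,165),(428,240),(372,262)])/1.5,.1).round(3))
E
```

```text
[312.5 155.2] 13 [ 0.5019 -0.1802  0.107 ]
[327.5 142.9] 22 [ 0.5166 -0.2598  0.107 ]
[339.9 132.4] 16 [ 0.5309 -0.3314  0.107 ]
[135.5 212.2] 136 [0.613  0.3732 0.119 ]
[168.9 203.7] 34 [0.5852 0.2848 0.119 ]
[314.5 181.6] 26 [ 0.5061 -0.1801  0.107 ]
[336.  170.8] 26 [ 0.5179 -0.2594  0.107 ]
[354.5 159.6] 28 [ 0.5343 -0.3314  0.107 ]
[[ 0.6165 -0.1357  0.018 ]
 [ 0.6111 -0.3831  0.018 ]
 [ 0.445  -0.3801  0.018 ]
 [ 0.4458 -0.1339  0.018 ]] [0.24751949 0.16611852 0.24622693 0.17078251] [ 0.52960264 -0.25819667  0.018     ]
cup top [[0.50657334 0.01546891 0.073     ]] [[0.5077297  0.01303928 0.073     ]]
card [[0.40248888 0.2352603  0.02      ]] pad [[ 0.38844807 -0.0061114   0.012     ]]
printer top corners [[ 0.801  0.01   0.1  ]
 [ 0.793 -0.13   0.1  ]
 [ 0.607 -0.118  0.1  ]
 [ 0.598  0.013  0.1  ]]
```

Call:
{"name": "jog_arm", "arguments": {
  "commands": [
    [14,23,0,-2.5],
    [14,23,0,-2.5],
    [14,23,0,-2.5],
    [14,23,0,-2.5],
    [14,23,0,-2.5],
    [14,23,0,-2.5],
    [14,23,0,-2.5],
    [14,23,0,-2.5],
    [14,23,0,-2.5],
    [14,23,0,-2.5]
  ],
  "fingers": 64
}}

```text
clock: 0.93
tool_pos: [0.3621, -0.4062, 0.2263]
orientation: [180.0, -0.0, 174.1]
force: [0.8, -0.2, 1.5]
opening: 0.0638
```

Run:
```python
from h import *
o=get_obs(); print(o["clock"],o["joint_pos"].round(2),o["tool_pos"].round(4),o["orientation"].round(1),o["opening"])
s=snapshot("scene");save(s,"s1",k=1.5)
```

```text
0.9333 [-2.765e+01  8.260e+00 -1.591e+01 -1.000e-02 -6.586e+01 -6.829e+01] [ 0.3621 -0.4062  0.2263] [180.   -0.  174.1] 0.06381194255192817
```

View pics/s1.png

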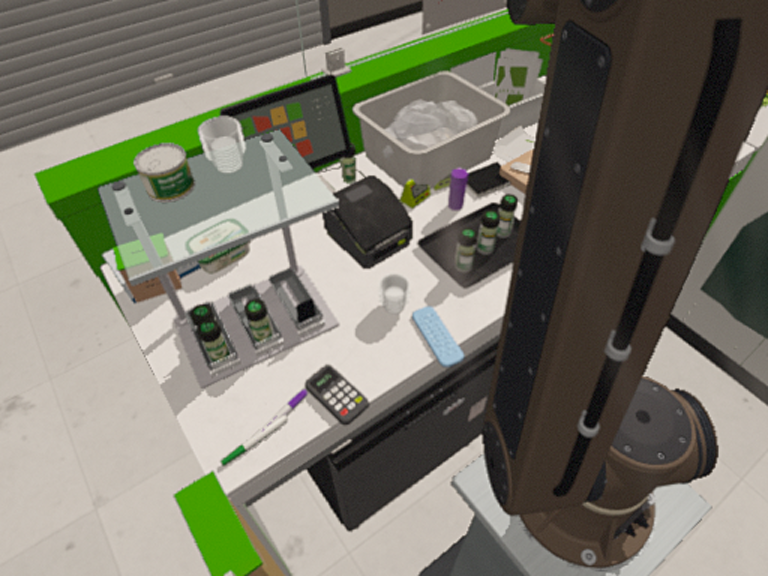

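Call:
{"name": "jog_arm", "arguments": {
  "commands": [
    [14,23,0,-2.5],
    [14,23,0,-2.5],
    [14,23,0,-2.5],
    [14,23,0,-2.5],
    [14,23,0,-2.5],
    [14,23,0,-2.5],
    [14,22,0,-2.5],
    [14,22,0,-2.5],
    [14,22,0,-2.5],
    [15,22,0,-2.5]
  ]
}}

```text
clock: 1.82
tool_pos: [0.5029, -0.1803, 0.2264]
orientation: [-180.0, -0.0, 149.1]
force: [-0.0, -1.3, -0.2]
opening: 0.0642
```

Run:
```python
from h import *
o=get_obs(); print(o["clock"],o["joint_pos"].round(2),o["tool_pos"].round(4),o["orientation"].round(1),o["opening"])
s=snapshot("scene");save(s,"s2",k=1.5)
```

```text
1.8167 [ 1.3100e+00  7.3000e+00 -1.7040e+01 -1.0000e-02 -6.5690e+01 -1.2224e+02] [ 0.5029 -0.1803  0.2264] [-180.    -0.   149.1] 0.06424112088230542
```

View pics/s2.png

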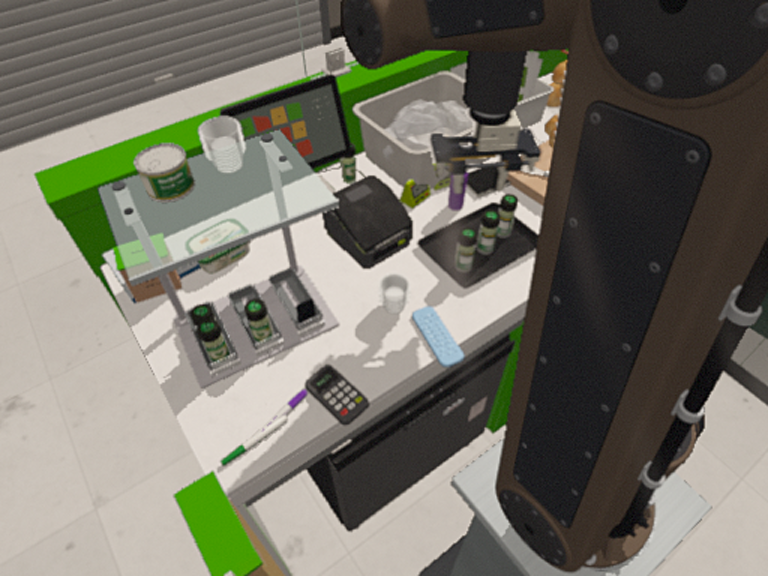

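Run:
```python
from h import *
s=snapshot("scene"); 
for z in np.arange(.226,.75,.04): print(round(z,3),(proj(s,[[.503,-.18,z]])*1.5).round(0)[0], round(z-.226,3))
```

```text
0.226 [475. 189.] 0.0
0.266 [478. 172.] 0.04
0.306 [481. 155.] 0.08
0.346 [483. 136.] 0.12
0.386 [487. 116.] 0.16
0.426 [490.  95.] 0.2
0.466 [493.  73.] 0.24
0.506 [497.  48.] 0.28
0.546 [501.  23.] 0.32
0.586 [505.  -5.] 0.36
0.626 [510. -35.] 0.4
0.666 [515. -67.] 0.44
0.706 [ 520. -102.] 0.48
0.746 [ 526. -140.] 0.52
```

Run:
```python
from h import *
s=snapshot("scene");save(s,"s2z",(230,0,400,130),4.5)
s=snapshot("top");save(s,"t2",k=1.5)
```

```text
(no output)
```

View pics/s2z.png

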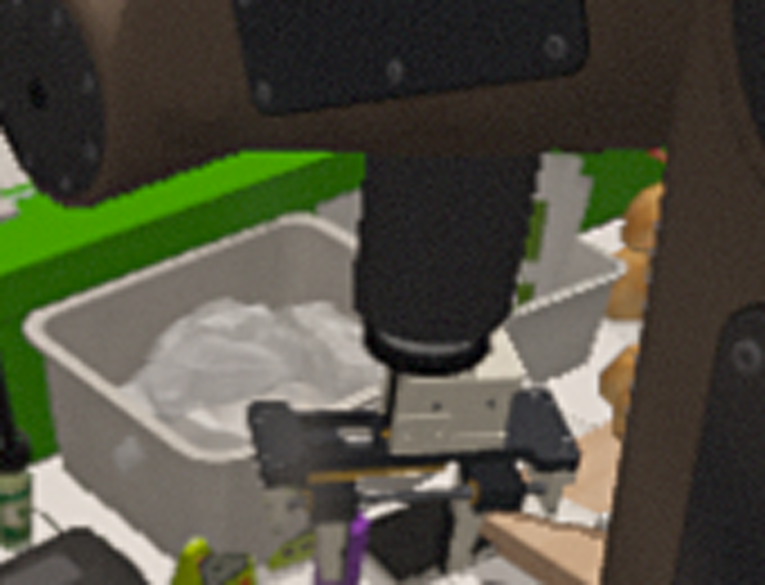

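View pics/t2.png

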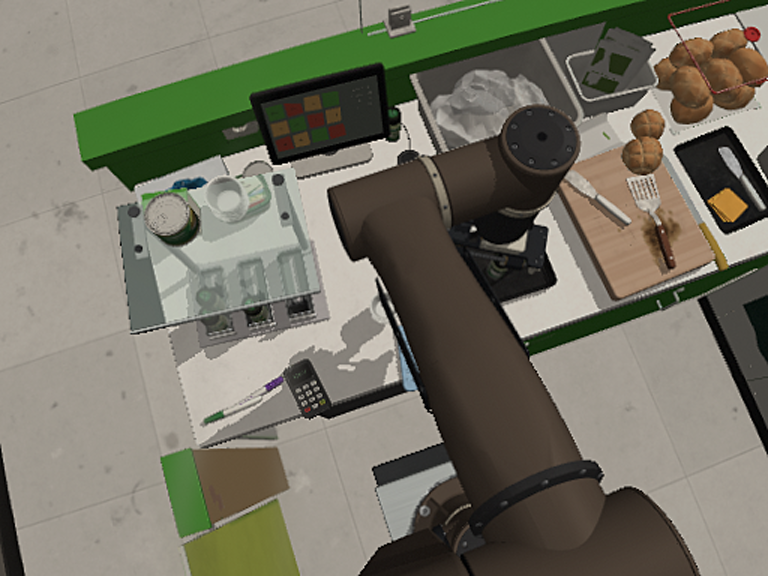

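Call:
{"name": "jog_arm", "arguments": {
  "commands": [
    [0,0,-12,0],
    [0,0,-14,0],
    [0,0,-14,0],
    [0,0,-14,0],
    [0,0,-14,0],
    [0,0,-14,0],
    [0,0,-14,0],
    [0,0,-14,0],
    [0,0,-14,0],
    [0,0,-6,0]
  ]
}}

```text
clock: 2.85
tool_pos: [0.5011, -0.1822, 0.0948]
orientation: [-179.9, -0.1, 149.1]
force: [-0.2, -0.7, 0.4]
opening: 0.064
```

Run:
```python
from h import *
o=get_obs(); print(o["clock"],o["joint_pos"].round(2),o["tool_pos"].round(4),o["orientation"].round(1),o["opening"])
from scipy.optimize import least_squares
D=[([.22161265,-.63714368,.22571234],[-54.3116523,20.5888111,.640015]),([.3621,-.4062,.2263],[-27.65,8.26,-15.91]),([.5029,-.1803,.2264],[1.31,7.30,-17.04]),(o["tool_pos"],o["joint_pos"][:3])]
A=[];B=[]
for p,q in D:
    q=np.radians(q); d=.192; R=np.sqrt(p[0]**2+p[1]**2-d*d)
    lat=np.hypot(p[0],p[1])*np.sin(q[0]-np.arctan2(p[1],p[0])); print("lat",lat)
    f=q[1]-q[2]
    A.append([np.sin(q[1]),np.cos(f),0]);B.append(R)
    A.append([np.cos(q[1]),-np.sin(f),1]);B.append(p[2])
x,res,_,sv=np.linalg.lstsq(np.array(A),np.array(B),rcond=None);print("a,b,h-L",x,res,sv)
```

```text
2.85 [ 1.0800e+00  1.4650e+01 -2.6980e+01 -3.0000e-02 -4.8530e+01 -1.2194e+02] [ 0.5011 -0.1822  0.0948] [-1.799e+02 -1.000e-01  1.491e+02] 0.06403776752089779
lat 0.1917000815123063
lat 0.19177206581707346
lat 0.1917500856797181
lat 0.19165376076629445
a,b,h-L [ 0.59852518  0.46371364 -0.17623551] [4.42058753e-07] [2.95649771 1.80015062 0.1363049 ]
```

Call:
{"name": "jog_arm", "arguments": {
  "commands": [
    [0,0,35,3.2],
    [0,0,35,3.2],
    [0,0,35,3.2],
    [0,0,35,3.2],
    [10,0,35,3.2],
    [25,0,25,3.2],
    [35,0,10,3.2],
    [40,0,0,3.2],
    [40,0,0,3.2],
    [40,0,0,2.2]
  ],
  "fingers": 60
}}

```text
clock: 3.68
tool_pos: [0.6939, -0.1824, 0.3076]
orientation: [180.0, 0.1, -179.7]
force: [1.3, 0.1, 0.8]
opening: 0.0599
```

```bash
cat > st.py <<'E'
from h import *
o=get_obs(); print(o["clock"].__round__(2),o["joint_pos"].round(2),o["tool_pos"].round(4),o["orientation"].round(1),o["opening"].__round__(4),o["force"].round(1))
open("log.txt","a").write(repr((list(o["joint_pos"]),list(o["tool_pos"]),list(o["orientation"])))+"\n")
E
python3 st.py
python3 - <<'E'
from h import *
s=snapshot("scene");save(s,"s3",k=1.5)
E
```

```text
3.68 [  0.78  22.72  14.27  -0.   -81.48 -90.45] [ 0.6939 -0.1824  0.3076] [ 1.800e+02  1.000e-01 -1.797e+02] 0.0599 [1.3 0.1 0.8]
```

View pics/s3.png

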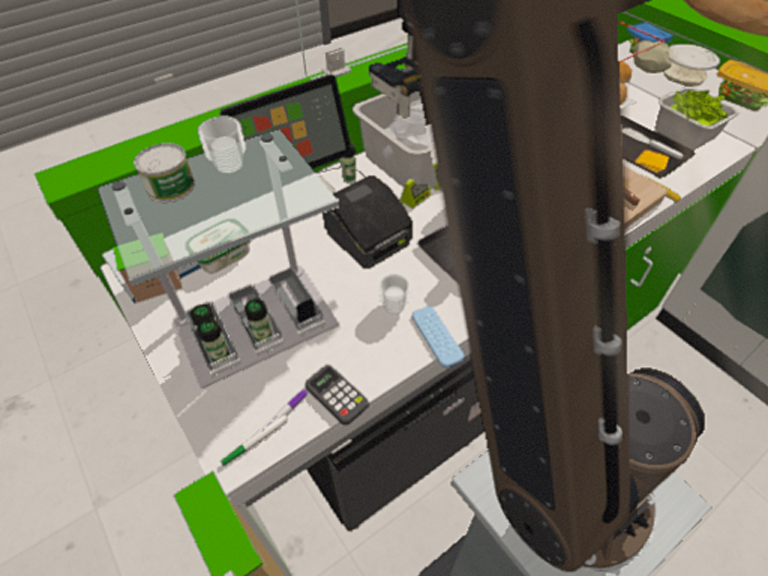

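```bash
cat > fit.py <<'E'
from h import *
D=[([.22161265,-.63714368,.22571234],[-54.3116523,20.5888111,.640015]),([.3621,-.4062,.2263],[-27.65,8.26,-15.91]),([.5029,-.1803,.2264],[1.31,7.30,-17.04]),([.5011,-.1822,.0948],[1.08,14.65,-26.98]),([.6939,-.1824,.3076],[.78,22.72,14.27])]
A=[];B=[]
for p,q in D:
    q=np.radians(q); R=np.sqrt(p[0]**2+p[1]**2-.1917**2); f=q[1]-q[2]
    A.append([np.sin(q[1]),np.cos(f),np.sin(f),0,1]);B.append(R)
    A.append([np.cos(q[1]),-np.sin(f),np.cos(f),1,0]);B.append(p[2])
x,res,_,sv=np.linalg.lstsq(np.array(A),np.array(B),rcond=None);print("a,b,e,h-L,r0",x,res,sv)
x,res,_,sv=np.linalg.lstsq(np.array(A)[:,[0,1,3]],np.array(B),rcond=None);print("a,b,h-L",x,res,sv)
E
python3 fit.py
```

```text
a,b,e,h-L,r0 [ 6.00117580e-01  4.64785836e-01 -2.68223933e-03 -1.74940310e-01
  6.44393697e-05] [1.7722817e-07] [3.84908539 3.1486477  0.41076884 0.29328768 0.12574028]
a,b,h-L [ 0.601146    0.46344894 -0.178871  ] [1.52759031e-06] [3.24004083 2.11414094 0.18039812]
```

Call:
{"name": "jog_arm", "arguments": {
  "commands": [
    [0,0,35,0],
    [0,0,35,0],
    [0,0,35,0],
    [0,0,35,0],
    [0,0,35,0],
    [0,0,35,0],
    [0,0,35,0],
    [0,0,25,0],
    [20,0,0,0],
    [30,0,0,0]
  ]
}}

```text
clock: 4.57
tool_pos: [0.7358, -0.1831, 0.5794]
orientation: [-179.8, 0.6, -180.0]
force: [65.5, 11.0, 133.4]
opening: 0.0601
```

```bash
python3 st.py
```

```text
4.57 [   0.81   35.98   71.75    0.31 -125.14  -90.62] [ 0.7358 -0.1831  0.5794] [-179.8    0.6 -180. ] 0.0601 [ 65.5  11.  133.4]
```

Call:
{"name": "jog_arm", "arguments": {
  "commands": [
    [0,0,0,0],
    [0,0,0,0],
    [0,0,0,0],
    [4,0,0,0],
    [4,0,0,0],
    [4,0,0,0],
    [4,0,0,0],
    [4,0,0,0],
    [4,0,0,0],
    [4,0,0,0]
  ]
}}

```text
clock: 5.4
tool_pos: [0.7567, -0.1779, 0.562]
orientation: [-179.7, 0.9, -179.8]
force: [-1.0, 0.0, 0.5]
opening: 0.06
```

```bash
python3 st.py
```

```text
5.4 [   1.23   37.33   71.7     0.43 -123.46  -90.8 ] [ 0.7567 -0.1779  0.562 ] [-179.7    0.9 -179.8] 0.06 [-1.   0.   0.5]
```

Call:
{"name": "jog_arm", "arguments": {
  "commands": [
    [8,0,8,0],
    [15,0,15,0],
    [20,0,20,0],
    [25,0,25,0],
    [29,0,29,0],
    [29,0,29,0],
    [29,0,29,0],
    [29,0,29,0],
    [29,0,29,0],
    [29,0,29,0]
  ]
}}

```text
clock: 6.23
tool_pos: [0.815, -0.1416, 0.6113]
orientation: [-175.2, 13.1, -179.2]
force: [-0.5, 0.3, 0.6]
opening: 0.0601
```

```bash
python3 st.py
```

```text
6.23 [   6.3    35.62   71.66    6.55 -113.29  -92.81] [ 0.815  -0.1416  0.6113] [-175.2   13.1 -179.2] 0.0601 [-0.5  0.3  0.6]
```

```bash
cat log.txt | tail -3
cat > kin.py <<'E'
from h import *
from scipy.spatial.transform import Rotation as Ro
from scipy.optimize import least_squares
def rx(a):return Ro.from_euler('x',a,degrees=True).as_matrix()
def ry(a):return Ro.from_euler('y',a,degrees=True).as_matrix()
def rz(a):return Ro.from_euler('z',a,degrees=True).as_matrix()
def fk(q,p,s4=1,full=False):
    # plane frame: x forward,y left,z up ; q2 pitches forward
    h,d1,a,b,d2,L,e,d4=p
    R=rz(q[0]);o=R@np.array([0,-d1,h])
    R2=R@ry(q[1]); P1=o+R2@[0,0,a]
    R3=R@ry(q[1]-q[2]); 
    R4=R3@rx(s4*q[3]); P2=P1+R3@[b,0,0]+R3@[0,0,e]
    R5=R4@ry(-q[4]) # tool axis = R5 x
    P3=P2+R4@[0,-d2,0]; P4=P3+R5@[L,0,0]
    R6=R5@rx(q[5])
    if full:return o,P1,P2,P3,P4,R5
    return P4,R6
if __name__=="__main__":
    D=[eval(l) for l in open("log.txt")]
    for l in D:
        Rm=Ro.from_euler('xyz',l[2],degrees=True).as_matrix()
        for s4 in(1,-1):
            P,R=fk(l[0],[0.2,0,.6,.465,.19,.3,0,0],s4)
            print(s4,np.round(l[0],1),"meas z",Rm[:,2].round(3),"model",R[:,0].round(3), "y",Rm[:,1].round(3), R[:,1].round(3),R[:,2].round(3))
E
python3 kin.py
```

```text
([np.float64(0.8077683577947926), np.float64(35.981949561151154), np.float64(71.7509682042673), np.float64(0.31200044769229596), np.float64(-125.1386666548042), np.float64(-90.62291706741074)], [np.float64(0.7358146576603447), np.float64(-0.18312545720050258), np.float64(0.5794320480162478)], [np.float64(-179.75370667404874), np.float64(0.6334637856889015), np.float64(-179.9947651134874)])
([np.float64(1.2337021257222314), np.float64(37.33225267108545), np.float64(71.69580979013841), np.float64(0.4340378544521037), np.float64(-123.46021050493925), np.float64(-90.79952850188397)], [np.float64(0.7566623604545257), np.float64(-0.17793358698415254), np.float64(0.5620397220065075)], [np.float64(-179.6543214933736), np.float64(0.9090069979706017), np.float64(-179.80524971588224)])
([np.float64(6.295926517815625), np.float64(35.624522156968936), np.float64(71.65509701954329), np.float64(6.549910830909367), np.float64(-113.2873833457389), np.float64(-92.81163080002437)], [np.float64(0.8149637661820727), np.float64(-0.14164005048117248), np.float64(0.6113055773531091)], [np.float64(-175.21656
[... 776 characters left out ...]
 1.2   37.3   71.7    0.4 -123.5  -90.8] meas z [ 0.016 -0.006 -1.   ] model [ 0.016  0.007 -1.   ] y [-0.003  1.    -0.006] [-0.999 -0.04  -0.016] [-0.04   0.999  0.006]
-1 [   1.2   37.3   71.7    0.4 -123.5  -90.8] meas z [ 0.016 -0.006 -1.   ] model [ 0.016 -0.006 -1.   ] y [-0.003  1.    -0.006] [-0.999 -0.031 -0.016] [-0.031  0.999 -0.006]
1 [   6.3   35.6   71.7    6.5 -113.3  -92.8] meas z [ 0.227 -0.08  -0.971] model [ 0.204  0.128 -0.971] y [ 0.006  0.997 -0.081] [-0.953 -0.2   -0.227] [-0.223  0.972  0.081]
-1 [   6.3   35.6   71.7    6.5 -113.3  -92.8] meas z [ 0.227 -0.08  -0.971] model [ 0.227 -0.08  -0.971] y [ 0.006  0.997 -0.081] [-0.97  -0.111 -0.218] [-0.09   0.991 -0.103]
```

```bash
sed -i 's/R6=R5@rx(q\[5\])/R6=R5@rx(-q[5])/; s/s4=1,full/s4=-1,full/' kin.py
cat > fit2.py <<'E'
from kin import *
D=[eval(l) for l in open("log.txt")]
D+= [([1.08,14.65,-26.98,-.03,-48.53,-121.94],[.5011,-.1822,.0948],None),([1.31,7.30,-17.04,-.01,-65.69,-122.24],[.5029,-.1803,.2264],None),([-27.65,8.26,-15.91,-.01,-65.86,-68.29],[.3621,-.4062,.2263],None)]
f=lambda p:np.concatenate([fk(d[0],[p[0],p[1],.6,p[2],.1917-p[1],p[3],0,0])[0]-d[1] for d in D])
r=least_squares(f,[.2,0.0,.464,.35]);print(r.x,np.abs(r.fun).max(), (r.fun.reshape(-1,3)*1000).round(1))
for d in D:
  if d[2] is not None:
    R=fk(d[0],[0]*8)[1];Rm=Ro.from_euler('xyz',d[2],degrees=True).as_matrix();print(Rm[:,1].round(3),R[:,2].round(3),R[:,1].round(3),Rm[:,0].round(3))
E
python3 fit2.py
```

```text
[0.20138843 0.00607763 0.46402717 0.37909802] 0.0005764864128628977 [[-0.2  0.1 -0. ]
 [-0.6  0.1  0.5]
 [-0.6  0.1  0.5]
 [ 0.1 -0.  -0.1]
 [-0.1  0.1 -0.3]
 [ 0.2  0.1 -0.3]
 [ 0.1  0.1 -0.3]]
[-0.006  1.     0.   ] [ 0.006 -1.    -0.   ] [1.    0.006 0.001] [-1.    -0.006 -0.001]
[-0.     1.    -0.004] [ 0.    -1.     0.004] [1.    0.    0.011] [-1.    -0.    -0.011]
[-0.003  1.    -0.006] [ 0.003 -1.     0.006] [1.    0.003 0.016] [-1.    -0.003 -0.016]
[ 0.006  0.997 -0.081] [-0.006 -0.997  0.081] [0.974 0.013 0.227] [-0.974 -0.013 -0.227]
```

```bash
cat > sim.py <<'E'
from kin import *
PP=[.2014,.006,.6,.464,.1857,.379,0,0]
LO=np.array([-176.03,-82.01,-58.28,-173.87,-174.79,-173.66]);HI=np.array([176.03,121.73,71.68,95.51,-.11,173.66])
def pose(q):
    P,R=fk(q,PP); return P,np.c_[-R[:,1],-R[:,2],R[:,0]]
def ik(q,P,R,w):
    def f(x):
        p,r=pose(x); return np.r_[p-P,w*Ro.from_matrix(R@r.T).as_rotvec()]
    s=least_squares(f,np.clip(q,LO+1e-3,HI-1e-3),bounds=(LO,HI),xtol=1e-7,ftol=1e-9,x_scale=50.); return s.x
def step(q,rows,w):
    for r in rows:
        P,R=pose(q); P=P+np.array(r[:3])/1000; R=rz(r[3])@R
        q=ik(q,P,R,w)
    return q
def show(q):
    P,R=pose(q); z=R[:,2]; tilt=np.degrees(np.arccos(-z[2])); hd=np.degrees(np.arctan2(z[1],z[0])); jawz=np.degrees(np.arcsin(R[2,1]))
    print(np.round(q,1),P.round(3),"tilt %.1f head %.1f jawz %.1f"%(tilt,hd,jawz), Ro.from_matrix(R).as_euler('xyz',degrees=True).round(1))
if __name__=="__main__":
    q0=[1.2337,37.332,71.68,.434,-123.46,-90.8]
    rows=[[8,0,8,0],[15,0,15,0],[20,0,20,0],[25,0,25,0]]+[[29,0,29,0]]*6
    show([6.3,35.62,71.66,6.55,-113.29,-92.81])
    for w in(.05,.1,.2,.3,.5,1): print(w);show(step(q0,rows,w))
E
python3 sim.py
```

```text
[   6.3   35.6   71.7    6.6 -113.3  -92.8] [ 0.815 -0.142  0.611] tilt 14.0 head -19.5 jawz -4.7 [-175.2   13.1 -179.2]
0.05
[  8.1  35.5  71.7  21.9 -75.7 -92.9] [ 0.994 -0.177  0.8  ] tilt 54.5 head -18.2 jawz -15.2 [-155.7   50.5 -167.9]
0.1
[  8.2  35.2  71.7  20.9 -78.5 -92.7] [ 0.982 -0.175  0.786] tilt 51.8 head -18.3 jawz -14.7 [-157.7   48.1 -169.5]
0.2
[  8.1  34.7  71.7  17.7 -87.3 -92.1] [ 0.942 -0.167  0.743] tilt 43.0 head -18.4 jawz -12.7 [-163.3   40.3 -173.4]
0.3
[  7.8  34.5  71.7  14.1 -96.6 -92. ] [ 0.898 -0.158  0.695] tilt 33.2 head -18.5 jawz -10.2 [-168.1   31.2 -176.3]
0.5
[   6.7   35.1   71.7    8.4 -109.5  -92.5] [ 0.833 -0.145  0.632] tilt 18.6 head -18.7 jawz -5.9 [-173.8   17.5 -178.8]
1
[   5.5   36.2   71.7    3.  -119.7  -93.7] [ 0.781 -0.135  0.586] tilt 6.3 head -19.2 jawz -2.1 [-177.9    5.9 -179.7]
```

```bash
cat > plan.py <<'E'
from sim import *
def Rt(th,ps): # tilt th heading ps, tool y = +left of heading
    z=np.array([np.sin(np.radians(th))*np.cos(np.radians(ps)),np.sin(np.radians(th))*np.sin(np.radians(ps)),-np.cos(np.radians(th))])
    y=np.array([-np.sin(np.radians(ps)),np.cos(np.radians(ps)),0]); return np.c_[np.cross(y,z),y,z]
if __name__=="__main__":
  q0=np.array([6.3,35.62,71.66,6.55,-113.29,-92.81])
  for th in(35,40,45,50):
    for nm,g,ps in(("J1",[.504,-.18,.077],0),("J1",[.504,-.18,.077],-15),("J3",[.533,-.331,.077],0),("J3",[.533,-.331,.077],-20),("B",[.585,.283,.10],-6),("C",[.576,.192,.10],-6),("Cp",[.49,.2,.13],-6)):
      R=Rt(th,ps); P=np.array(g)+.0188*R[:,2]
      best=None
      for s in(q0,[20,10,-20,20,-60,-90],[40,10,-20,60,-60,-120],[20,0,-20,-30,-60,-90],[-20,10,-20,0,-20,-90]):
        q=ik(np.array(s,float),P,R,.6); p,r=pose(q); e=np.linalg.norm(p-P)+np.linalg.norm(r-R)
        if best is None or e<best[0]: best=(e,q)
      print(th,nm,ps,"err %.4f"%best[0],best[1].round(0))
E
python3 plan.py
```

```text
35 J1 0 err 0.0000 [ -2.   9. -44. -27.  -2. -61.]
35 J1 -15 err 0.1437 [-11.  13. -39. -58.  -0. -36.]
35 J3 0 err 0.0000 [-28.  17. -24. -44. -23. -25.]
35 J3 -20 err 0.0693 [-16.  17. -38. -18.  -0. -75.]
35 B -6 err 0.3470 [  45.   14.  -38.   42.  -27. -174.]
35 C -6 err 0.3175 [  37.    8.  -47.   48.  -22. -174.]
35 Cp -6 err 0.3277 [  45.   -2.  -52.   43.  -27. -174.]
40 J1 0 err 0.0000 [-15.   9. -36. -59. -11. -20.]
40 J1 -15 err 0.0669 [-14.  11. -37. -74.  -0. -16.]
40 J3 0 err 0.0000 [-34.  18. -23. -57. -25.  -9.]
40 J3 -20 err 0.0299 [-19.  16. -33. -41.  -0. -50.]
40 B -6 err 0.4459 [  44.   13.  -38.   45.  -27. -174.]
40 C -6 err 0.1211 [  -0.   10.  -41. -161.   -0.   67.]
40 Cp -6 err 0.1149 [  -1.    0.  -54. -174.   -4.   80.]
45 J1 0 err 0.0000 [-29.  11. -35. -81. -20.  12.]
45 J1 -15 err 0.0000 [-25.   9. -37. -94.  -7.  12.]
45 J3 0 err 0.0000 [-40.  19. -23. -69. -29.   8.]
45 J3 -20 err 0.0000 [-31.  16. -28. -74.  -8.  -9.]
45 B -6 err 0.2757 [   6.   12.  -37. -158.   -0.   60.]
45 C -6 err 0.1649 [   0.    9.  -39. -150.   -0.   55.]
45 Cp -6 err 0.1288 [  -3.    1.  -58. -174.  -14.   82.]
50 J1 0 err 0.0000 [-40.  13. -37. -95. -30.  35.]
50 J1 -15 err 0.0000 [ -44.   13.  -45. -121.  -26.   53.]
50 J3 0 err 0.0000 [-47.  21. -23. -80. -35.  23.]
50 J3 -20 err 0.0000 [ -46.   18.  -30. -102.  -20.   31.]
50 B -6 err 0.3265 [   6.   10.  -35. -151.   -0.   53.]
50 C -6 err 0.2206 [   1.    7.  -37. -142.   -0.   47.]
50 Cp -6 err 0.1578 [  -3.    1.  -58. -174.  -17.   82.]
```

```bash
cat > plan2.py <<'E'
from plan import *
F=np.diag([-1,-1,1])
import itertools
seeds=[[a,10,-30,b,c,d] for a in(-20,20,45) for b in(-90,-30,30,80) for c in(-20,-60) for d in(-90,0,90)]
def solve(P,R,seeds=seeds):
    out=[]
    for s in seeds:
        q=ik(np.array(s,float),P,R,.6); p,r=pose(q); e=np.linalg.norm(p-P)+np.linalg.norm(r-R)
        if e<1e-3 and not any(np.abs(q-o).max()<2 for o in out): out.append(q)
    return out
if __name__=="__main__":
  for th in(30,40,50,60):
    for nm,g,ps in(("J1",[.504,-.18,.077],0),("J3",[.533,-.331,.077],0),("B",[.585,.283,.10],-6),("C",[.576,.192,.10],-6),("Cp",[.49,.2,.13],-6)):
      R=Rt(th,ps)@F; P=np.array(g)+.0188*R[:,2]
      print(th,nm,ps,[list(map(int,q)) for q in solve(P,R)])
E
time python3 plan2.py
```

```text
30 J1 0 []
30 J3 0 [[-23, 17, -25, -31, -22, 139]]
30 B -6 []
30 C -6 []
30 Cp -6 []
40 J1 0 [[-15, 9, -35, -58, -11, 160]]
40 J3 0 [[-33, 17, -22, -56, -25, 171]]
40 B -6 []
40 C -6 []
40 Cp -6 []
50 J1 0 [[-40, 13, -37, -95, -29, -145]]
50 J3 0 [[-46, 20, -23, -80, -34, -157]]
50 B -6 []
50 C -6 []
50 Cp -6 []
60 J1 0 [[-55, 23, -43, -109, -49, -115]]
60 J3 0 [[-57, 26, -26, -95, -47, -133]]
60 B -6 []
60 C -6 []
60 Cp -6 []
real	1m53.106s
user	1m49.765s
sys	0m0.217s
```

```bash
cat > plan3.py <<'E'
from plan2 import *
sd=[[a,10,-30,b,-20,d] for a in(10,35,55) for b in(-60,0,60) for d in(-90,60)]
for nm,g in(("B",[.585,.283,.10]),("C",[.576,.192,.10])):
  for th in(15,25,32,40):
    for ps in(-6,10,25,40):
      R=Rt(th,ps)@F; P=np.array(g)+.0188*R[:,2]
      print(nm,th,ps,[list(map(int,q)) for q in solve(P,R,sd)])
E
time python3 plan3.py
```

```text
B 15 -6 [[48, 19, -32, 23, -31, 15]]
B 15 10 [[47, 18, -32, 19, -28, 36]]
B 15 25 [[45, 18, -30, 11, -27, 59]]
B 15 40 [[43, 18, -25, 1, -30, 85]]
B 25 -6 [[42, 16, -48, 68, -19, -23]]
B 25 10 [[29, 14, -52, 95, -8, -23]]
B 25 25 []
B 25 40 [[43, 15, -36, 7, -13, 79]]
B 32 -6 []
B 32 10 []
B 32 25 []
B 32 40 []
B 40 -6 []
B 40 10 []
B 40 25 []
B 40 40 []
C 15 -6 [[42, 15, -38, 24, -27, 20]]
C 15 10 [[40, 14, -37, 17, -25, 43]]
C 15 25 [[38, 14, -34, 7, -26, 69]]
C 15 40 [[36, 15, -29, -1, -30, 95]]
C 25 -6 [[28, 12, -55, 86, -13, -28]]
C 25 10 []
C 25 25 []
C 25 40 [[35, 12, -35, -6, -16, 100]]
C 32 -6 []
C 32 10 []
C 32 25 []
C 32 40 [[34, 12, -35, -17, -10, 112]]
C 40 -6 []
C 40 10 []
C 40 25 []
C 40 40 [[25, 12, -30, -47, -12, 147]]
real	0m41.979s
user	0m41.374s
sys	0m0.233s
```

```bash
cat > plan4.py <<'E'
from plan2 import *
sd=[[a,b2,-40,b,-25,d] for a in(-20,5,30) for b in(-165,-120) for d in(-60,60) for b2 in (10,)]+[[30,10,-45,80,-20,0],[45,15,-40,60,-20,0]]
import sys
g=dict(B=[.585,.283,.10],C=[.576,.192,.10])
for nm in "BC":
  for th in(30,40,50,60,75,88):
    for ps in(-35,-20,-6,10):
      R=Rt(th,ps)@F; P=np.array(g[nm])+.0188*R[:,2]
      o=solve(P,R,sd)+solve(P,R@F,sd[:6])
      if o: print(nm,th,ps,[list(map(int,q)) for q in o],flush=True)
E
time timeout 560 python3 plan4.py
```

```text
B 30 -35 [[53, 22, -40, 52, -39, -43]]
B 30 -20 [[46, 18, -48, 70, -29, -42]]
B 40 -35 [[54, 24, -45, 68, -43, -59]]
B 40 -20 [[43, 19, -53, 95, -35, -63]]
B 50 -35 [[55, 27, -48, 77, -51, -71]]
B 60 -35 [[57, 31, -49, 82, -60, -80]]
B 75 -35 [[60, 40, -50, 84, -74, -90]]
B 88 -35 [[62, 48, -49, 83, -87, -97]]
C 30 -35 [[44, 17, -49, 62, -33, -45]]
C 30 -20 [[33, 13, -55, 86, -23, -46]]
C 40 -35 [[44, 19, -54, 80, -39, -64]]
C 50 -35 [[45, 22, -57, 90, -49, -76]]
C 50 10 [[-3, 14, -47, -154, -24, -104], [-3, 14, -47, -154, -24, 75]]
C 60 10 [[-7, 24, -58, -161, -52, -92], [-7, 24, -58, -161, -52, 87]]
real	1m1.335s
user	1m1.670s
sys	0m0.148s
```

```bash
cat > acq.py <<'E'
from sim import *
q=np.array([6.3,35.62,71.66,6.55,-113.29,-92.81]); w=.6
q=step(q,[[-10,0,0,7]]*20+[[0,0,0,7]]*5+[[0,0,0,5]],w); show(q)
q1=q.copy()
for c in(-1,-.5,0,.5):
  q=q1.copy(); P,_=pose(q)
  q=step(q,[[28,0,20,0]]*5,w)
  print("c",c);
  for k in range(6):
    q=step(q,[[28,28*c,28,0]]*5,w); show(q)
E
python3 acq.py
```

```text
[   1.5   31.9   70.4   -7.9 -141.3   83.1] [ 0.615 -0.142  0.611] tilt 14.0 head 160.5 jawz -4.7 [-175.2   13.1    0.8]
c -1
[  -2.9   33.8   71.7    0.6 -129.6   93.6] [ 0.676 -0.23   0.608] tilt 1.8 head -166.7 jawz 0.4 [179.6   1.7   0.3]
[  -8.4   34.5   71.7    4.6 -121.1  101.4] [ 0.7   -0.323  0.612] tilt 7.2 head -41.2 jawz 4.8 [175.2  -5.4   0.6]
[ -12.8   35.3   71.7    7.4 -111.3  106.8] [ 0.732 -0.407  0.622] tilt 16.4 head -37.8 jawz 10.1 [169.7 -12.8   1.6]
[ -16.3   36.5   71.7    9.5 -100.5  110.5] [ 0.769 -0.485  0.636] tilt 26.2 head -37.8 jawz 15.9 [163.1 -20.3   3.5]
[-19.1  38.1  71.7  11.3 -88.8 112.8] [ 0.81  -0.558  0.656] tilt 36.4 head -38.4 jawz 21.8 [155.2 -27.5   6.5]
[-21.4  40.1  71.7  13.2 -76.6 113.9] [ 0.853 -0.626  0.679] tilt 46.7 head -39.2 jawz 27.5 [146.1 -34.3  10.9]
c -0.5
[   1.9   33.    71.7   -0.3 -130.7   88.2] [ 0.683 -0.167  0.615] tilt 2.0 head 175.5 jawz -0.2 [-179.8    2.     0.3]
[   0.2   32.9   71.7    3.5 -123.9   92.2] [ 0.713 -0.208  0.628] tilt 5.6 head -31.2 jawz 2.9 [177.   -4.8   0.5]
[  -1.2   33.    71.7    6.8 -116.3   
[... 1127 characters left out ...]
5
[  11.9   32.    71.7   -2.1 -131.7   77. ] [ 0.689 -0.041  0.622] tilt 2.5 head 154.6 jawz -1.1 [-178.9    2.3    0.3]
[  18.5   31.5   71.7    1.7 -125.6   72.8] [0.722 0.03  0.638] tilt 4.7 head 1.0 jawz -0.1 [-179.9   -4.7    0.2]
[  24.    31.6   71.7    6.  -118.7   69.6] [0.759 0.091 0.655] tilt 12.3 head -1.5 jawz 0.4 [179.6 -12.3   0.2]
[  28.3   32.2   71.7   10.4 -111.    67.2] [0.8   0.145 0.675] tilt 20.5 head -0.4 jawz 0.2 [179.8 -20.5   0.3]
[  31.7   33.2   71.7   14.7 -102.6   65.2] [0.845 0.193 0.698] tilt 29.0 head 1.0 jawz -0.3 [-179.6  -29.     0.3]
[ 34.   34.5  71.7  18.8 -93.5  63.4] [0.892 0.236 0.725] tilt 37.8 head 2.4 jawz -1.1 [-1.786e+02 -3.780e+01  1.000e-01]
```

Call:
{"name": "jog_arm", "arguments": {
  "commands": [
    [-8,0,0,3],
    [-12,0,0,5],
    [-12,0,0,7],
    [-12,0,0,7],
    [-12,0,0,7],
    [-12,0,0,7],
    [-12,0,0,7],
    [-12,0,0,7],
    [-12,0,0,7],
    [-12,0,0,7]
  ]
}}

```text
clock: 7.07
tool_pos: [0.6977, -0.1423, 0.6113]
orientation: [-175.1, 13.0, -114.9]
force: [0.0, 0.0, 0.8]
opening: 0.06
```

Call:
{"name": "jog_arm", "arguments": {
  "commands": [
    [-12,0,0,7],
    [-12,0,0,7],
    [-12,0,0,7],
    [-12,0,0,7],
    [-12,0,0,7],
    [-12,0,0,7],
    [-10,0,0,7],
    [-8,0,0,7],
    [-4,0,0,7],
    [0,0,0,7]
  ]
}}

```text
clock: 7.9
tool_pos: [0.6035, -0.1426, 0.6119]
orientation: [-175.2, 12.8, -45.0]
force: [-0.5, 0.8, 0.3]
opening: 0.0599
```

```bash
python3 st.py
```

```text
7.9 [  -3.55   24.32   60.78  -16.29 -131.74   37.72] [ 0.6035 -0.1426  0.6119] [-175.2   12.8  -45. ] 0.0599 [-0.5  0.8  0.3]
```

```bash
cat > acq2.py <<'E'
from sim import *
q0=np.array([-3.55,24.32,60.78,-16.29,-131.74,37.72])
for t in(5.5,6.5):
  q=step(q0,[[10,0,0,t]]*5,.6)
  q=step(q,[[10,0,4,0],[8,0,4,0],[8,0,6,0],[10,0,8,0],[14,0,14,0]],.6);print(t);show(q)
  q=step(q,[[18,0,18,0],[22,0,22,0],[26,0,26,0]]+[[29,0,29,0]]*7,.6);show(q)
  q=step(q,[[29,0,29,0]]*10,.6);show(q)
  q=step(q,[[29,0,29,0]]*10,.6);show(q)
E
python3 acq2.py
```

```text
5.5
[   0.5   32.7   71.7  -11.4 -136.7   63.6] [ 0.655 -0.131  0.598] tilt 11.4 head 137.1 jawz -4.8 [-175.2   10.3  -17.7]
[   6.2   31.    71.7   -4.9 -125.9   62. ] [ 0.716 -0.088  0.629] tilt 6.1 head 46.9 jawz -5.6 [-174.4   -2.5  -18.8]
[  10.8   30.5   71.7    2.5 -111.5   61.1] [ 0.801 -0.057  0.673] tilt 19.8 head 3.9 jawz -7.7 [-171.9  -18.1  -20.7]
[ 13.8  31.6  71.7   9.6 -94.4  60. ] [ 0.902 -0.038  0.731] tilt 36.7 head -2.3 jawz -10.5 [-167.2  -34.7  -24.1]
6.5
[   1.1   33.    71.7  -10.2 -137.1   68.9] [ 0.654 -0.131  0.597] tilt 11.3 head 143.1 jawz -4.5 [-175.4   10.3  -12.7]
[   6.7   31.3   71.7   -3.6 -126.6   67.6] [ 0.713 -0.09   0.628] tilt 4.7 head 44.2 jawz -4.0 [-176.    -2.5  -13.6]
[  11.2   30.8   71.7    3.9 -112.3   66.8] [ 0.797 -0.061  0.671] tilt 18.8 head -0.0 jawz -4.5 [-175.3  -18.2  -14.8]
[ 14.1  31.8  71.7  10.9 -95.4  65.9] [ 0.897 -0.043  0.728] tilt 35.8 head -4.8 jawz -5.7 [-173.1  -35.2  -16.7]
```

Call:
{"name": "jog_arm", "arguments": {
  "commands": [
    [10,0,0,7],
    [10,0,0,7],
    [10,0,0,7],
    [10,0,0,7],
    [10,0,0,7],
    [10,0,0,5],
    [8,0,4,0],
    [8,0,6,0],
    [10,0,8,0],
    [14,0,14,0]
  ]
}}

```text
clock: 8.73
tool_pos: [0.657, -0.1319, 0.5914]
orientation: [-175.8, 10.5, -5.6]
force: [0.2, -0.7, 0.4]
opening: 0.0601
```

Call:
{"name": "jog_arm", "arguments": {
  "commands": [
    [18,0,18,0],
    [22,0,22,0],
    [26,0,26,0],
    [29,0,29,0],
    [29,0,29,0],
    [29,0,29,0],
    [29,0,29,0],
    [29,0,29,0],
    [29,0,29,0],
    [29,0,29,0]
  ]
}}

```text
clock: 9.57
tool_pos: [0.7135, -0.094, 0.6196]
orientation: [-178.5, -1.6, -6.0]
force: [-0.1, -0.5, 0.8]
opening: 0.0599
```

```bash
python3 st.py
cat > acq3.py <<'E'
from sim import *
from plant import get_obs
q0=get_obs()["joint_pos"];show(q0)
for c in(-.5,0,.5):
  q=q0.copy();print(c)
  for k in range(3):
    q=step(q,[[29,29*c,29,0]]*10,.6);show(q)
E
python3 acq3.py
```

```text
9.57 [   7.34   32.32   71.65   -1.41 -127.45   75.78] [ 0.7135 -0.094   0.6196] [-178.5   -1.6   -6. ] 0.0599 [-0.1 -0.5  0.8]
[   7.3   32.3   71.7   -1.4 -127.4   75.8] [ 0.713 -0.094  0.62 ] tilt 2.2 head 38.1 jawz -1.5 [-178.5   -1.6   -6. ]
-0.5
[   2.1   32.2   71.7    4.8 -112.3   84.1] [ 0.787 -0.192  0.656] tilt 17.7 head -12.5 jawz 1.9 [178.  -17.6  -6. ]
[ -1.6  33.3  71.7   9.2 -93.7  88.2] [ 0.88  -0.274  0.706] tilt 35.7 head -17.5 jawz 6.2 [172.4 -35.   -4.4]
[ -4.3  36.1  71.7  13.5 -72.7  89.1] [ 0.979 -0.346  0.77 ] tilt 54.3 head -20.2 jawz 10.2 [163.1 -52.4   0.8]
0
[  11.7   31.6   71.7    6.1 -113.7   75.4] [ 0.793 -0.068  0.664] tilt 17.1 head -7.6 jawz 0.4 [179.6 -17.1  -6.2]
[ 14.4  32.4  71.7  13.1 -97.2  74.7] [ 0.89  -0.053  0.721] tilt 34.2 head -9.3 jawz 1.7 [178.  -34.1  -5.7]
[ 15.4  34.8  71.7  19.6 -78.4  73. ] [ 0.994 -0.044  0.789] tilt 51.9 head -9.3 jawz 2.3 [176.2 -51.8  -4.5]
0.5
[  21.3   31.9   71.7    7.6 -113.9   66.6] [0.793 0.056 0.665] tilt 17.2 head -2.8 jawz -1.0 [-179.   -17.1   -6.3]
[ 29.9  33.9  71.7  17.1 -96.8  60.9] [0.886 0.17  0.716] tilt 34.7 head -0.9 jawz -2.8 [-176.6  -34.6   -7. ]
[ 34.   37.5  71.7  25.9 -77.   56.1] [0.983 0.261 0.778] tilt 53.2 head 1.9 jawz -5.6 [-170.7  -52.6   -9.7]
```

Call:
{"name": "jog_arm", "arguments": {
  "commands": [
    [29,4,29,0],
    [29,4,29,0],
    [29,4,29,0],
    [29,4,29,0],
    [29,4,29,0],
    [29,4,29,0],
    [29,4,29,0],
    [29,4,29,0],
    [29,4,29,0],
    [29,4,29,0]
  ]
}}

```text
clock: 10.4
tool_pos: [0.7942, -0.0345, 0.6604]
orientation: [179.8, -16.6, -6.2]
force: [0.3, 0.3, -0.3]
opening: 0.06
```

```bash
python3 st.py
cat > plan5.py <<'E'
from plan2 import *
sd=[[50,20,-45,70,-40,-55],[40,18,-50,80,-35,-55],[0,15,-40,60,-40,-40],[-10,10,-45,80,-40,-60]]
g=dict(Btop=[.585,.283,.125],Bset=[.583,.283,.084],Ctop=[.576,.192,.125],Cset=[.574,.192,.084],Cpre=[.50,.20,.13],Bpre=[.51,.29,.13])
for th in(33,37,41):
  for ps in(-22,-27,-32):
    for nm in g:
      R=Rt(th,ps)@F; P=np.array(g[nm])+.0188*R[:,2]
      print(th,ps,nm,[list(map(int,q)) for q in solve(P,R,sd[:2])],flush=True)
g=dict(J1=[.504,-.18,.075],J3=[.533,-.331,.075])
for th in(33,37,41):
  for ps in(-45,-60,-75,-90):
    for nm in g:
      R=Rt(th,ps)@F; P=np.array(g[nm])+.0188*R[:,2]
      print(th,ps,nm,[list(map(int,q)) for q in solve(P,R,sd[2:])],flush=True)
E
python3 plan5.py
```

```text
10.4 [  14.28   31.89   71.65    6.45 -114.09   72.96] [ 0.7942 -0.0345  0.6604] [179.8 -16.6  -6.2] 0.06 [ 0.3  0.3 -0.3]
33 -22 Btop [[49, 17, -47, 69, -33, -43]]
33 -22 Bset [[45, 20, -50, 81, -30, -53]]
33 -22 Ctop [[37, 12, -55, 82, -28, -46]]
33 -22 Cset []
33 -22 Cpre []
33 -22 Bpre [[58, 13, -52, 63, -36, -46]]
33 -27 Btop [[51, 18, -44, 62, -36, -43]]
33 -27 Bset [[48, 21, -47, 72, -33, -52]]
33 -27 Ctop [[41, 13, -53, 74, -31, -46]]
33 -27 Cset [[36, 16, -56, 88, -29, -57]]
33 -27 Cpre []
33 -27 Bpre [[60, 14, -49, 57, -40, -47]]
33 -32 Btop [[53, 20, -42, 56, -40, -44]]
33 -32 Bset [[51, 22, -45, 64, -36, -51]]
33 -32 Ctop [[44, 14, -51, 66, -35, -46]]
33 -32 Cset [[40, 18, -54, 78, -32, -56]]
33 -32 Cpre [[54, 10, -56, 60, -38, -50]]
33 -32 Bpre [[62, 16, -46, 52, -43, -48]]
37 -22 Btop [[48, 17, -49, 78, -35, -51]]
37 -22 Bset [[44, 21, -52, 89, -33, -61]]
37 -22 Ctop [[35, 12, -57, 94, -30, -55]]
37 -22 Cset []
37 -22 Cpre []
37 -22 Bpre [[57, 13, -54, 71, -38, -54]]
37 -27 Btop [[51, 19, -47, 70, -38, -51]]
37 -27 Bset [[48, 22, -49, 80, -36, -59]]
37 -27 Ctop [[40, 14
[... 714 characters left out ...]
 69, -44, -57]]
41 -32 Bset [[51, 24, -48, 76, -42, -64]]
41 -32 Ctop [[43, 16, -55, 81, -40, -61]]
41 -32 Cset [[40, 19, -56, 92, -38, -69]]
41 -32 Cpre []
41 -32 Bpre [[63, 17, -50, 62, -47, -59]]
33 -45 J1 []
33 -45 J3 []
33 -60 J1 []
33 -60 J3 []
33 -75 J1 []
33 -75 J3 [[-17, 18, -54, 95, -27, -58]]
33 -90 J1 [[15, 19, -51, 51, -41, -61]]
33 -90 J3 [[-6, 22, -48, 67, -35, -55]]
37 -45 J1 []
37 -45 J3 []
37 -60 J1 []
37 -60 J3 []
37 -75 J1 []
37 -75 J3 []
37 -90 J1 [[16, 20, -52, 55, -44, -66]]
37 -90 J3 [[-5, 23, -49, 73, -38, -61]]
41 -45 J1 []
41 -45 J3 []
41 -60 J1 []
41 -60 J3 []
41 -75 J1 []
41 -75 J3 []
41 -90 J1 [[18, 22, -53, 58, -47, -71]]
41 -90 J3 [[-5, 24, -51, 78, -41, -67]]
```

```bash
python3 - <<'E'
from h import *
import pickle
a=pickle.load(open("scene0.pkl","rb"));b=pickle.load(open("top0.pkl","rb"))
save(a,"s_pr",(205,105,285,185),7);save(b,"t_pr",(220,105,300,185),7)
E
cat > acq4.py <<'E'
from sim import *
from plant import get_obs
q0=get_obs()["joint_pos"];show(q0)
for c in(-.2,.05,.15):
  q=q0.copy();print(c)
  q=step(q,[[29,29*c,29,0]]*10,.6);show(q)
  for i in range(3):q=step(q,[[29,29*c,29,0]]*1,.6);show(q)
E
python3 acq4.py
```

```text
[  14.3   31.9   71.7    6.4 -114.1   73. ] [ 0.794 -0.034  0.66 ] tilt 16.6 head -6.8 jawz 0.2 [179.8 -16.6  -6.2]
-0.2
[ 12.3  32.4  71.7  11.6 -97.2  76.1] [ 0.889 -0.077  0.716] tilt 33.8 head -8.8 jawz 1.4 [178.4 -33.7  -5.9]
[ 12.1  32.5  71.7  12.1 -95.4  76.3] [ 0.9   -0.08   0.722] tilt 35.5 head -9.0 jawz 1.5 [178.2 -35.5  -5.8]
[ 11.9  32.6  71.7  12.6 -93.5  76.5] [ 0.91  -0.084  0.729] tilt 37.3 head -9.1 jawz 1.6 [178.  -37.2  -5.8]
[ 11.7  32.8  71.7  13.  -91.7  76.6] [ 0.92  -0.088  0.735] tilt 39.1 head -9.2 jawz 1.7 [177.7 -39.   -5.7]
0.05
[ 17.1  32.6  71.7  13.5 -97.7  72.3] [ 0.89  -0.014  0.717] tilt 33.6 head -7.7 jawz 0.8 [179.1 -33.6  -6. ]
[ 17.2  32.8  71.7  14.2 -95.9  72.2] [ 0.9   -0.012  0.724] tilt 35.4 head -7.7 jawz 0.8 [179.  -35.4  -5.9]
[ 17.4  32.9  71.7  14.9 -94.1  72. ] [ 0.911 -0.011  0.73 ] tilt 37.2 head -7.6 jawz 0.8 [179.  -37.1  -5.9]
[ 17.5  33.1  71.7  15.5 -92.3  71.9] [ 0.921 -0.009  0.737] tilt 38.9 head -7.6 jawz 0.9 [178.9 -38.9  -5.9]
0.15
[ 19.   32.8  71.7  14.3 -97.8  70.7] [0.89  0.011 0.717] tilt 33.6 head -7.2 jawz 0.5 [179.3 -33.6  -6. ]
[ 19.3  33.   71.7  15.  -96.   70.5] [0.9   0.015 0.724] tilt 35.4 head -7.1 jawz 0.5 [179.3 -35.4  -6. ]
[ 19.6  33.1  71.7  15.8 -94.3  70.3] [0.911 0.019 0.73 ] tilt 37.2 head -7.1 jawz 0.5 [179.3 -37.2  -6. ]
[ 19.9  33.4  71.7  16.5 -92.4  70. ] [0.921 0.023 0.737] tilt 38.9 head -7.0 jawz 0.5 [179.4 -38.9  -5.9]
```

View pics/s_pr.png

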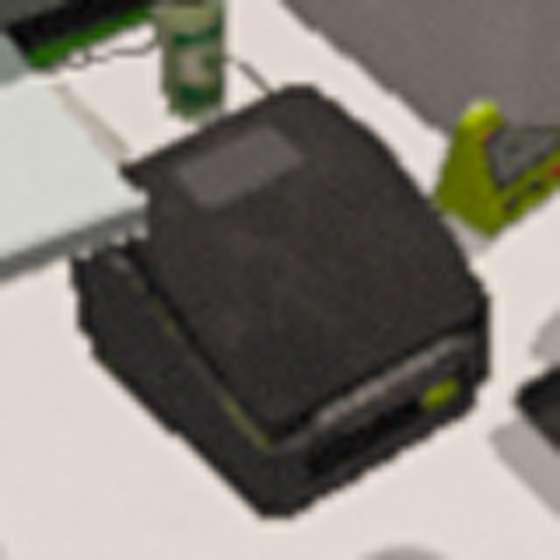

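View pics/t_pr.png

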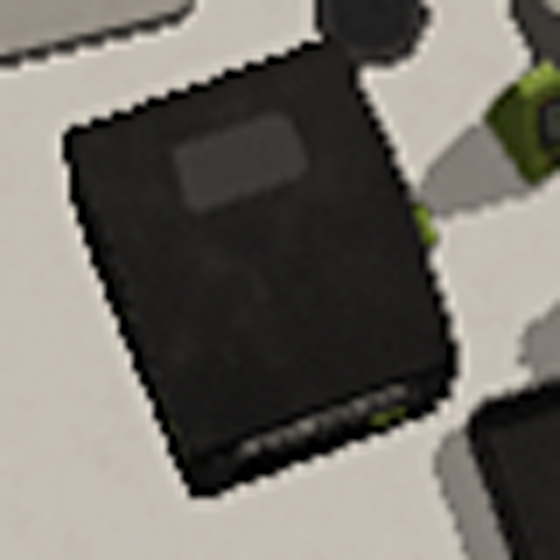

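Run:
```python
from h import *
import pickle
a=pickle.load(open("scene0.pkl","rb"));b=pickle.load(open("top0.pkl","rb"))
print(onz(a,[(244.3,178.6),(273.6,162.9)],0).round(3),onz(b,[(248.6,175.7),(284.3,162.1)],0).round(3))
# top front edge height: scene crop (270,445),(485,295)
print(onz(a,[(243.6,168.6),(274.3,147.1)],.05).round(3),onz(b,[(250,171),(284,160)],.05).round(3))
```

```text
[[ 0.63   0.001  0.   ]
 [ 0.631 -0.126 -0.   ]] [[ 0.625  0.005  0.   ]
 [ 0.633 -0.131  0.   ]]
[[ 0.63   0.002  0.05 ]
 [ 0.653 -0.144  0.05 ]] [[ 0.624 -0.001  0.05 ]
 [ 0.625 -0.123  0.05 ]]
```

Call:
{"name": "jog_arm", "arguments": {
  "commands": [
    [29,4,29,0],
    [29,4,29,0],
    [29,4,29,0],
    [29,4,29,0],
    [29,4,29,0],
    [29,4,29,0],
    [29,4,29,0],
    [29,4,29,0],
    [29,4,29,0],
    [29,4,29,0]
  ]
}}

```text
clock: 11.23
tool_pos: [0.8895, 0.0079, 0.7139]
orientation: [179.1, -33.2, -6.0]
force: [-0.3, 0.6, -0.2]
opening: 0.0601
```

```bash
python3 st.py; python3 -c "
from sim import *
show(get_obs()['joint_pos'])"
```

```text
11.23 [ 18.68  32.93  71.65  14.14 -98.07  70.93] [0.8895 0.0079 0.7139] [179.1 -33.2  -6. ] 0.0601 [-0.3  0.6 -0.2]
[ 18.7  32.9  71.7  14.1 -98.1  70.9] [0.89  0.008 0.713] tilt 33.2 head -7.5 jawz 0.7 [179.1 -33.2  -6. ]
```

```bash
cat > clr.py <<'E'
from plan2 import *
YAW=-6.0; O=np.array([.5640,.2850,0]) # shelf origin est
ex=np.array([np.cos(np.radians(YAW)),np.sin(np.radians(YAW)),0]);ey=np.array([-ex[1],ex[0],0])
def W(x,y,z): return O+ex*x+ey*y+np.array([0,0,z])
def S(P): d=np.atleast_2d(P)-O; return np.c_[d@ex,d@ey,d[:,2]]
def cap(A,B,n=40): return A+(B-A)*np.linspace(0,1,n)[:,None]
def boxd(p,lo,hi): # dist of pts to box
    return np.linalg.norm(np.maximum(np.maximum(lo-p,p-hi),0),axis=1)
def glass(q):
    P,R=pose(q); z=R[:,2]; o,P1,P2,P3,P4,_=fk(q,PP,full=True)
    lo=np.array([-.054,-.16,.346]);hi=np.array([.18,.16,.36])
    r={}
    r["col"]=(boxd(S(cap(P-.19*z,P3)),lo,hi)-.05).min()
    u=(P3-P2)/np.linalg.norm(P3-P2)
    r["brown"]=(boxd(S(cap(P3+.03*u,P2-.03*u)),lo,hi)-.065).min()
    r["fore"]=(boxd(S(cap(P2,P1)),lo,hi)-.07).min()
    bx=[R@np.array([a,b,c])+P for a in(-.039,0,.039) for b in np.linspace(-.0965,.0965,9) for c in(-.066,-.1,-.14)]
    r["body"]=boxd(S(np.array(bx)),lo,hi).min()
    r["lowz"]=round(min((cap(P3+.03*u,P2)[:,2]-.065).min(),1),3)
    return {k:round(float(v),3) for k,v in r.items()}
def jar_pts(c,b): # surface pts, c xy(world), bottom z
    t=np.linspace(0,2*np.pi,48,endpoint=False); 
    return np.array([[c[0]+r*np.cos(a),c[1]+r*np.sin(a),b+h] for a in t for h in(.03,.05,.06,.07,.08,.09,.1,.105) for r in((.02,) if h<.105 else(.02,.01,0))])
def hand(q,c,b,op=.040):
    P,R=pose(q); p=(jar_pts(c,b)-P)@R
    body=boxd(p,np.array([-.039,-.0965,-.2]),np.array([.039,.0965,-.0658])).min()
    f=min(boxd(p,np.array([-.0095,op/2,-.066]),np.array([.0095,op/2+.021,0])).min(),boxd(p,np.array([-.0095,-op/2-.021,-.066]),np.array([.0095,-op/2,0])).min())
    return round(float(body),4),round(float(f),4)
if __name__=="__main__":
  lane=dict(B=0,C=-.092)
  for nm in "CB":
   for th in(34,37,40):
    for ps in(-20,-25,-30):
     for gb in(.075,.085,.09):
      for lbl,bz in(("top",.042),("set",.014)):
       R=Rt(th,ps)@F; h=np.array([np.cos(np.radians(ps)),np.sin(np.radians(ps)),0])
       ax=W(.0215,lane[nm],bz); P=ax+[0,0,gb]-.004*h+.0188*R[:,2]
       o=solve(P,R,[[45,18,-50,80,-35,-55]])
       if not o: print(nm,th,ps,gb,lbl,"-");continue
       q=o[0]; print(nm,th,ps,gb,lbl,q.round(0).astype(int),glass(q),"own",hand(q,ax,bz),"left",hand(q,W(.02,lane[nm]+.092,0),.014),"rear",hand(q,W(.0625,lane[nm],0),.014))
E
python3 clr.py
```

```text
C 34 -20 0.075 top [ 34  12 -57  93 -27 -52] {'col': 0.015, 'brown': 0.058, 'fore': 0.181, 'body': 0.107, 'lowz': 0.287} own (0.0132, 0.0) left (0.0231, 0.0283) rear (0.0587, 0.0079)
C 34 -20 0.075 set -
C 34 -20 0.085 top [ 36  12 -57  89 -27 -49] {'col': 0.01, 'brown': 0.063, 'fore': 0.186, 'body': 0.097, 'lowz': 0.293} own (0.0215, 0.0) left (0.0314, 0.0294) rear (0.0669, 0.0078)
C 34 -20 0.085 set -
C 34 -20 0.09 top [ 36  11 -57  87 -28 -48] {'col': 0.007, 'brown': 0.066, 'fore': 0.188, 'body': 0.092, 'lowz': 0.296} own (0.0256, 0.0) left (0.0356, 0.0303) rear (0.0711, 0.0079)
C 34 -20 0.09 set -
C 34 -25 0.075 top [ 39  14 -56  83 -30 -51] {'col': 0.013, 'brown': 0.052, 'fore': 0.187, 'body': 0.107, 'lowz': 0.285} own (0.0132, 0.0) left (0.0189, 0.0274) rear (0.0581, 0.006)
C 34 -25 0.075 set [ 35  16 -57  93 -29 -59] {'col': 0.028, 'brown': 0.04, 'fore': 0.176, 'body': 0.135, 'lowz': 0.269} own (0.0132, 0.0) left (0.0, 0.0255) rear (0.0349, 0.0072)
C 34 -25 0.085 top [ 40  13 -55  79 -31 -48] {'col': 0.007, 'brown': 0.058, 'fore': 0.19, 'body': 0.097, 'lowz': 0.292} own (0.021
[... 14397 characters left out ...]
20 -47  70 -43 -56] {'col': 0.026, 'brown': 0.064, 'fore': 0.206, 'body': 0.101, 'lowz': 0.271} own (0.0214, 0.0) left (0.0197, 0.0291) rear (0.0669, 0.0024)
B 40 -30 0.085 set [ 52  23 -49  76 -41 -61] {'col': 0.043, 'brown': 0.056, 'fore': 0.201, 'body': 0.129, 'lowz': 0.252} own (0.0214, 0.0) left (0.0, 0.0227) rear (0.0455, 0.0039)
B 40 -30 0.09 top [ 54  20 -47  69 -43 -55] {'col': 0.023, 'brown': 0.067, 'fore': 0.206, 'body': 0.096, 'lowz': 0.274} own (0.0252, 0.0) left (0.0245, 0.0308) rear (0.0707, 0.0051)
B 40 -30 0.09 set [ 52  22 -48  75 -41 -60] {'col': 0.04, 'brown': 0.057, 'fore': 0.202, 'body': 0.124, 'lowz': 0.255} own (0.0252, 0.0) left (0.0003, 0.0233) rear (0.0493, 0.0029)
```

```bash
cat > path.py <<'E'
from clr import *
V=np.array([136.94,136.94,172.46,180,180,180])*.7/12
def run(q,rows,verbose=True):
    q=np.array(q,float); mx=0
    for i,r in enumerate(rows):
        P,R=pose(q); P2=P+np.array(r[:3])/1000; R2=rz(r[3])@R
        n=ik(q,P2,R2,.6); v=np.abs((n-q)/V).max(); e=np.linalg.norm(pose(n)[0]-P2); m=np.minimum(n-LO,HI-n).min()
        if verbose and (v>1 or e>2e-3 or m<1.5): print("row",i,"v %.2f e %.4f lim %.1f"%(v,e,m))
        q=n
    show(q); return q
E
cat > p1.py <<'E'
from path import *
q=run(get_obs()["joint_pos"],[[29,4,29,0],[12,2,12,0]])
P,R=pose(q); print("grasp",P-.0188*R[:,2])
# target pre-grasp heading -92 above jar1
ps=-92; c=np.array([.504,-.180,.002]);h=np.array([np.cos(np.radians(ps)),np.sin(np.radians(ps)),0])
Rw=Rt(35.7,ps)@F; T=c+[0,0,.089]-.004*h+.0188*Rw[:,2]; print("T",T)
T2=T-.03*h+[0,0,.06]
d=(T2-P)*1000; print(d)
n=20
k=run(q,[[d[0]/n,d[1]/n,d[2]/n,-84.5/n]]*n)
E
python3 p1.py
```

```text
row 0 v 0.17 e 0.0295 lim 0.0
row 1 v 0.07 e 0.0122 lim 0.0
[ 19.1  33.2  71.7  15.2 -95.6  70.6] [0.905 0.013 0.723] tilt 35.7 head -7.4 jawz 0.7 [179.1 -35.7  -5.9]
grasp [0.8937578  0.01470938 0.73778577]
T [ 0.50375673 -0.18696633  0.07573283]
[-399.82443777 -170.27622338 -586.77991044]
row 0 v 2.04 e 0.0000 lim 20.6
row 1 v 1.23 e 0.0000 lim 33.0
[ 23.9  14.9 -44.2  39.6 -55.5 -54.7] [ 0.505 -0.157  0.136] tilt 35.7 head -91.9 jawz 0.7 [179.1 -35.7 -90.4]
```

Call:
{"name": "jog_arm", "arguments": {
  "commands": [
    [29,4,29,0],
    [12,2,12,0],
    [-6,-2,-10,-2],
    [-10,-4,-16,-3],
    [-20,-9,-29,-4.5],
    [-20,-9,-29,-4.5],
    [-20,-9,-29,-4.5],
    [-20,-9,-29,-4.5],
    [-20,-9,-29,-4.5],
    [-20,-9,-29,-4.5]
  ],
  "fingers": 64
}}

```text
clock: 12.07
tool_pos: [0.7712, -0.0453, 0.5295]
orientation: [179.2, -35.5, -37.0]
force: [1.5, 1.0, -0.6]
opening: 0.0639
```

Call:
{"name": "jog_arm", "arguments": {
  "commands": [
    [-24,-10,-30,-5],
    [-24,-10,-30,-5],
    [-24,-10,-30,-5],
    [-24,-10,-30,-5],
    [-24,-10,-30,-5],
    [-24,-10,-30,-5],
    [-24,-10,-30,-5],
    [-24,-10,-30,-5],
    [-24,-10,-30,-5],
    [-24,-10,-30,-5]
  ]
}}

```text
clock: 12.9
tool_pos: [0.5317, -0.145, 0.2294]
orientation: [179.2, -35.4, -87.1]
force: [1.1, 0.5, -0.1]
opening: 0.0642
```

```bash
python3 st.py
cat > p2.py <<'E'
from path import *
q=get_obs()["joint_pos"]; show(q)
P,R=pose(q); print("fk err",P-get_obs()["tool_pos"])
ps=-92; c=np.array([.504,-.180,.002]);h=np.array([np.cos(np.radians(ps)),np.sin(np.radians(ps)),0])
Rw=Rt(np.degrees(np.arccos(-R[2,2])),ps)@F; T=c+[0,0,.089]-.004*h+.0188*Rw[:,2]
print("to T",(T-P)*1000)
s=snapshot("scene");save(s,"s5",k=1.5);s=snapshot("top");save(s,"t5",k=1.5)
E
python3 p2.py
```

```text
12.9 [ 25.02   9.93 -35.87  35.94 -64.94 -43.99] [ 0.5317 -0.145   0.2294] [179.2 -35.4 -87.1] 0.0642 [ 1.1  0.5 -0.1]
[ 25.    9.9 -35.9  35.9 -64.9 -44. ] [ 0.53  -0.148  0.227] tilt 35.4 head -88.4 jawz 0.6 [179.2 -35.4 -87.1]
fk err [-0.00185932 -0.00260172 -0.00254046]
to T [ -26.10692618  -39.2477304  -151.21183303]
```

View pics/s5.png

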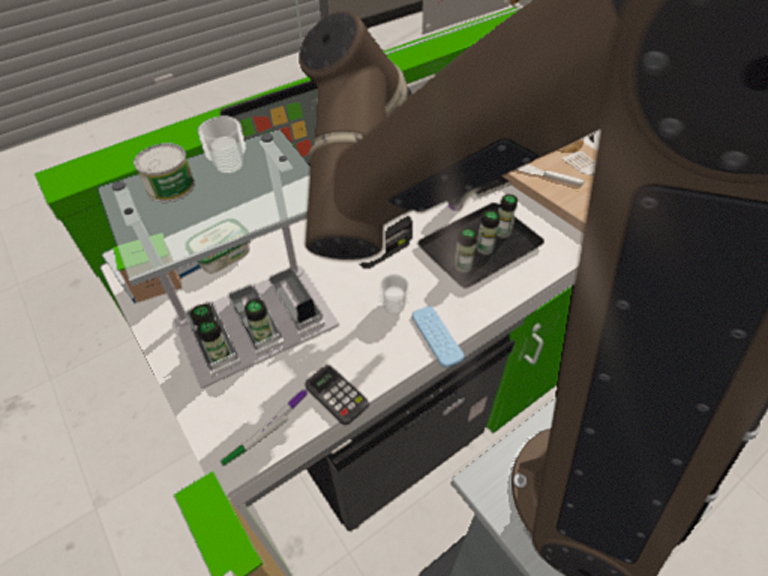

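View pics/t5.png

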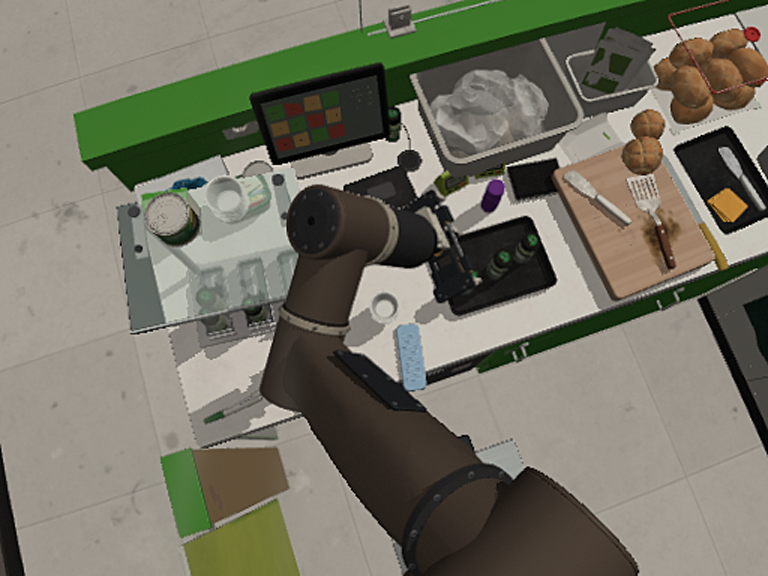

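```bash
sed -i 's/^D+=.*$/D=D[1:]+[([1.08,14.65,-26.98,-.03,-48.53,-121.94],[.5011,-.1822,.0948],None)]/' fit2.py; python3 fit2.py | head -12
cat > p3.py <<'E'
from path import *
q=get_obs()["joint_pos"]
print(glass(q)); o=fk(q,PP,full=True); print([S(x).round(3).tolist() for x in o[2:5]])
k=run(q,[[-2.6,-2,-15,-.36]]*10); print(glass(k)); o=fk(k,PP,full=True); print([S(x).round(3).tolist() for x in o[2:5]],[x.round(3).tolist() for x in o[2:5]])
E
python3 p3.py
```

```text
[ 0.2008047  -0.00067458  0.46416432  0.37890737] 0.0008357193054626677 [[-0.5  0.1  0.2]
 [-0.5  0.1  0.2]
 [-0.3 -0.   0.2]
 [-0.2  0.3 -0.1]
 [-0.4  0.1  0.1]
 [-0.2 -0.   0.2]
 [-0.1 -0.1  0.4]
 [ 0.3 -0.2 -0.4]
 [-0.   0.1 -0.8]]
[-0.     1.    -0.004] [ 0.    -1.     0.004] [1.    0.    0.011] [-1.    -0.    -0.011]
[-0.003  1.    -0.006] [ 0.003 -1.     0.006] [1.    0.003 0.016] [-1.    -0.003 -0.016]
[ 0.006  0.997 -0.081] [-0.006 -0.997  0.081] [0.974 0.013 0.227] [-0.974 -0.013 -0.227]
{'col': 0.096, 'brown': 0.071, 'fore': 0.076, 'body': 0.153, 'lowz': 0.392}
[[[-0.163, -0.128, 0.457]], [[-0.018, -0.217, 0.532]], [[0.008, -0.436, 0.224]]]
[ 20.9  19.8 -48.9  46.  -47.6 -61.3] [ 0.501 -0.169  0.074] tilt 35.5 head -92.8 jawz 1.1 [178.6 -35.5 -90.4]
{'col': 0.032, 'brown': 0.001, 'fore': 0.075, 'body': 0.255, 'lowz': 0.269}
[[[-0.197, -0.18, 0.334]], [[-0.028, -0.238, 0.382]], [[-0.015, -0.458, 0.074]]] [[0.349, 0.127, 0.334], [0.511, 0.051, 0.382], [0.501, -0.169, 0.074]]
```

```bash
sed -i 's/^PP=.*/PP=[.2008,-.0007,.6,.4642,.1924,.3789,0,0]/' sim.py
cat > p4.py <<'E'
from path import *
q0=get_obs()["joint_pos"]; P,R=pose(q0); print(P-get_obs()["tool_pos"])
th=35.5
for nm,c in(("J1",[.504,-.180,.002]),("J2",[.5175,-.2595,.002]),("J3",[.533,-.3314,.002])):
  for ps in(-75,-82,-92,-100,-110):
    h=np.array([np.cos(np.radians(ps)),np.sin(np.radians(ps)),0]); Rw=Rt(th,ps)@F; T=np.array(c)+[0,0,.089]-.004*h+.0188*Rw[:,2]
    o=solve(T,Rw,[[15,20,-50,60,-44,-60],q0])
    if not o: print(nm,ps,"-");continue
    nb=[hand(o[0],d,.002,.064) for d in([.504,-.180],[.5175,-.2595],[.533,-.3314])]
    print(nm,ps,o[0].round(0),{k:glass(o[0])[k] for k in("col","brown","lowz")},nb)
E
python3 p4.py
```

```text
[ 0.00026895 -0.00014164 -0.00046476]
J1 -75 -
J1 -82 [ 15.  16. -57.  62. -41. -63.] {'col': 0.055, 'brown': 0.039, 'lowz': 0.269} [(0.0247, 0.012), (0.0751, 0.0523), (0.1409, 0.1214)]
J1 -92 [ 18.  19. -50.  49. -46. -63.] {'col': 0.049, 'brown': 0.017, 'lowz': 0.268} [(0.0247, 0.012), (0.0738, 0.0462), (0.1374, 0.1157)]
J1 -100 [ 19.  22. -45.  41. -51. -63.] {'col': 0.049, 'brown': -0.005, 'lowz': 0.268} [(0.0247, 0.012), (0.0714, 0.0415), (0.1315, 0.1094)]
J1 -110 [ 18.  24. -38.  33. -56. -64.] {'col': 0.055, 'brown': -0.037, 'lowz': 0.27} [(0.0247, 0.012), (0.0669, 0.0355), (0.1206, 0.1005)]
J2 -75 -
J2 -82 [  0.  17. -56.  74. -37. -61.] {'col': 0.131, 'brown': 0.11, 'lowz': 0.265} [(0.0, 0.0353), (0.0247, 0.012), (0.0694, 0.0445)]
J2 -92 [  6.  20. -50.  59. -42. -60.] {'col': 0.125, 'brown': 0.079, 'lowz': 0.263} [(0.0, 0.0284), (0.0247, 0.012), (0.0679, 0.0384)]
J2 -100 [  8.  22. -45.  49. -47. -60.] {'col': 0.125, 'brown': 0.048, 'lowz': 0.263} [(0.0, 0.0238), (0.0247, 0.012), (0.0655, 0.0336)]
J2 -110 [  9.  25. -38.  40. -53. -60.] {'col': 0.131, 'brown': 0.005, 'lowz': 0.264} [(0.0, 0.0187), (0.0247, 0.012), (0.0614, 0.0276)]
J3 -75 -
J3 -82 [-11.  19. -53.  83. -34. -59.] {'col': 0.201, 'brown': 0.171, 'lowz': 0.261} [(0.0575, 0.0989), (0.0, 0.0287), (0.0247, 0.012)]
J3 -92 [ -4.  22. -48.  66. -40. -57.] {'col': 0.195, 'brown': 0.129, 'lowz': 0.258} [(0.0545, 0.0927), (0.0, 0.0219), (0.0247, 0.012)]
J3 -100 [ -1.  24. -43.  55. -45. -56.] {'col': 0.195, 'brown': 0.089, 'lowz': 0.257} [(0.0495, 0.0866), (0.0, 0.0174), (0.0247, 0.012)]
J3 -110 [  1.  27. -36.  45. -51. -56.] {'col': 0.201, 'brown': 0.049, 'lowz': 0.257} [(0.0399, 0.0787), (0.0, 0.0124), (0.0247, 0.012)]
```

```bash
cat > tgt.py <<'E'
from path import *
import sys
def T(c,ps,gb=.089,back=.004):
    P,R=pose(get_obs()["joint_pos"]); th=np.degrees(np.arccos(-R[2,2]))
    h=np.array([np.cos(np.radians(ps)),np.sin(np.radians(ps)),0]); Rw=Rt(th,ps)@F
    return np.array(c)+[0,0,gb]-back*h+.0188*Rw[:,2]
def head():
    R=pose(get_obs()["joint_pos"])[1]; return np.degrees(np.arctan2(R[1,2],R[0,2]))
def delta(c,ps,**k):
    t=T(c,ps,**k); p=get_obs()["tool_pos"]; return ((t-p)*1000).round(1),round(ps-head(),1)
if __name__=="__main__":
    print(delta([.504,-.180,.002],-84))
E
python3 tgt.py; python3 -c "
from path import *
q=get_obs()['joint_pos']
k=run(q,[[-10,-12,-16,1.5],[-10,-12,-16,1.5],[-8,-14,-16,1.4]]+[[0,0,-16,0]]*6);print(glass(k))"
```

```text
(array([ -23.9,  -40.3, -150.6]), np.float64(5.2))
[ 16.7  16.2 -54.8  56.7 -42.9 -60.2] [ 0.501 -0.185  0.082] tilt 35.5 head -84.8 jawz 1.1 [178.6 -35.5 -82.4]
{'col': 0.052, 'brown': 0.034, 'fore': 0.123, 'body': 0.252, 'lowz': 0.273}
```

Call:
{"name": "jog_arm", "arguments": {
  "commands": [
    [-8,-13,-12,1.7],
    [-8,-14,-14,1.7],
    [-8,-13,-16,1.8],
    [0,0,-18,0],
    [0,0,-18,0],
    [0,0,-18,0],
    [0,0,-18,0],
    [0,0,-16,0],
    [0,0,-12,0],
    [0,0,-8,0]
  ]
}}

```text
clock: 13.83
tool_pos: [0.5098, -0.1843, 0.0798]
orientation: [179.1, -35.4, -81.5]
force: [-0.2, -0.5, 0.3]
opening: 0.0641
```

```bash
python3 st.py; python3 tgt.py
python3 - <<'E'
from h import *
s=snapshot("scene");save(s,"s6",(250,80,400,210),4);s=snapshot("top");save(s,"t6",(180,90,400,240),3)
E
```

```text
13.83 [ 15.57  16.52 -55.04  59.33 -41.76 -60.77] [ 0.5098 -0.1843  0.0798] [179.1 -35.4 -81.5] 0.0641 [-0.2 -0.5  0.3]
(array([-5.1, -2.5, -4.1]), np.float64(-1.0))
```

View pics/s6.png

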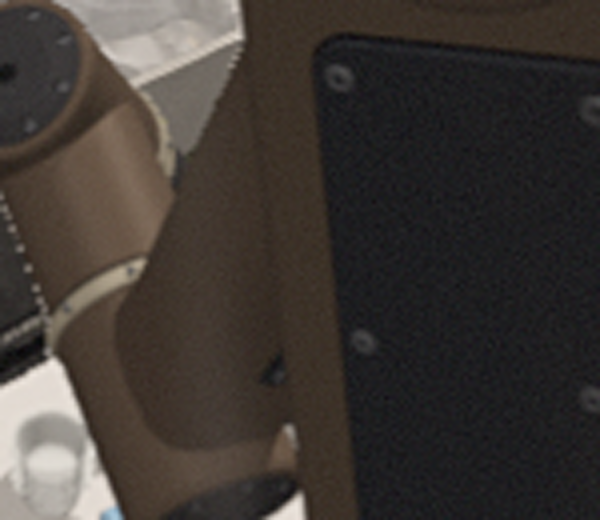

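View pics/t6.png

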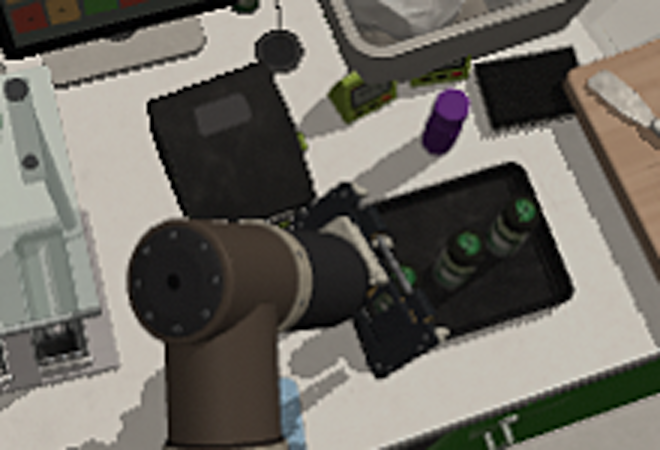

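Call:
{"name": "jog_arm", "arguments": {
  "commands": [
    [-3,-2,-2,-1],
    [-2,-1,-2,0],
    [0,0,0,0],
    [0,0,0,0],
    [0,0,0,0],
    [0,0,0,0],
    [0,0,0,0],
    [0,0,0,0],
    [0,0,0,0],
    [0,0,0,0]
  ],
  "fingers": 64
}}

```text
clock: 14.77
tool_pos: [0.5039, -0.1878, 0.0763]
orientation: [179.1, -35.4, -82.6]
force: [0.3, 0.1, 0.9]
opening: 0.0642
```

```bash
python3 st.py; python3 tgt.py
```

```text
14.77 [ 15.34  16.72 -55.38  59.17 -41.74 -61.69] [ 0.5039 -0.1878  0.0763] [179.1 -35.4 -82.6] 0.0642 [0.3 0.1 0.9]
(array([ 0.9,  1. , -0.6]), np.float64(0.1))
```

Call:
{"name": "jog_arm", "arguments": {
  "commands": [
    [0,0,0,0],
    [0,0,0,0],
    [0,0,0,0],
    [0,0,0,0],
    [0,0,0,0],
    [0,0,0,0],
    [0,0,0,0],
    [0,0,4,0],
    [0,0,8,0],
    [0,0,12,0]
  ],
  "fingers": 20
}}

```text
clock: 15.6
tool_pos: [0.503, -0.1882, 0.0999]
orientation: [179.0, -35.4, -82.6]
force: [-0.3, -0.2, -0.8]
opening: 0.0398
```

```bash
python3 st.py
cat > p5.py <<'E'
from path import *
from tgt import *
q=get_obs()["joint_pos"]; p=get_obs()["tool_pos"]
# lane B entry: jar axis at x=-.05 shelf, bottom .042 ; gripped gb
for nm,x,y,bz,ps in(("Bpre",-.075,0,.045,-22),("Bin",.0225,0,.041,-22),("Cpre",-.075,-.092,.045,-27),("Cin",.0225,-.092,.041,-27)):
    t=T(W(x,y,bz),ps); R=Rt(np.degrees(np.arccos(-pose(q)[1][2,2])),ps)@F
    o=solve(t,R,[[45,18,-50,80,-35,-55],q,[55,14,-50,60,-40,-50]])
    print(nm,t.round(4),((t-p)*1000).round(0),[a.round(0) for a in o],glass(o[0]) if o else "")
E
python3 p5.py
```

```text
15.6 [ 16.95  14.68 -53.55  54.36 -44.38 -57.23] [ 0.503  -0.1882  0.0999] [179.  -35.4 -82.6] 0.0398 [-0.3 -0.2 -0.8]
Bpre [0.4958 0.2903 0.1187] [ -7. 478.  19.] [array([ 61.,  12., -55.,  66., -39., -52.])] {'col': 0.09, 'brown': 0.154, 'fore': 0.29, 'body': 0.097, 'lowz': 0.294}
Bin [0.5928 0.2801 0.1147] [ 90. 468.  15.] [array([ 48.,  17., -50.,  75., -34., -48.])] {'col': 0.012, 'brown': 0.065, 'fore': 0.198, 'body': 0.095, 'lowz': 0.284}
Cpre [0.4859 0.1982 0.1187] [-17. 386.  19.] [] 
Cin [0.5829 0.188  0.1147] [ 80. 376.  15.] [array([ 40.,  13., -55.,  80., -33., -51.])] {'col': 0.009, 'brown': 0.059, 'fore': 0.197, 'body': 0.095, 'lowz': 0.289}
```

```bash
cat > p6.py <<'E'
from path import *
def runv(q,rows):
    q=np.array(q,float); out=[]
    for i,r in enumerate(rows):
        P,R=pose(q); P2=P+np.array(r[:3])/1000; R2=rz(r[3])@R
        n=ik(q,P2,R2,.6); v=np.abs((n-q)/V).max(); e=np.linalg.norm(pose(n)[0]-P2); m=np.minimum(n-LO,HI-n).min(); g=glass(n)
        print(i,P2.round(3),"v%.2f e%.1f lim%.0f"%(v,e*1e3,m),"g",g["col"],g["brown"],g["fore"],g["body"],"low",g["lowz"]); q=n
    show(q); return q
if __name__=="__main__":
    q=get_obs()["joint_pos"]
    rows=[[-5,10,20,0],[-8,20,24,2],[-6,28,24,4],[-5,32,18,5],[-4,36,6,6],[-2,38,0,6.5],[0,38,0,6.5],[0,38,0,6.5],[0,38,0,6.5],[0,38,0,6.5]]
    rows+=[[4,40,0,5],[4,36,-5,5],[5,34,-10,2.5],[5,30,-20,0],[4,25,-20,0],[0,20,-10,0],[0,10,-8,0]]
    q=runv(q,rows)
E
python3 p6.py
```

```text
0 [ 0.498 -0.178  0.119] v0.42 e0.0 lim6 g 0.065 0.042 0.116 0.223 low 0.301
1 [ 0.49  -0.158  0.143] v0.52 e0.0 lim7 g 0.066 0.052 0.13 0.191 low 0.32
2 [ 0.484 -0.13   0.167] v0.63 e0.0 lim7 g 0.064 0.071 0.155 0.152 low 0.34
3 [ 0.479 -0.098  0.185] v0.67 e0.0 lim7 g 0.059 0.091 0.185 0.112 low 0.355
4 [ 0.475 -0.062  0.191] v0.69 e0.0 lim5 g 0.051 0.105 0.216 0.081 low 0.36
5 [ 0.473 -0.024  0.191] v0.65 e0.0 lim4 g 0.044 0.119 0.244 0.054 low 0.359
6 [0.473 0.014 0.191] v0.57 e0.0 lim3 g 0.039 0.133 0.266 0.025 low 0.358
7 [0.473 0.052 0.191] v0.50 e0.0 lim2 g 0.044 0.148 0.284 0.019 low 0.356
8 [0.473 0.09  0.191] v0.42 e0.0 lim2 g 0.056 0.162 0.299 0.019 low 0.355
9 [0.473 0.128 0.191] v0.34 e0.0 lim1 g 0.066 0.176 0.311 0.026 low 0.353
10 [0.477 0.168 0.191] v0.24 e0.0 lim2 g 0.071 0.184 0.314 0.034 low 0.351
11 [0.481 0.204 0.186] v0.30 e0.0 lim2 g 0.074 0.187 0.314 0.044 low 0.345
12 [0.486 0.238 0.176] v0.33 e0.0 lim3 g 0.075 0.183 0.31 0.053 low 0.337
13 [0.491 0.268 0.156] v0.49 e0.0 lim4 g 0.077 0.171 0.302 0.067 low 0.322
14 [0.495 0.293 0.136] v0.43 e0.0 lim5 g 0.083 0.161 0.296 0.083 low 0.307
15 [0.495 0.313 0.126] v0.26 e0.0 lim6 g 0.089 0.159 0.296 0.093 low 0.299
16 [0.495 0.323 0.118] v0.16 e0.0 lim6 g 0.094 0.157 0.295 0.101 low 0.293
[ 64.4  14.3 -51.8  62.6 -40.7 -50.2] [0.495 0.323 0.118] tilt 35.4 head -22.3 jawz 0.8 [179.  -35.4 -20.6]
```

Call:
{"name": "jog_arm", "arguments": {
  "commands": [
    [-5,10,20,0],
    [-8,20,24,2],
    [-6,28,24,4],
    [-5,32,18,5],
    [-4,36,6,6],
    [-2,38,0,6.5],
    [0,38,0,6.5],
    [0,38,0,6.5],
    [0,38,0,6.5],
    [0,38,0,6.5]
  ]
}}

```text
clock: 16.43
tool_pos: [0.4731, 0.1302, 0.1926]
orientation: [179.2, -35.4, -32.8]
force: [0.3, -0.1, -1.0]
opening: 0.0402
```

```bash
python3 st.py; python3 p5.py 2>/dev/null | head -2; python3 -c "
from tgt import *
print(delta(W(-.075,0,.045),-22))
s=snapshot('scene');save(s,'s7',k=1.5)"
```

```text
16.43 [ 59.79  -1.61 -57.07  49.39 -49.57 -40.84] [0.4731 0.1302 0.1926] [179.2 -35.4 -32.8] 0.0402 [ 0.3 -0.1 -1. ]
Bpre [0.4958 0.2903 0.1187] [ 23. 160. -74.] [array([ 61.,  12., -55.,  66., -39., -52.])] {'col': 0.09, 'brown': 0.154, 'fore': 0.289, 'body': 0.097, 'lowz': 0.294}
Bin [0.5928 0.2801 0.1147] [120. 150. -78.] [array([ 48.,  17., -50.,  75., -34., -48.])] {'col': 0.012, 'brown': 0.065, 'fore': 0.198, 'body': 0.095, 'lowz': 0.284}
(array([ 22.7, 160.1, -74. ]), np.float64(12.2))
```

View pics/s7.png

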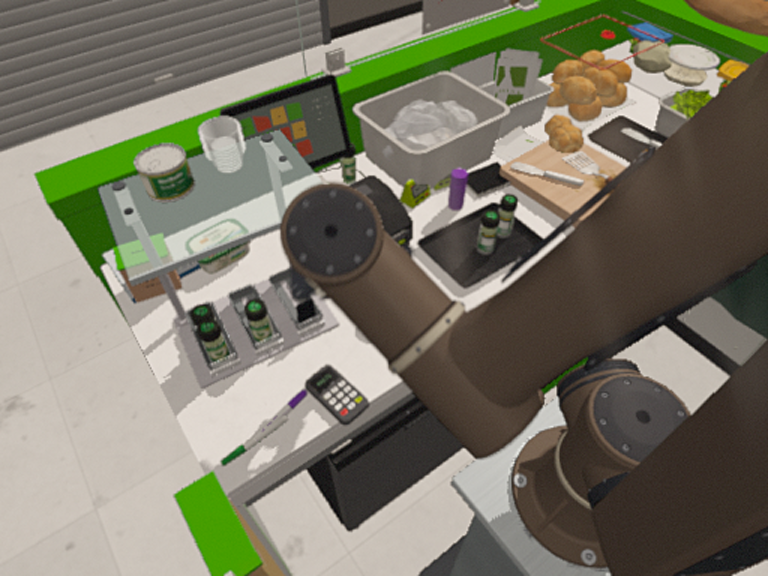

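Call:
{"name": "jog_arm", "arguments": {
  "commands": [
    [2,12,0,2],
    [3,20,-6,2],
    [3,24,-10,2],
    [3,24,-12,2],
    [3,24,-12,2],
    [3,22,-12,2],
    [3,18,-10,0],
    [2,12,-8,0],
    [1,4,-4,0],
    [0,0,0,0]
  ]
}}

```text
clock: 17.32
tool_pos: [0.497, 0.2879, 0.1172]
orientation: [179.0, -35.4, -21.1]
force: [-0.7, -0.3, -1.6]
opening: 0.0402
```

```bash
python3 st.py; python3 -c "
from tgt import *
print(delta(W(-.075,0,.045),-22),delta(W(.0225,0,.041),-22)); show(get_obs()['joint_pos'])
s=snapshot('scene');save(s,'s8',(80,130,280,280),4);s=snapshot('top');save(s,'t8',(70,100,250,260),4)"
```

```text
17.32 [ 61.05  12.43 -55.02  66.08 -39.06 -51.33] [0.497  0.2879 0.1172] [179.  -35.4 -21.1] 0.0402 [-0.7 -0.3 -1.6]
(array([-1.2,  2.3,  1.5]), np.float64(0.8)) (array([95.7, -7.9, -2.5]), np.float64(0.8))
[ 61.   12.4 -55.   66.1 -39.1 -51.3] [0.497 0.288 0.117] tilt 35.4 head -22.8 jawz 0.8 [179.  -35.4 -21.1]
```

View pics/s8.png

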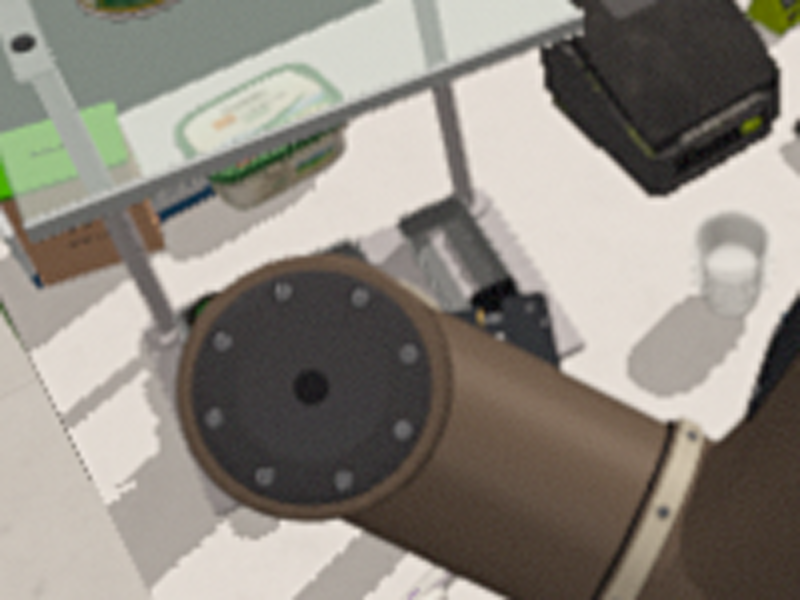

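View pics/t8.png

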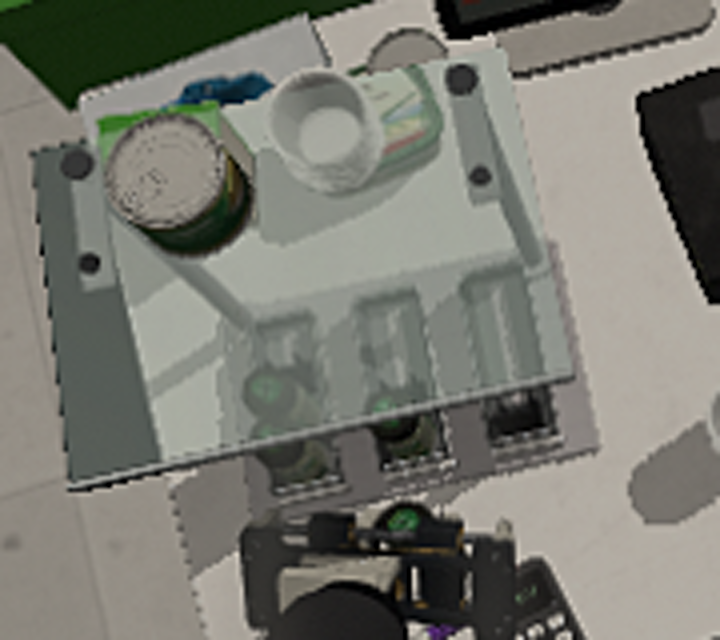

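Call:
{"name": "jog_arm", "arguments": {
  "commands": [
    [4,3,0,0.8],
    [12,-1,0,0],
    [14,-2,0,0],
    [12,-1,0,0],
    [8,-1,0,0],
    [6,-1,0,0],
    [6,-1,0,0],
    [6,0,0,0],
    [6,-1,0,0],
    [6,0,0,0]
  ]
}}

```text
clock: 18.25
tool_pos: [0.5766, 0.2831, 0.1184]
orientation: [179.1, -35.4, -20.3]
force: [-6.0, -0.0, 1.6]
opening: 0.0401
```

```bash
python3 st.py; python3 -c "
from tgt import *
print(delta(W(.0235,.001,.0425),-22)); show(get_obs()['joint_pos']);print(glass(get_obs()['joint_pos']))
s=snapshot('scene');save(s,'s9',(80,130,280,280),4);s=snapshot('top');save(s,'t9',(90,160,230,260),5)"
```

```text
18.25 [ 50.32  15.85 -50.51  73.47 -35.1  -47.2 ] [0.5766 0.2831 0.1184] [179.1 -35.4 -20.3] 0.0401 [-6.  -0.   1.6]
(array([17.3, -2.2, -2.2]), np.float64(-0.2))
[ 50.3  15.9 -50.5  73.5 -35.1 -47.2] [0.577 0.284 0.118] tilt 35.4 head -21.8 jawz 0.7 [179.1 -35.4 -20.3]
{'col': 0.024, 'brown': 0.08, 'fore': 0.214, 'body': 0.09, 'lowz': 0.288}
```

View pics/s9.png

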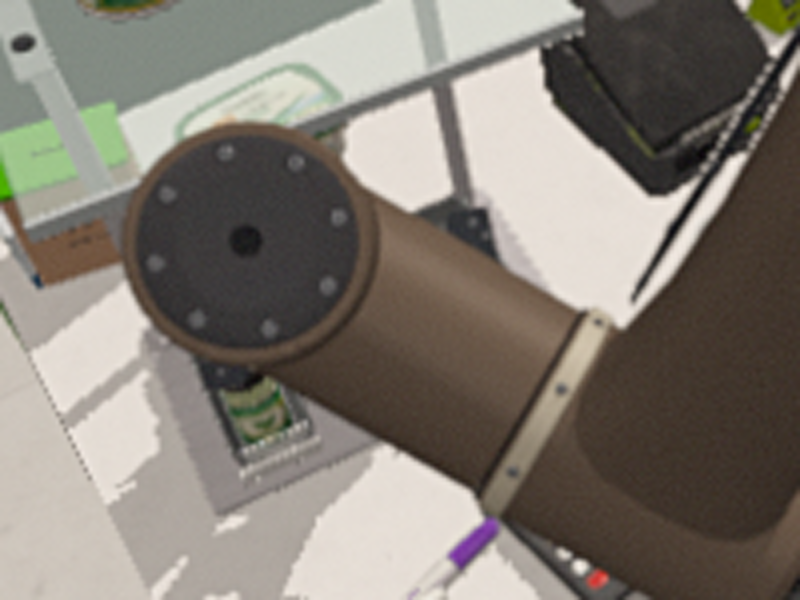

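View pics/t9.png

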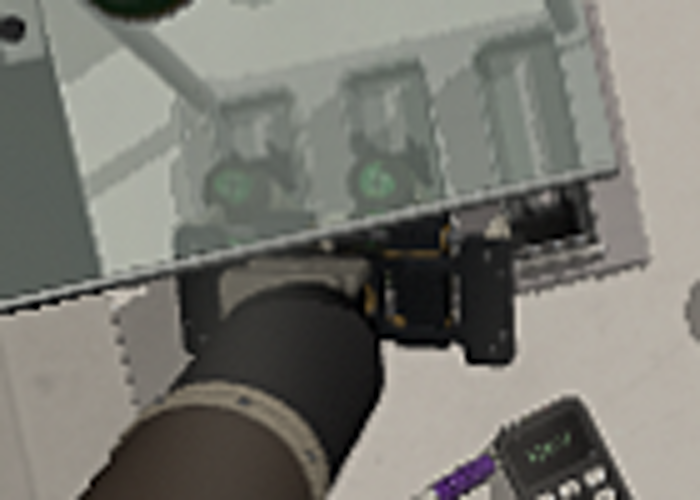

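Call:
{"name": "jog_arm", "arguments": {
  "commands": [
    [6,-1,-1,0],
    [6,-1,0,0],
    [5,0,0,0],
    [1,0,0,0],
    [0,0,-3,0],
    [0,0,-5,0],
    [0,0,-5,0],
    [0,0,-5,0],
    [0,0,-4,0],
    [0,0,0,0]
  ]
}}

```text
clock: 19.18
tool_pos: [0.5946, 0.2812, 0.0946]
orientation: [179.1, -35.4, -20.3]
force: [-1.8, 1.5, -0.9]
opening: 0.0399
```

```bash
python3 st.py; python3 -c "
from tgt import *
print(delta(W(.0235,.001,.014),-22)); show(get_obs()['joint_pos']);print(glass(get_obs()['joint_pos']))
s=snapshot('scene');save(s,'s10',(80,130,280,280),4);s=snapshot('top');save(s,'t10',(90,160,230,260),5)"
```

```text
19.18 [ 46.05  18.54 -50.7   80.99 -32.92 -51.55] [0.5946 0.2812 0.0946] [179.1 -35.4 -20.3] 0.0399 [-1.8  1.5 -0.9]
(array([-0.8, -0.2, -7. ]), np.float64(-0.1))
[ 46.1  18.5 -50.7  81.  -32.9 -51.6] [0.595 0.282 0.094] tilt 35.4 head -21.9 jawz 0.7 [179.1 -35.4 -20.3]
{'col': 0.022, 'brown': 0.053, 'fore': 0.189, 'body': 0.114, 'lowz': 0.271}
```

View pics/t10.png

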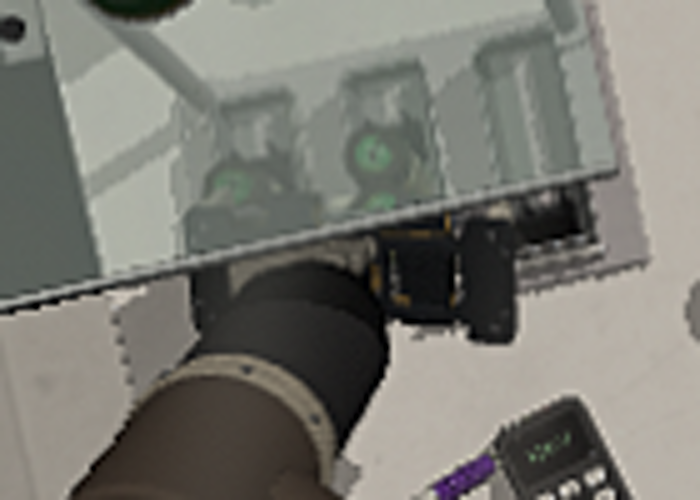

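Call:
{"name": "jog_arm", "arguments": {
  "commands": [
    [0,0,-3,0],
    [0,0,-2,0],
    [0,0,-1,0],
    [0,0,-1,0],
    [0,0,0,0],
    [0,0,0,0],
    [0,0,0,0],
    [0,0,0,0],
    [0,0,0,0],
    [0,0,0,0]
  ]
}}

```text
clock: 20.12
tool_pos: [0.5948, 0.2811, 0.0882]
orientation: [179.1, -35.4, -20.3]
force: [-2.3, 0.4, 1.7]
opening: 0.0396
```

```bash
python3 st.py; python3 -c "
from tgt import *
print(delta(W(.0235,.001,.014),-22));print(glass(get_obs()['joint_pos']), get_obs()['moment'])
q=get_obs()['joint_pos']
for c in (W(.02,.092,0),W(.061,.092,0)):print(hand(q,c,.014))"
```

```text
20.12 [ 45.35  19.05 -51.05  82.93 -32.57 -53.1 ] [0.5948 0.2811 0.0882] [179.1 -35.4 -20.3] 0.0396 [-2.3  0.4  1.7]
(array([-0.9, -0.1, -0.5]), np.float64(-0.1))
{'col': 0.026, 'brown': 0.05, 'fore': 0.187, 'body': 0.12, 'lowz': 0.266} [ 0.76851917  2.37491034 -0.10461407]
(0.0078, 0.0249)
(0.0307, 0.0357)
```

Call:
{"name": "jog_arm", "arguments": {
  "commands": [
    [0,0,0,0],
    [0,0,0,0],
    [0,0,0,0],
    [0,0,0,0],
    [0,0,0,0],
    [0,0,0,0],
    [-4,1,1,0],
    [-8,3,2,0],
    [-12,4,3,0],
    [-16,5,4,0]
  ],
  "fingers": 60
}}

```text
clock: 20.95
tool_pos: [0.5543, 0.2938, 0.0983]
orientation: [179.1, -35.4, -20.4]
force: [0.2, 0.2, 0.4]
opening: 0.0604
```

```bash
python3 st.py; python3 -c "
from tgt import *
s=snapshot('scene');save(s,'s11',(80,130,280,280),4);s=snapshot('top');save(s,'t11',(90,160,230,260),5)"
```

```text
20.95 [ 52.09  16.86 -52.5   76.07 -35.03 -52.53] [0.5543 0.2938 0.0983] [179.1 -35.4 -20.4] 0.0604 [0.2 0.2 0.4]
```

View pics/t11.png

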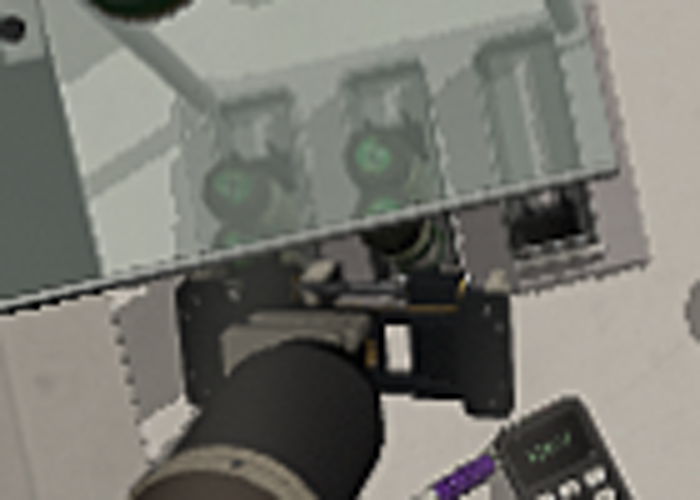

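View pics/s11.png

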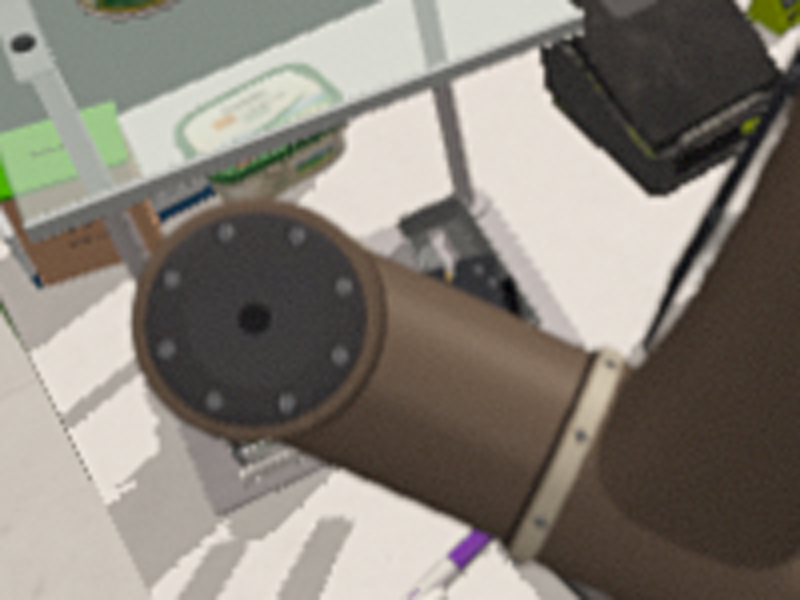

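```bash
cat > p7.py <<'E'
from p6 import *
from tgt import *
import sys
q=get_obs()["joint_pos"]; 
print(delta([.5175,-.2595,.002],-86))
rows=[[-20,4,10,0],[-28,-4,20,0],[-20,-24,22,-2],[-8,-34,20,-5],[0,-38,10,-6],[0,-40,0,-6],[0,-40,0,-6],[0,-40,0,-6],[0,-40,0,-6],[2,-40,0,-6]]
rows+=[[4,-40,0,-6],[6,-40,0,-6],[6,-40,0,-5],[6,-40,0,-4],[6,-36,0,0],[4,-30,-10,0],[0,-20,-15,0],[0,-9,-20,0],[0,0,-20,0],[0,0,-20,0]]
a=np.array(rows);print(a.sum(0))
k=runv(q,rows)
t=T([.5175,-.2595,.002],-86);print((t-pose(k)[0])*1000, -86-np.degrees(np.arctan2(*pose(k)[1][[1,0],2])))
E
python3 p7.py
```

```text
(array([ -35.2, -561.6,  -23.2]), np.float64(-64.3))
[ -42 -551   -3  -64]
0 [0.533 0.3   0.108] v0.47 e0.0 lim5 g 0.066 0.117 0.253 0.102 low 0.284
1 [0.505 0.296 0.128] v0.64 e0.0 lim5 g 0.078 0.149 0.284 0.087 low 0.3
2 [0.485 0.272 0.15 ] v0.65 e0.0 lim4 g 0.084 0.172 0.307 0.073 low 0.318
3 [0.477 0.238 0.17 ] v0.64 e0.0 lim5 g 0.08 0.179 0.316 0.054 low 0.336
4 [0.477 0.2   0.18 ] v0.38 e0.0 lim6 g 0.07 0.172 0.311 0.037 low 0.346
5 [0.477 0.16  0.18 ] v0.29 e0.0 lim6 g 0.06 0.158 0.301 0.031 low 0.348
6 [0.477 0.12  0.18 ] v0.37 e0.0 lim6 g 0.049 0.144 0.288 0.03 low 0.35
7 [0.477 0.08  0.18 ] v0.44 e0.0 lim6 g 0.037 0.129 0.272 0.03 low 0.352
8 [0.477 0.04  0.18 ] v0.51 e0.0 lim6 g 0.024 0.114 0.253 0.03 low 0.353
9 [ 0.479 -0.     0.18 ] v0.61 e0.0 lim7 g 0.019 0.1 0.229 0.049 low 0.353
10 [ 0.483 -0.04   0.18 ] v0.68 e0.0 lim8 g 0.021 0.087 0.2 0.077 low 0.354
11 [ 0.489 -0.08   0.18 ] v0.73 e0.0 lim10 g 0.032 0.075 0.165 0.104 low 0.353
12 [ 0.495 -0.12   0.18 ] v0.73 e0.0 lim11 g 0.055 0.067 0.132 0.138 low 0.353
13 [ 0.501 -0.16   0.18 ] v0.71 e0.0 lim13 g 0.084 0.062 0.102 0.177 low 0.351
14 [ 0.507 -0.196  0.18 ] v0.65 e0.0 lim13 g 0.113 0.069 0.09 0.209 low 0.348
15 [ 0.511 -0.226  0.17 ] v0.58 e0.0 lim12 g 0.131 0.074 0.087 0.24 low 0.337
16 [ 0.511 -0.246  0.155] v0.43 e0.0 lim10 g 0.139 0.082 0.094 0.264 low 0.324
17 [ 0.511 -0.255  0.135] v0.37 e0.0 lim8 g 0.137 0.087 0.103 0.28 low 0.308
18 [ 0.511 -0.255  0.115] v0.33 e0.0 lim7 g 0.129 0.088 0.112 0.289 low 0.293
19 [ 0.511 -0.255  0.095] v0.38 e0.0 lim5 g 0.123 0.09 0.122 0.3 low 0.279
[  6.2  15.9 -53.3  62.1 -40.9 -56.1] [ 0.511 -0.255  0.095] tilt 35.4 head -85.7 jawz 0.7 [179.2 -35.4 -84.2]
[  6.60711923 -10.99365509 -19.65376089] -0.3224192533271264
```

Call:
{"name": "jog_arm", "arguments": {
  "commands": [
    [-20,4,10,0],
    [-28,-4,20,0],
    [-20,-24,22,-2],
    [-10,-34,20,-5],
    [-2,-38,10,-5],
    [0,-40,0,-5],
    [0,-40,0,-5],
    [0,-40,0,-5],
    [0,-40,0,-6],
    [2,-40,0,-6]
  ],
  "fingers": 64
}}

```text
clock: 21.88
tool_pos: [0.4762, -0.0033, 0.1807]
orientation: [179.2, -35.4, -59.6]
force: [1.3, 1.0, 0.5]
opening: 0.0641
```

```bash
python3 st.py; python3 -c "
from tgt import *
print(delta([.5175,-.2595,.002],-86))
s=snapshot('scene');save(s,'s12',k=1.5)"
```

```text
21.88 [ 46.93   2.18 -53.67  42.34 -54.92 -48.12] [ 0.4762 -0.0033  0.1807] [179.2 -35.4 -59.6] 0.0641 [1.3 1.  0.5]
(array([  41.8, -263. , -105. ]), np.float64(-25.0))
```

View pics/s12.png

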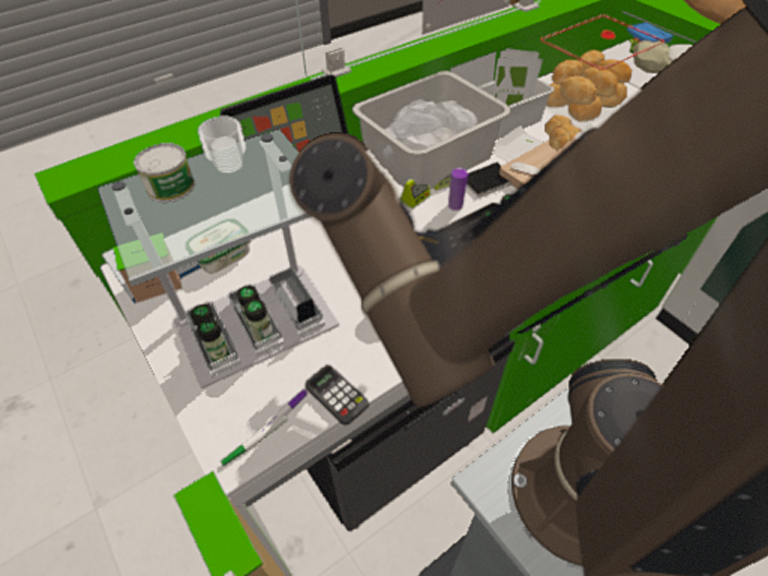

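Call:
{"name": "jog_arm", "arguments": {
  "commands": [
    [6,-38,0,-5],
    [6,-38,0,-5],
    [6,-38,0,-5],
    [6,-38,0,-5],
    [6,-38,0,-5],
    [6,-34,-8,0],
    [4,-24,-14,0],
    [2,-15,-18,0],
    [0,0,-20,0],
    [0,0,-16,0]
  ]
}}

```text
clock: 22.77
tool_pos: [0.518, -0.2658, 0.1028]
orientation: [179.1, -35.4, -84.4]
force: [0.4, 0.6, 0.3]
opening: 0.0636
```

```bash
python3 st.py; python3 -c "
from tgt import *
print(delta([.5175,-.2595,.002],-86))
s=snapshot('top');save(s,'t12',(240,110,400,230),5)"
```

```text
22.77 [  5.16  16.02 -51.83  61.18 -41.36 -53.9 ] [ 0.518  -0.2658  0.1028] [179.1 -35.4 -84.4] 0.0636 [0.4 0.6 0.3]
(array([  0. ,  -0.5, -27.2]), np.float64(0.0))
```

View pics/t12.png

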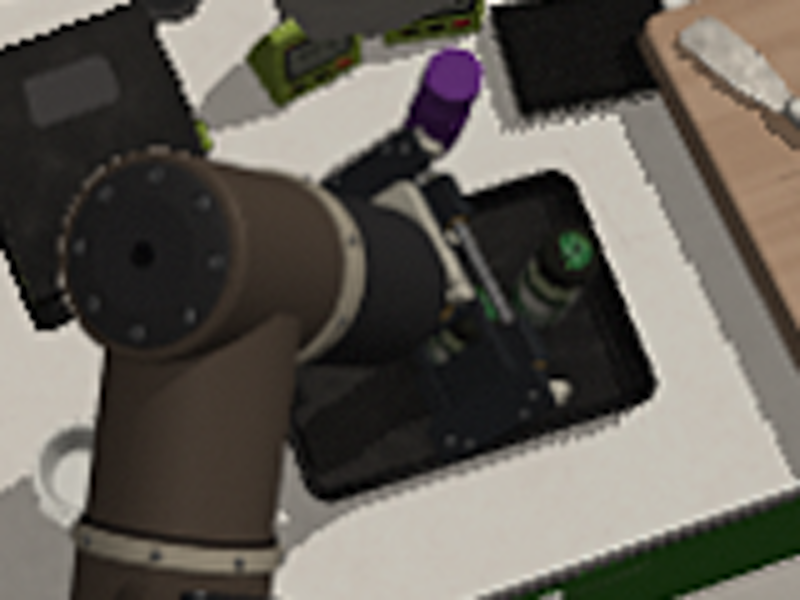

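Run:
```python
from tgt import *
import pickle
a=pickle.load(open("scene0.pkl","rb"));b=pickle.load(open("top0.pkl","rb"))
# bottom: scene s_tray crop (205,175)/6+(270,110); top t_tray (328,65)/6+(270,130)
print("bottom",onz(a,[(205/6+270,178/6+110-.5)],0),onz(b,[(330/6+270,65/6+130)],0))
s=snapshot("top")
for z in(.08,.1,.12):print(z,onz(a,[(218/6+270,33/6+110)],z).round(3),onz(b,[(490/1.5,183/1.5)],z).round(3))
P,R=pose(get_obs()["joint_pos"])
for a_ in(-.039,.039):
  for b_ in(-.0965,.0965): 
    for c in(-.066,-.14): print((P+R@np.array([a_,b_,c])).round(3))
```

```text
bottom [[ 0.66295024 -0.29830956  0.        ]] [[ 0.66279573 -0.29803882  0.        ]]
0.08 [[ 0.694 -0.326  0.08 ]] [[ 0.699 -0.303  0.08 ]]
0.1 [[ 0.675 -0.307  0.1  ]] [[ 0.691 -0.296  0.1  ]]
0.12 [[ 0.657 -0.288  0.12 ]] [[ 0.683 -0.29   0.12 ]]
[ 0.608 -0.187  0.131]
[ 0.605 -0.145  0.191]
[ 0.415 -0.205  0.134]
[ 0.413 -0.162  0.195]
[ 0.614 -0.251  0.176]
[ 0.611 -0.208  0.237]
[ 0.422 -0.268  0.179]
[ 0.419 -0.225  0.24 ]
```

Call:
{"name": "jog_arm", "arguments": {
  "commands": [
    [0,0,-12,0],
    [0,0,-9,0],
    [0,0,-6,0],
    [0,0,0,0],
    [0,0,0,0],
    [0,0,0,0],
    [0,0,0,0],
    [0,0,0,0],
    [0,0,0,0],
    [0,0,0,0]
  ],
  "fingers": 56
}}

```text
clock: 23.7
tool_pos: [0.519, -0.2648, 0.0776]
orientation: [179.2, -35.4, -84.3]
force: [-0.4, 0.2, -1.1]
opening: 0.0561
```

```bash
python3 st.py; python3 -c "
from tgt import *
print(delta([.5175,-.2595,.002],-86))"
```

```text
23.7 [  3.29  18.08 -53.68  66.98 -39.03 -59.01] [ 0.519  -0.2648  0.0776] [179.2 -35.4 -84.3] 0.0561 [-0.4  0.2 -1.1]
(array([-1. , -1.6, -1.9]), np.float64(-0.2))
```

Call:
{"name": "jog_arm", "arguments": {
  "commands": [
    [0,0,0,0],
    [0,0,0,0],
    [0,0,0,0],
    [0,0,0,0],
    [0,0,0,0],
    [0,0,0,0],
    [0,2,8,0],
    [-2,6,16,0],
    [-4,12,22,0],
    [-6,20,22,0]
  ],
  "fingers": 20
}}

```text
clock: 24.53
tool_pos: [0.5055, -0.2253, 0.145]
orientation: [178.9, -35.4, -84.4]
force: [2.3, -0.3, 0.4]
opening: 0.0398
```

```bash
python3 st.py; python3 -c "
from tgt import *
for y in (-.092,-.091):
  print(delta(W(-.075,y,.045),-27))
print(delta(W(-.05,-.091,.05),-32))
s=snapshot('top');save(s,'t13',(200,90,400,240),4)"
```

```text
24.53 [ 13.83  11.73 -49.27  49.71 -48.37 -48.81] [ 0.5055 -0.2253  0.145 ] [178.9 -35.4 -84.4] 0.0398 [ 2.3 -0.3  0.4]
(array([-19.6, 423.5, -26.4]), np.float64(59.2))
(array([-19.5, 424.5, -26.4]), np.float64(59.2))
(array([  5.1, 421.4, -21.4]), np.float64(54.2))
```

View pics/t13.png

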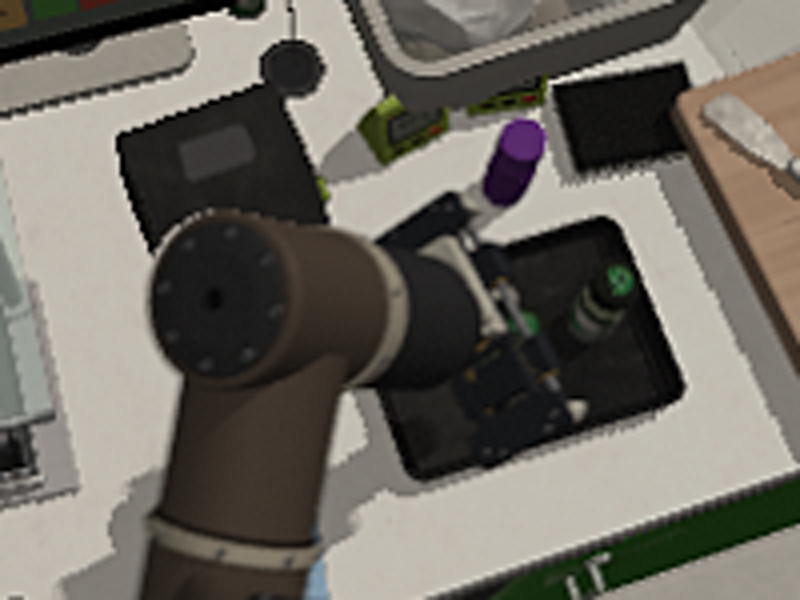

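```bash
cat > p8.py <<'E'
from p6 import *
from tgt import *
q=get_obs()["joint_pos"]
kw=dict(gb=.0908,back=.0055)
rows=[[-8,28,20,2],[-8,34,18,4],[-6,36,10,6],[-6,38,2,6],[-2,40,0,6],[0,40,0,6],[0,40,0,6],[0,40,0,6],[4,38,-4,6],[6,34,-8,5]]
k=runv(q,rows)
t=T(W(-.05,-.091,.05),-31,**kw); d=(t-pose(k)[0])*1000; dh=-31-np.degrees(np.arctan2(*pose(k)[1][[1,0],2])); print(d,dh)
k=runv(k,[np.r_[d/5,dh/5]]*5)
t=T(W(.0235,-.091,.0425),-27,**kw); d=(t-pose(k)[0])*1000; dh=-27-np.degrees(np.arctan2(*pose(k)[1][[1,0],2])); print(d,dh)
k=runv(k,[np.r_[d/8,dh/8]]*8)
k=runv(k,[[0,0,-4.75,0]]*6); print(hand(k,W(.02,.001,0),.014))
E
python3 p8.py
```

```text
0 [ 0.5   -0.194  0.169] v0.60 e0.0 lim10 g 0.107 0.074 0.109 0.21 low 0.338
1 [ 0.492 -0.16   0.187] v0.70 e0.0 lim9 g 0.094 0.087 0.137 0.168 low 0.354
2 [ 0.486 -0.124  0.197] v0.70 e0.0 lim7 g 0.081 0.102 0.173 0.127 low 0.362
3 [ 0.48  -0.086  0.199] v0.73 e0.0 lim6 g 0.067 0.112 0.206 0.092 low 0.364
4 [ 0.478 -0.046  0.199] v0.70 e0.0 lim4 g 0.053 0.121 0.234 0.064 low 0.364
5 [ 0.478 -0.006  0.199] v0.62 e0.0 lim3 g 0.041 0.133 0.256 0.037 low 0.363
6 [0.478 0.034 0.199] v0.56 e0.0 lim3 g 0.038 0.146 0.275 0.011 low 0.362
7 [0.478 0.074 0.199] v0.49 e0.0 lim3 g 0.047 0.159 0.291 0.011 low 0.361
8 [0.482 0.112 0.195] v0.28 e0.0 lim2 g 0.053 0.167 0.298 0.015 low 0.356
9 [0.488 0.146 0.187] v0.32 e0.0 lim2 g 0.056 0.167 0.299 0.025 low 0.348
[ 58.1   0.2 -56.5  52.  -47.3 -40.8] [0.488 0.146 0.187] tilt 35.4 head -32.5 jawz 0.5 [179.4 -35.4 -31.4]
[ 21.47443236  51.29707253 -61.296782  ] 1.506734892881319
0 [0.492 0.156 0.175] v0.23 e0.0 lim1 g 0.054 0.157 0.294 0.036 low 0.338
1 [0.496 0.166 0.162] v0.23 e0.0 lim1 g 0.054 0.148 0.288 0.048 low 0.328
2 [0.501 0.176 0.15 ] v0.23
[... 916 characters left out ...]
 0.061 0.199 0.091 low 0.291
[ 41.1  12.7 -55.2  78.7 -33.2 -49.5] [0.583 0.19  0.118] tilt 35.4 head -27.0 jawz 0.5 [179.4 -35.4 -25.9]
0 [0.583 0.19  0.113] v0.15 e0.0 lim3 g 0.01 0.059 0.197 0.095 low 0.288
1 [0.583 0.19  0.108] v0.15 e0.0 lim3 g 0.012 0.056 0.196 0.1 low 0.285
2 [0.583 0.19  0.104] v0.15 e0.0 lim2 g 0.015 0.053 0.194 0.105 low 0.282
3 [0.583 0.19  0.099] v0.16 e0.0 lim2 g 0.018 0.051 0.193 0.11 low 0.279
4 [0.583 0.19  0.094] v0.16 e0.0 lim2 g 0.02 0.049 0.191 0.114 low 0.277
5 [0.583 0.19  0.089] v0.16 e0.0 lim1 g 0.023 0.047 0.189 0.119 low 0.274
[ 37.3  15.1 -56.8  88.4 -31.5 -56.7] [0.583 0.19  0.089] tilt 35.4 head -27.0 jawz 0.5 [179.4 -35.4 -25.9]
(0.0061, 0.0245)
```

Call:
{"name": "jog_arm", "arguments": {
  "commands": [
    [-8,28,18,2],
    [-8,34,14,4],
    [-6,36,6,6],
    [-5,38,0,6],
    [-2,40,0,6],
    [0,40,0,6],
    [0,40,0,6],
    [0,40,0,6],
    [4,38,-2,6],
    [8,34,-6,5]
  ]
}}

```text
clock: 25.42
tool_pos: [0.4892, 0.1463, 0.176]
orientation: [179.3, -35.4, -31.0]
force: [1.1, -0.4, -0.3]
opening: 0.04
```

```bash
python3 st.py
cat > p9.py <<'E'
from p6 import *
from tgt import *
q=get_obs()["joint_pos"];kw=dict(gb=.0908,back=.0055)
print(delta(W(-.042,-.091,.046),-31,**kw),glass(q))
s=snapshot('scene');save(s,'s14',k=1.5)
E
python3 p9.py
```

```text
25.42 [ 57.     1.23 -57.63  54.4  -45.44 -42.45] [0.4892 0.1463 0.176 ] [179.3 -35.4 -31. ] 0.04 [ 1.1 -0.4 -0.3]
(array([ 28.1,  49.8, -54.5]), np.float64(1.2)) {'col': 0.055, 'brown': 0.159, 'fore': 0.296, 'body': 0.036, 'lowz': 0.338}
```

Call:
{"name": "jog_arm", "arguments": {
  "commands": [
    [6,4,-2,0],
    [6,7,-6,0.5],
    [5,8,-8,0.5],
    [4,8,-9,0],
    [3,8,-9,0],
    [2,7,-8,0],
    [1,5,-7,0],
    [1,3,-4,0],
    [0,0,-1,0],
    [0,0,0,0]
  ]
}}

```text
clock: 26.3
tool_pos: [0.5178, 0.1925, 0.121]
orientation: [179.1, -35.4, -30.3]
force: [-1.6, 0.2, -0.5]
opening: 0.0399
```

```bash
python3 st.py
cat > p10.py <<'E'
from p6 import *
from tgt import *
q=get_obs()["joint_pos"];kw=dict(gb=.0908,back=.0055)
print(delta(W(-.042,-.091,.046),-31,**kw),delta(W(.0225,-.091,.041),-26,**kw),glass(q))
s=snapshot('scene');save(s,'s15',(80,130,280,280),4);s=snapshot('top');save(s,'t15',(100,160,240,260),5)
E
python3 p10.py
```

```text
26.3 [ 53.1   10.3  -57.2   65.29 -39.47 -51.82] [0.5178 0.1925 0.121 ] [179.1 -35.4 -30.3] 0.0399 [-1.6  0.2 -0.5]
(array([-0.5,  3.6,  0.5]), np.float64(1.0)) (array([63.9, -2.7, -4.5]), np.float64(6.0)) {'col': 0.056, 'brown': 0.11, 'fore': 0.261, 'body': 0.09, 'lowz': 0.297}
```

View pics/t15.png

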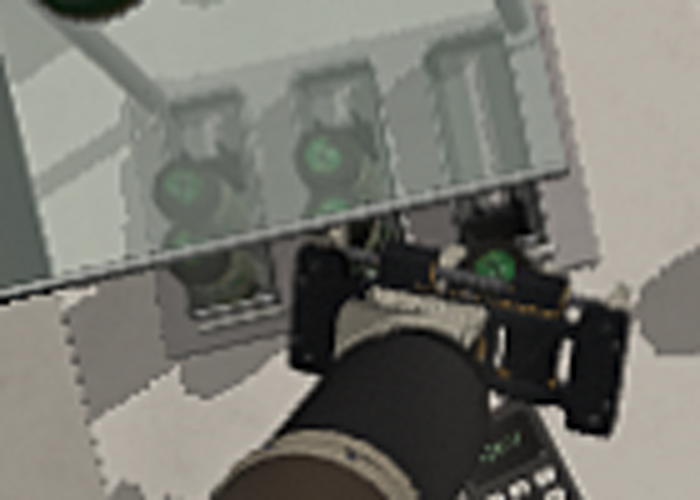

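View pics/s15.png

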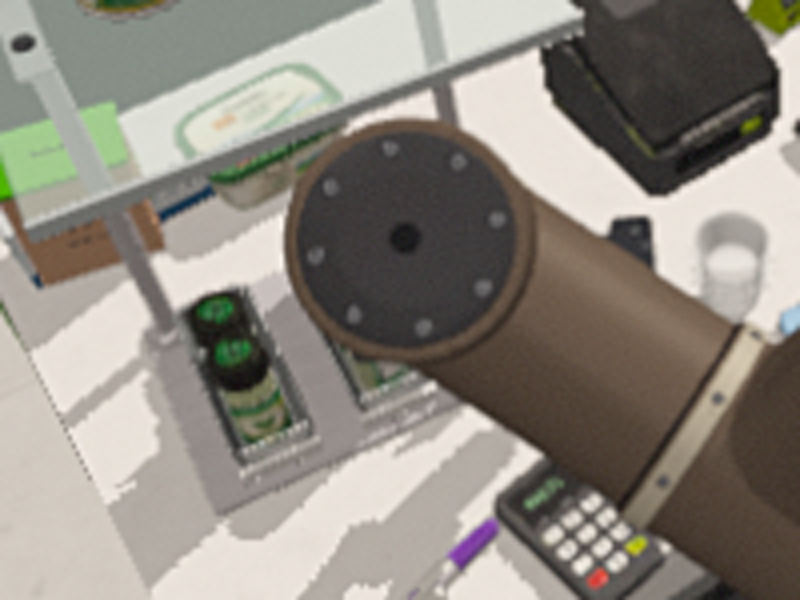

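Run:
```python
from tgt import *
import pickle
s=snapshot("top");b=pickle.load(open("top0.pkl","rb"));a=pickle.load(open("scene0.pkl","rb"))
from disc import discs
for o in discs(s,(185,200,210,225),.150): print(o, S(o[2]).round(4))
L=lambda c,k,o:(c[0]/k+o[0],c[1]/k+o[1])
p=onz(b,[L((590,462),5,(75,120)),L((676,447),5,(75,120))],.038);print("lipC top",S(p).round(4))
p=onz(a,[L((572,350),6,(105,160)),L((658,305),6,(105,160))],.038);print("lipC scene",S(p).round(4))
# pusher top front edge z=.091 , scene crop: (562,262)?,(618,240)
p=onz(a,[L((565,265),6,(105,160)),L((618,240),6,(105,160))],.091);print("pusher",S(p).round(4))
```

```text
(array([199.1, 212.7]), 22, array([0.5158, 0.195 , 0.15  ])) [[-0.0385 -0.0945  0.15  ]]
lipC top [[-0.0059 -0.0633  0.038 ]
 [-0.0083 -0.1211  0.038 ]]
lipC scene [[-0.0105 -0.0687  0.038 ]
 [-0.0066 -0.1181  0.038 ]]
pusher [[-0.001  -0.0768  0.091 ]
 [ 0.0002 -0.1055  0.091 ]]
```

Call:
{"name": "jog_arm", "arguments": {
  "commands": [
    [4,2,-1,0.5],
    [7,0,-1,0.5],
    [7,-1,-1,0.5],
    [7,-1,-1,0.5],
    [7,-1,0,0.5],
    [7,0,0,0.5],
    [7,-1,0,0.5],
    [7,0,0,0.5],
    [6,-1,0,0.5],
    [5,0,0,0.5]
  ]
}}

```text
clock: 27.28
tool_pos: [0.5822, 0.1897, 0.1171]
orientation: [179.1, -35.4, -25.3]
force: [-4.5, -0.3, -0.1]
opening: 0.0398
```

```bash
python3 st.py
cat > p11.py <<'E'
from p6 import *
from tgt import *
q=get_obs()["joint_pos"];kw=dict(gb=.0908,back=.0055)
print(delta(W(.0235,-.0915,.041),-26,**kw),glass(q),hand(q,W(.02,.001,0),.014))
s=snapshot('top');save(s,'t16',(100,160,240,260),5)
E
python3 p11.py
```

```text
27.28 [ 40.9   12.85 -55.3   79.47 -33.06 -49.56] [0.5822 0.1897 0.1171] [179.1 -35.4 -25.3] 0.0398 [-4.5 -0.3 -0.1]
(array([ 0.4, -0.5, -0.6]), np.float64(0.9)) {'col': 0.008, 'brown': 0.061, 'fore': 0.198, 'body': 0.092, 'lowz': 0.29} (0.0293, 0.0293)
```

View pics/t16.png

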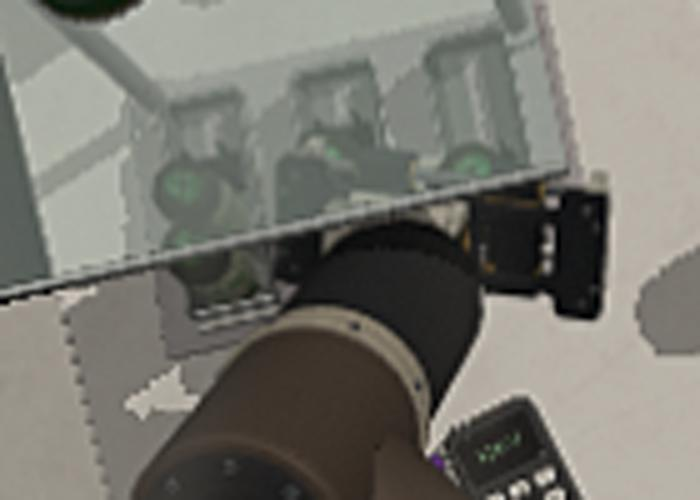

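Call:
{"name": "jog_arm", "arguments": {
  "commands": [
    [1,0,-2,0],
    [0,0,-4,0],
    [0,0,-5,0],
    [0,0,-5,0],
    [0,0,-4,0],
    [0,0,-3,0],
    [0,0,-2,0],
    [0,0,-1,0],
    [0,0,0,0],
    [0,0,0,0]
  ]
}}

```text
clock: 28.17
tool_pos: [0.583, 0.1903, 0.0913]
orientation: [179.1, -35.4, -25.3]
force: [2.2, 1.1, -1.6]
opening: 0.0398
```

```bash
python3 st.py
cat > p12.py <<'E'
from p6 import *
from tgt import *
q=get_obs()["joint_pos"];kw=dict(gb=.0908,back=.0055)
print(delta(W(.0235,-.0915,.014),-26,**kw),glass(q),hand(q,W(.02,.001,0),.014))
s=snapshot('top');save(s,'t17',(100,160,240,260),5)
E
python3 p12.py
```

```text
28.17 [ 37.42  15.06 -56.7   88.25 -31.48 -56.12] [0.583  0.1903 0.0913] [179.1 -35.4 -25.3] 0.0398 [ 2.2  1.1 -1.6]
(array([-0.4, -1.1, -1.8]), np.float64(0.8)) {'col': 0.022, 'brown': 0.047, 'fore': 0.189, 'body': 0.118, 'lowz': 0.274} (0.0072, 0.0233)
```

View pics/t17.png

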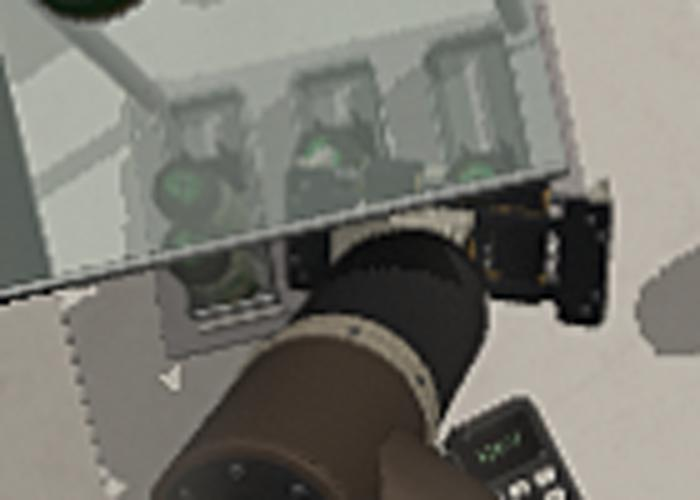

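Call:
{"name": "jog_arm", "arguments": {
  "commands": [
    [0,-1,-1,0],
    [0,0,-1,0],
    [0,0,0,0],
    [0,0,0,0],
    [0,0,0,0],
    [0,0,0,0],
    [0,0,0,0],
    [0,0,0,0],
    [0,0,0,0],
    [0,0,0,0]
  ]
}}

```text
clock: 29.05
tool_pos: [0.583, 0.1893, 0.0895]
orientation: [179.1, -35.4, -25.3]
force: [0.7, 1.8, 3.2]
opening: 0.0398
```

```bash
python3 st.py; python3 p12.py
```

```text
29.05 [ 36.97  15.18 -56.87  89.17 -31.34 -56.68] [0.583  0.1893 0.0895] [179.1 -35.4 -25.3] 0.0398 [0.7 1.8 3.2]
(array([-0.3, -0.1,  0. ]), np.float64(0.8)) {'col': 0.023, 'brown': 0.046, 'fore': 0.188, 'body': 0.119, 'lowz': 0.273} (0.0054, 0.024)
```

Floor contact (fz +3 N). Release and back out.

Call:
{"name": "jog_arm", "arguments": {
  "commands": [
    [0,0,0,0],
    [0,0,0,0],
    [0,0,0,0],
    [0,0,0,0],
    [0,0,0,0],
    [-2,0,1,0],
    [-5,2,3,0],
    [-8,3,4,0],
    [-12,4,5,0],
    [-16,6,6,0]
  ],
  "fingers": 60
}}

```text
clock: 29.93
tool_pos: [0.5395, 0.2034, 0.1081]
orientation: [179.1, -35.4, -25.4]
force: [0.9, -0.4, -0.1]
opening: 0.0603
```

```bash
python3 st.py
cat > p13.py <<'E'
from p6 import *
from tgt import *
s=snapshot('top');save(s,'t18',(100,160,240,260),5)
q=get_obs()["joint_pos"]; 
print(delta([.533,-.3314,.002],-86))
rows=[[-16,-4,10,0],[-14,-14,20,-1],[-6,-28,22,-3],[0,-36,14,-5],[0,-40,4,-5],[0,-40,0,-6],[0,-40,0,-6],[0,-40,0,-6],[2,-40,0,-6],[4,-40,0,-6]]
a=np.array(rows);print(a.sum(0))
k=runv(q,rows)
E
python3 p13.py
```

```text
29.93 [ 46.6   11.72 -58.27  77.31 -34.72 -53.51] [0.5395 0.2034 0.1081] [179.1 -35.4 -25.4] 0.0603 [ 0.9 -0.4 -0.1]
(array([  -5.1, -543.5,  -34.2]), np.float64(-59.3))
[ -30 -322   70  -44]
0 [0.523 0.202 0.119] v0.54 e3.5 lim0 g 0.054 0.113 0.256 0.089 low 0.297
1 [0.511 0.19  0.141] v0.64 e0.0 lim0 g 0.053 0.132 0.273 0.069 low 0.312
2 [0.505 0.162 0.163] v0.63 e0.0 lim1 g 0.046 0.142 0.28 0.047 low 0.328
3 [0.505 0.126 0.177] v0.43 e0.0 lim2 g 0.034 0.141 0.276 0.033 low 0.34
4 [0.505 0.086 0.181] v0.36 e0.0 lim2 g 0.025 0.133 0.266 0.029 low 0.344
5 [0.505 0.046 0.181] v0.43 e0.0 lim3 g 0.015 0.12 0.252 0.029 low 0.345
6 [0.505 0.006 0.181] v0.49 e0.0 lim3 g 0.017 0.108 0.234 0.036 low 0.346
7 [ 0.505 -0.034  0.181] v0.55 e0.0 lim4 g 0.028 0.097 0.214 0.065 low 0.347
8 [ 0.507 -0.074  0.181] v0.62 e0.0 lim5 g 0.042 0.087 0.188 0.093 low 0.348
9 [ 0.511 -0.114  0.181] v0.66 e0.0 lim7 g 0.061 0.08 0.157 0.123 low 0.348
[ 28.9   5.3 -50.9  46.6 -51.5 -44.2] [ 0.511 -0.114  0.181] tilt 35.3 head -71.1 jawz 0.8 [179.  -35.3 -69.4]
```

View pics/t18.png

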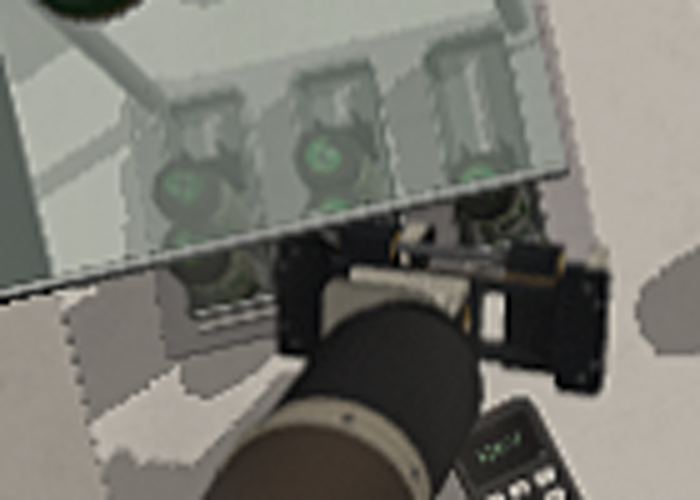

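```bash
cat > p14.py <<'E'
from p6 import *
from tgt import *
q=get_obs()["joint_pos"]; 
rows=[[-2,0,8,-4],[-8,-6,14,-4],[-12,-16,20,-4],[-12,-28,16,-4],[-6,-36,10,-4],[-4,-40,4,-5],[0,-40,0,-6],[0,-40,0,-6],[2,-40,0,-6],[4,-40,0,-6]]
a=np.array(rows);print(a.sum(0))
k=runv(q,rows)
E
python3 p14.py
```

```text
[ -38 -286   72  -49]
0 [0.537 0.206 0.117] v0.87 e0.0 lim3 g 0.045 0.095 0.245 0.092 low 0.293
1 [0.529 0.2   0.131] v0.81 e0.0 lim5 g 0.04 0.102 0.253 0.078 low 0.304
2 [0.517 0.184 0.151] v0.69 e0.0 lim7 g 0.035 0.115 0.263 0.059 low 0.321
3 [0.505 0.156 0.167] v0.43 e0.0 lim7 g 0.033 0.125 0.269 0.043 low 0.336
4 [0.499 0.12  0.177] v0.23 e0.0 lim7 g 0.028 0.126 0.267 0.033 low 0.345
5 [0.495 0.08  0.181] v0.35 e0.0 lim7 g 0.021 0.12 0.257 0.029 low 0.35
6 [0.495 0.04  0.181] v0.49 e0.0 lim7 g 0.008 0.107 0.238 0.029 low 0.351
7 [ 0.495 -0.     0.181] v0.55 e0.0 lim8 g 0.007 0.095 0.216 0.046 low 0.352
8 [ 0.497 -0.04   0.181] v0.62 e0.0 lim9 g 0.013 0.084 0.189 0.075 low 0.353
9 [ 0.501 -0.08   0.181] v0.68 e0.0 lim11 g 0.029 0.073 0.157 0.102 low 0.353
[ 34.7   6.9 -47.8  40.5 -56.8 -48.6] [ 0.501 -0.08   0.181] tilt 35.4 head -75.7 jawz 0.6 [179.2 -35.4 -74.4]
```

Call:
{"name": "jog_arm", "arguments": {
  "commands": [
    [-2,0,8,-4],
    [-10,-6,14,-4],
    [-16,-16,20,-4],
    [-16,-28,16,-3],
    [-10,-36,10,-2],
    [-4,-40,2,-3],
    [0,-40,0,-4],
    [2,-40,0,-6],
    [4,-40,0,-6],
    [6,-40,0,-6]
  ],
  "fingers": 60
}}

```text
clock: 30.82
tool_pos: [0.4933, -0.0835, 0.1788]
orientation: [179.2, -35.4, -67.6]
force: [0.9, 1.0, -0.2]
opening: 0.0595
```

```bash
python3 st.py; python3 -c "
from tgt import *
print(delta([.533,-.3314,.002],-86),glass(get_obs()['joint_pos']))
s=snapshot('scene');save(s,'s19',k=1.5)"
```

```text
30.82 [ 34.53   3.94 -52.63  45.08 -52.71 -46.55] [ 0.4933 -0.0835  0.1788] [179.2 -35.4 -67.6] 0.0595 [ 0.9  1.  -0.2]
(array([  40.2, -254.8, -103.1]), np.float64(-17.1)) {'col': 0.047, 'brown': 0.084, 'fore': 0.187, 'body': 0.103, 'lowz': 0.347}
```

View pics/s19.png

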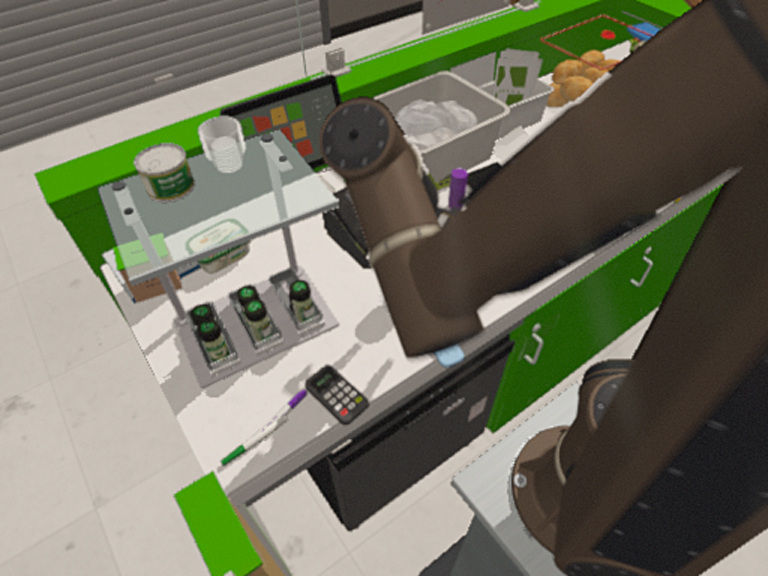

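Call:
{"name": "jog_arm", "arguments": {
  "commands": [
    [6,-38,0,-4],
    [6,-38,0,-4],
    [6,-38,0,-4],
    [6,-38,0,-4],
    [6,-36,-6,-1],
    [5,-30,-12,0],
    [4,-24,-16,0],
    [1,-13,-18,0],
    [0,0,-16,0],
    [0,0,-10,0]
  ],
  "fingers": 64
}}

```text
clock: 31.7
tool_pos: [0.5322, -0.3378, 0.0981]
orientation: [179.0, -35.4, -84.4]
force: [0.0, -0.4, -0.0]
opening: 0.0638
```

```bash
python3 st.py; python3 -c "
from tgt import *
print(delta([.533,-.3314,.002],-86))
s=snapshot('top');save(s,'t20',(240,110,400,230),5)"
```

```text
31.7 [ -5.75  18.22 -50.01  69.54 -37.53 -51.63] [ 0.5322 -0.3378  0.0981] [179.  -35.4 -84.4] 0.0638 [ 0.  -0.4 -0. ]
(array([  1.3,  -0.4, -22.4]), np.float64(0.2))
```

View pics/t20.png

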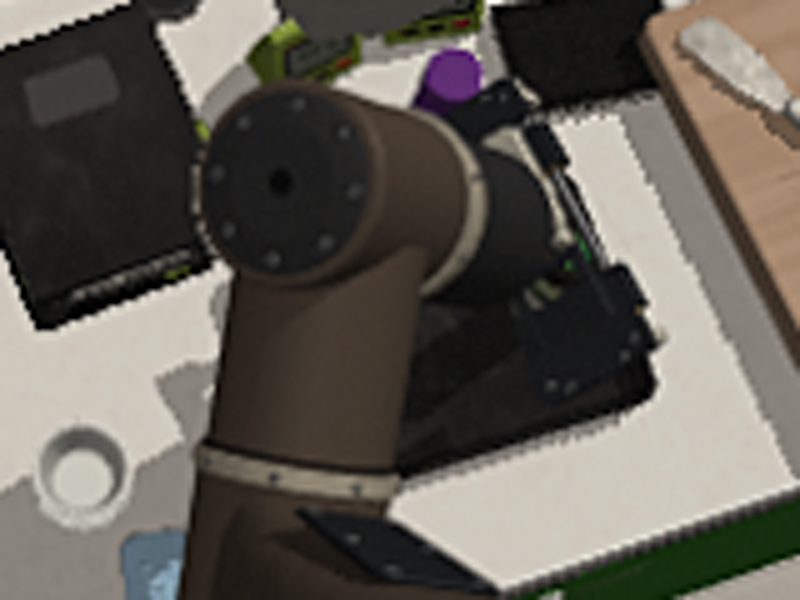

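Call:
{"name": "jog_arm", "arguments": {
  "commands": [
    [1,0,-10,0],
    [0,0,-8,0],
    [0,0,-5,0],
    [0,0,0,0],
    [0,0,0,0],
    [0,0,0,0],
    [0,0,0,0],
    [0,0,0,0],
    [0,0,0,0],
    [0,0,0,0]
  ],
  "fingers": 56
}}

```text
clock: 32.58
tool_pos: [0.535, -0.3367, 0.0776]
orientation: [179.2, -35.4, -84.3]
force: [-1.3, -0.0, -0.2]
opening: 0.0558
```

```bash
python3 st.py; python3 -c "
from tgt import *
print(delta([.533,-.3314,.002],-86))"
```

```text
32.58 [ -7.47  19.9  -51.24  74.97 -36.   -56.22] [ 0.535  -0.3367  0.0776] [179.2 -35.4 -84.3] 0.0558 [-1.3 -0.  -0.2]
(array([-1.5, -1.5, -1.9]), np.float64(-0.2))
```

Call:
{"name": "jog_arm", "arguments": {
  "commands": [
    [0,0,0,0],
    [0,0,0,0],
    [0,0,0,0],
    [0,0,0,0],
    [0,0,0,0],
    [0,0,0,0],
    [-1,2,8,0],
    [-4,6,16,0],
    [-6,12,22,0],
    [-6,20,22,0]
  ],
  "fingers": 20
}}

```text
clock: 33.42
tool_pos: [0.5162, -0.2973, 0.1448]
orientation: [178.9, -35.3, -84.4]
force: [1.0, -0.3, -0.0]
opening: 0.0399
```

```bash
python3 st.py
cat > p15.py <<'E'
from p6 import *
from tgt import *
q=get_obs()["joint_pos"]; kw=dict(gb=.0905,back=.0045)
print(delta(W(-.042,-.091,.048),-31,**kw))
s=snapshot('top');save(s,'t21',(200,90,400,240),4)
rows=[[-8,28,16,0],[-8,34,10,0],[-6,38,4,0],[-4,38,0,4],[-6,38,0,6],[-6,38,0,6],[-4,40,0,6],[-2,40,0,6],[0,40,0,6],[0,40,0,6],[2,38,-1,6],[6,34,-3,5],[8,28,-5,5]]
k=runv(q,rows)
t=T(W(-.042,-.091,.048),-31,**kw); d=(t-pose(k)[0])*1000; dh=-31-np.degrees(np.arctan2(*pose(k)[1][[1,0],2])); print(d,dh)
E
python3 p15.py
```

```text
33.42 [  3.03  13.02 -48.61  56.66 -43.83 -45.19] [ 0.5162 -0.2973  0.1448] [178.9 -35.3 -84.4] 0.0399 [ 1.  -0.3 -0. ]
(array([  2. , 492.9, -21.7]), np.float64(55.2))
0 [ 0.509 -0.269  0.16 ] v0.62 e0.0 lim10 g 0.162 0.096 0.099 0.284 low 0.327
1 [ 0.501 -0.235  0.17 ] v0.69 e0.0 lim10 g 0.14 0.084 0.097 0.25 low 0.338
2 [ 0.495 -0.197  0.174] v0.73 e0.0 lim11 g 0.112 0.073 0.101 0.214 low 0.344
3 [ 0.491 -0.159  0.174] v0.68 e0.0 lim9 g 0.084 0.073 0.127 0.175 low 0.345
4 [ 0.485 -0.121  0.174] v0.70 e0.0 lim7 g 0.064 0.078 0.164 0.139 low 0.346
5 [ 0.479 -0.083  0.174] v0.72 e0.0 lim5 g 0.052 0.084 0.199 0.108 low 0.346
6 [ 0.475 -0.043  0.174] v0.72 e0.0 lim3 g 0.044 0.096 0.228 0.08 low 0.346
7 [ 0.473 -0.003  0.174] v0.66 e0.0 lim2 g 0.04 0.111 0.253 0.051 low 0.345
8 [0.473 0.037 0.174] v0.57 e0.0 lim2 g 0.04 0.126 0.272 0.036 low 0.345
9 [0.473 0.077 0.174] v0.49 e0.0 lim1 g 0.051 0.141 0.288 0.036 low 0.344
10 [0.475 0.115 0.173] v0.34 e0.0 lim1 g 0.06 0.153 0.299 0.038 low 0.341
11 [0.481 0.149 0.17 ] v0.27 e0.0 lim1 g 0.063 0.158 0.301 0.042 low 0.337
12 [0.489 0.177 0.165] v0.40 e0.0 lim1 g 0.063 0.159 0.298 0.048 low 0.331
[ 58.8   3.2 -57.3  55.8 -44.4 -43.7] [0.489 0.177 0.165] tilt 35.4 head -30.2 jawz 0.9 [178.9 -35.3 -28.4]
[ 29.63004877  19.0025388  -42.12259158] -0.8105918955571632
```

View pics/t21.png

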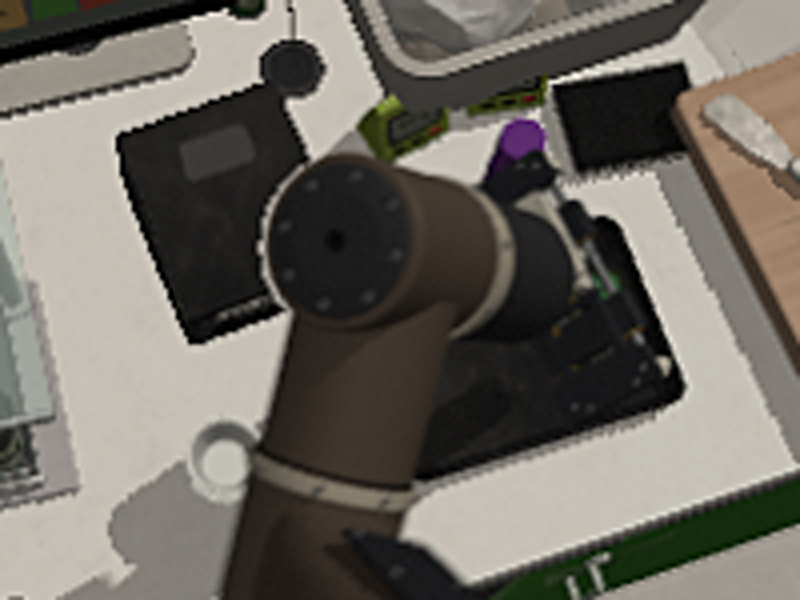

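Call:
{"name": "jog_arm", "arguments": {
  "commands": [
    [-8,28,18,0],
    [-8,34,12,0],
    [-6,38,4,0],
    [-4,38,0,4],
    [-4,38,0,6],
    [-4,38,0,6],
    [-2,40,0,6],
    [-2,40,0,6],
    [0,40,0,6],
    [0,40,0,6]
  ]
}}

```text
clock: 34.3
tool_pos: [0.4792, 0.0793, 0.1794]
orientation: [179.2, -35.4, -44.0]
force: [1.1, -0.1, -0.1]
opening: 0.0397
```

```bash
python3 st.py
cat > p16.py <<'E'
from p6 import *
from tgt import *
q=get_obs()["joint_pos"]; kw=dict(gb=.0908,back=.0055)
print(delta(W(-.042,-.0915,.047),-31,**kw),glass(q))
E
python3 p16.py
```

```text
34.3 [ 54.84   0.95 -56.12  47.09 -51.1  -45.42] [0.4792 0.0793 0.1794] [179.2 -35.4 -44. ] 0.0397 [ 1.1 -0.1 -0.1]
(array([ 38.1, 116.3, -57. ]), np.float64(14.4)) {'col': 0.044, 'brown': 0.141, 'fore': 0.284, 'body': 0.031, 'lowz': 0.346}
```

Call:
{"name": "jog_arm", "arguments": {
  "commands": [
    [6,16,-2,2],
    [6,18,-4,2.5],
    [6,18,-7,2.5],
    [5,16,-8,2.5],
    [5,14,-9,2.5],
    [4,12,-9,2],
    [3,10,-8,0],
    [2,7,-6,0],
    [1,4,-3,0],
    [0,1,-1,0]
  ]
}}

```text
clock: 35.13
tool_pos: [0.518, 0.1934, 0.1217]
orientation: [179.1, -35.4, -30.3]
force: [-0.3, 1.2, -1.1]
opening: 0.04
```

```bash
python3 st.py; python3 p16.py
cat > p17.py <<'E'
from p6 import *
from tgt import *
from disc import discs
q=get_obs()["joint_pos"];kw=dict(gb=.0908,back=.0055)
print(delta(W(.0225,-.0915,.041),-26,**kw))
s=snapshot('top');save(s,'t22',(100,160,240,260),5)
for o in discs(s,(185,200,210,225),.150): print(o, S(o[2]).round(4))
E
python3 p17.py
```

```text
35.13 [ 53.23  10.3  -57.05  65.04 -39.56 -51.64] [0.518  0.1934 0.1217] [179.1 -35.4 -30.3] 0.04 [-0.3  1.2 -1.1]
(array([-0.8,  2.2,  0.8]), np.float64(0.9)) {'col': 0.056, 'brown': 0.11, 'fore': 0.261, 'body': 0.089, 'lowz': 0.298}
(array([63.6, -4.1, -5.2]), np.float64(5.9))
(array([198.8, 212.6]), 24, array([0.5163, 0.1956, 0.15  ])) [[-0.0381 -0.0939  0.15  ]]
```

View pics/t22.png

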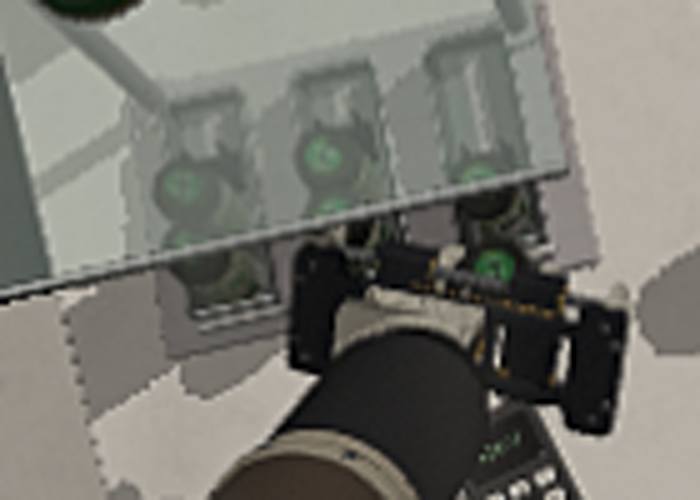

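Same start as the previous insertion; repeat it.

Call:
{"name": "jog_arm", "arguments": {
  "commands": [
    [4,1,-1,0.5],
    [7,0,-1,0.5],
    [7,-1,-1,0.5],
    [7,-1,-1,0.5],
    [7,-1,0,0.5],
    [7,0,0,0.5],
    [7,-1,0,0.5],
    [7,0,0,0.5],
    [6,-1,0,0.5],
    [5,0,0,0.5]
  ]
}}

```text
clock: 36.02
tool_pos: [0.5819, 0.1887, 0.1185]
orientation: [179.1, -35.4, -25.3]
force: [-5.7, -0.1, 2.2]
opening: 0.0396
```

```bash
python3 st.py; python3 p11.py
```

```text
36.02 [ 40.9   12.66 -55.34  79.29 -33.07 -49.33] [0.5819 0.1887 0.1185] [179.1 -35.4 -25.3] 0.0396 [-5.7 -0.1  2.2]
(array([ 0.7,  0.5, -2. ]), np.float64(0.8)) {'col': 0.008, 'brown': 0.062, 'fore': 0.199, 'body': 0.09, 'lowz': 0.291} (0.0306, 0.0307)
```

View pics/t16.png

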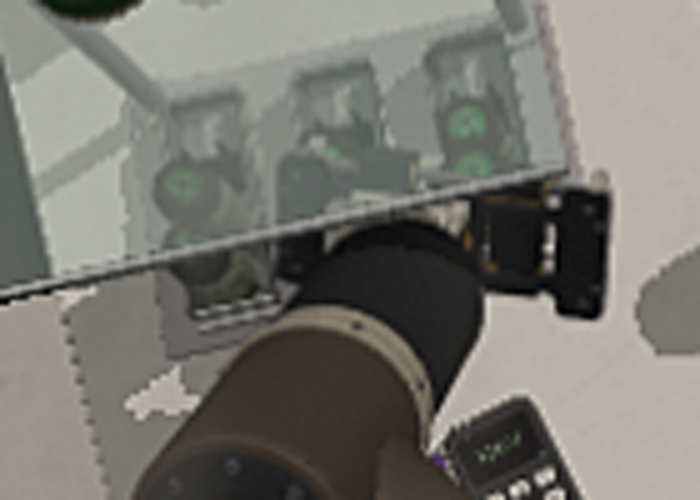

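Rear jar pushed back properly. Lower (29 mm to floor).

Call:
{"name": "jog_arm", "arguments": {
  "commands": [
    [1,0,-2,0],
    [0,0,-4,0],
    [0,0,-5,0],
    [0,0,-5,0],
    [0,0,-4,0],
    [0,0,-3,0],
    [0,0,-3,0],
    [0,0,-1,0],
    [0,0,0,0],
    [0,0,0,0]
  ]
}}

```text
clock: 36.9
tool_pos: [0.5826, 0.1891, 0.0908]
orientation: [179.1, -35.4, -25.3]
force: [-0.9, 0.5, -3.6]
opening: 0.0399
```

```bash
python3 st.py; python3 p12.py
```

```text
36.9 [ 37.25  15.04 -56.8   88.44 -31.4  -56.16] [0.5826 0.1891 0.0908] [179.1 -35.4 -25.3] 0.0399 [-0.9  0.5 -3.6]
(array([ 0. ,  0.1, -1.3]), np.float64(0.9)) {'col': 0.022, 'brown': 0.047, 'fore': 0.189, 'body': 0.118, 'lowz': 0.274} (0.0066, 0.0245)
```

View pics/t17.png

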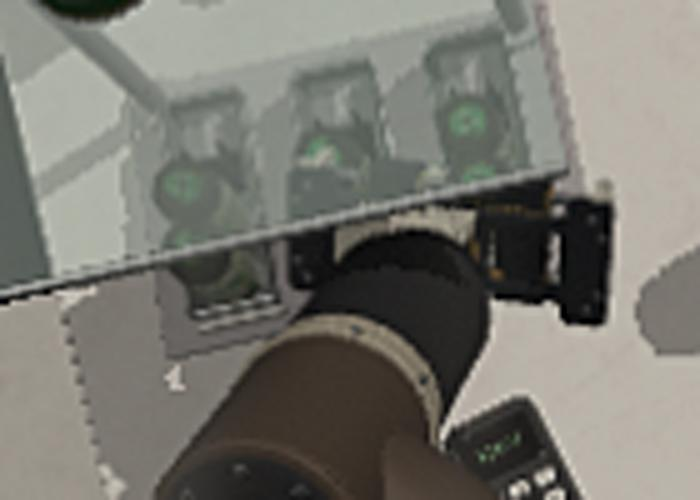

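Call:
{"name": "jog_arm", "arguments": {
  "commands": [
    [0,0,-1,0],
    [0,0,-1,0],
    [0,0,0,0],
    [0,0,0,0],
    [0,0,0,0],
    [0,0,0,0],
    [0,0,0,0],
    [0,0,0,0],
    [0,0,0,0],
    [0,0,0,0]
  ]
}}

```text
clock: 37.78
tool_pos: [0.5828, 0.1892, 0.0894]
orientation: [179.1, -35.4, -25.3]
force: [-4.4, 0.6, 0.8]
opening: 0.0396
```

```bash
python3 st.py; python3 p12.py
```

```text
37.78 [ 36.98  15.17 -56.89  89.17 -31.34 -56.68] [0.5828 0.1892 0.0894] [179.1 -35.4 -25.3] 0.0396 [-4.4  0.6  0.8]
(array([-0.2, -0. ,  0.1]), np.float64(0.8)) {'col': 0.023, 'brown': 0.046, 'fore': 0.188, 'body': 0.119, 'lowz': 0.273} (0.0054, 0.0242)
```

Call:
{"name": "jog_arm", "arguments": {
  "commands": [
    [0,0,0,0],
    [0,0,0,0],
    [0,0,0,0],
    [0,0,0,0],
    [0,0,0,0],
    [-2,0,1,0],
    [-5,2,3,0],
    [-8,3,4,0],
    [-12,4,5,0],
    [-16,6,6,0]
  ],
  "fingers": 60
}}

```text
clock: 38.67
tool_pos: [0.5396, 0.2035, 0.1083]
orientation: [179.1, -35.4, -25.4]
force: [0.3, 0.2, 0.5]
opening: 0.0599
```

Call:
{"name": "jog_arm", "arguments": {
  "commands": [
    [-2,0,8,-4],
    [-10,-6,14,-4],
    [-16,-16,20,-4],
    [-16,-28,16,-3],
    [-10,-36,10,-2],
    [-4,-40,2,-3],
    [0,-40,0,-4],
    [2,-40,0,-6],
    [4,-40,0,-6],
    [6,-40,0,-6]
  ]
}}

```text
clock: 39.5
tool_pos: [0.4933, -0.0834, 0.1789]
orientation: [179.2, -35.4, -67.6]
force: [1.1, 1.2, 0.3]
opening: 0.0601
```

```bash
python3 st.py
python3 - <<'E'
from tgt import *
from disc import discs
s=snapshot("scene");save(s,"s30",(95,140,295,290),4)
for b in((128,200,142,211),(130,210,150,228),(155,185,172,202),(160,197,180,214),(185,180,215,200)):
    for o in discs(s,b,.119): print(o,S(o[2]).round(4))
t=snapshot("top");save(t,"t30",(90,100,290,250),4)
E
```

```text
39.5 [ 34.55   3.93 -52.61  45.06 -52.72 -46.55] [ 0.4933 -0.0834  0.1789] [179.2 -35.4 -67.6] 0.0601 [1.1 1.2 0.3]
(array([132.8, 207.4]), 47, array([0.6335, 0.3726, 0.119 ])) [[0.06   0.0944 0.119 ]]
(array([137.7, 217.4]), 36, array([0.5928, 0.3755, 0.119 ])) [[0.0192 0.093  0.119 ]]
(array([165.4, 196.3]), 64, array([0.6155, 0.2806, 0.119 ])) [[0.0517 0.001  0.119 ]]
(array([169. , 203.9]), 38, array([0.5846, 0.2847, 0.119 ])) [[0.0205 0.0019 0.119 ]]
(array([196.5, 186.4]), 120, array([0.5958, 0.1899, 0.119 ])) [[ 0.0416 -0.0913  0.119 ]]
```

View pics/s30.png

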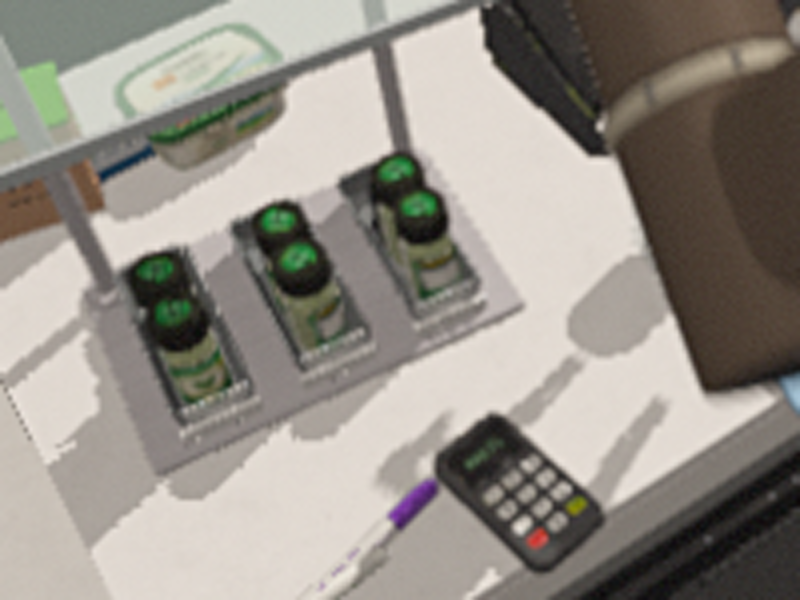

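View pics/t30.png

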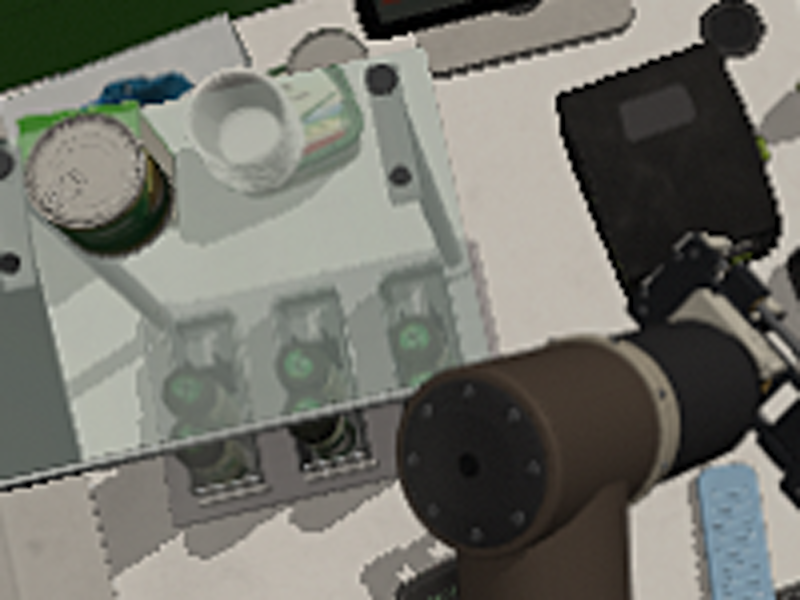

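Run:
```python
from tgt import *
s=snapshot("scene")
hsv=cv2.cvtColor(s["image"],cv2.COLOR_RGB2HSV).astype(int)
m=((abs(hsv[...,0]-70)<18)&(hsv[...,1]>120)&(hsv[...,2]>70)).astype(np.uint8)
m[:170]=0;m[235:]=0;m[:,:120]=0;m[:,215:]=0
n,l,st,c=cv2.connectedComponentsWithStats(m)
for i in range(1,n):
    if st[i,4]>=3: print(st[i,4],c[i].round(1),S(onz(s,c[i],.119)[0]).round(4))
for y in(.0935,.0015,-.0915):
    print("expect",proj(s,[W(.02,y,.119),W(.061,y,.119),W(.061,y,.129)]).round(1).tolist())
save(s,"s31",(120,165,220,240),8)
```

```text
30 [193.5 181.5] [[ 0.0637 -0.0911  0.119 ]]
12 [196.8 191.5] [[ 0.0232 -0.0839  0.119 ]]
18 [201.6 190.4] [[ 0.02   -0.0977  0.119 ]]
18 [162.1 194.6] [[0.0627 0.0072 0.119 ]]
9 [166.8 194.8] [[ 0.0552 -0.0044  0.119 ]]
36 [169.1 203.8] [[0.0207 0.0017 0.119 ]]
9 [131.3 206.6] [[0.0648 0.0971 0.119 ]]
13 [135.7 207. ] [[0.057  0.0869 0.119 ]]
29 [137.6 217.8] [[0.0181 0.0937 0.119 ]]
3 [148.7 228.7] [[-0.0316  0.079   0.119 ]]
expect [[137.4, 217.3], [133.0, 207.0], [132.0, 204.8]]
expect [[169.2, 203.9], [164.1, 194.2], [163.4, 192.0]]
expect [[199.6, 191.2], [194.0, 182.1], [193.5, 179.8]]
```

View pics/s31.png

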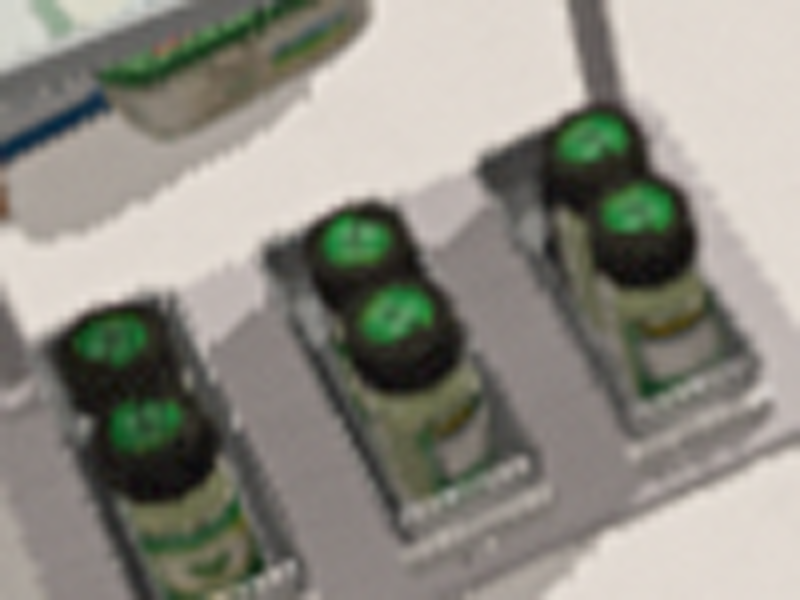

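Run:
```python
from tgt import *
s=snapshot("scene");t=snapshot("top")
def cen(im,box,sat,val):
    x0,y0,x1,y1=box
    hsv=cv2.cvtColor(im["image"],cv2.COLOR_RGB2HSV)[y0:y1,x0:x1].astype(int)
    m=((abs(hsv[...,0]-70)<20)&(hsv[...,1]>sat)&(hsv[...,2]>val)).astype(np.uint8)
    pts=cv2.findNonZero(m); M=cv2.moments(cv2.convexHull(pts)); return np.array([M["m10"]/M["m00"]+x0,M["m01"]/M["m00"]+y0]),len(pts)
def tri(u,v):
    o1,d1=ray(s,u);o2,d2=ray(t,v); d1=d1[0];d2=d2[0]
    A=np.c_[d1,-d2];k=np.linalg.lstsq(A,o2-o1,rcond=None)[0];p=o1+k[0]*d1;q=o2+k[1]*d2
    return (p+q)/2,np.linalg.norm(p-q)
for nm,bs,bt in(("A",(128,203,140,210),(131,190,142,202)),("B",(158,190,170,198),(158,185,170,196)),("C",(188,177,198,186),(188,179,199,190))):
    u,n1=cen(s,bs,110,60);
    for sat in(55,70,85):
        v,n2=cen(t,bt,sat,60); p,e=tri(u,v); print(nm,u.round(1),n1,v.round(1),n2,S(p).round(4),round(e,4))
save(t,"t31",(120,170,220,230),8)
```

```text
Traceback (most recent call last):
cv2.error: OpenCV(4.12.0) /io/opencv/modules/imgproc/src/convhull.cpp:143: error: (-215:Assertion failed) total >= 0 && (depth == CV_32F || depth == CV_32S) in function 'convexHull'
```

Run:
```python
from tgt import *
s=snapshot("scene");t=snapshot("top")
save(t,"t31",(120,170,220,230),8)
def cen(im,box,rel):
    x0,y0,x1,y1=box
    I=im["image"][y0:y1,x0:x1].astype(float); g=I[...,1]-I[...,0]  # green excess
    m=(g>rel*g.max()).astype(np.uint8)
    pts=cv2.findNonZero(m); M=cv2.moments(cv2.convexHull(pts)); return np.array([M["m10"]/M["m00"]+x0,M["m01"]/M["m00"]+y0]),len(pts)
def tri(u,v):
    o1,d1=ray(s,u);o2,d2=ray(t,v); d1=d1[0];d2=d2[0]
    A=np.c_[d1,-d2];k=np.linalg.lstsq(A,o2-o1,rcond=None)[0];p=o1+k[0]*d1;q=o2+k[1]*d2
    return (p+q)/2,np.linalg.norm(p-q)
for nm,bs,bt in(("A",(128,203,140,211),(130,190,144,204)),("B",(158,190,171,198),(157,184,171,197)),("C",(188,176,199,186),(187,178,200,191))):
    for r in(.4,.5):
        u,n1=cen(s,bs,r);v,n2=cen(t,bt,r); p,e=tri(u,v); print(nm,u.round(1),n1,v.round(1),n2,S(p).round(4),round(e,4))
```

```text
A [133.6 206.9] 40 [136.5 196.8] 44 [[0.0627 0.0926 0.1171]] 0.0015
A [133.5 207.1] 24 [136.1 196.7] 34 [[0.0633 0.0935 0.116 ]] 0.0027
B [163.9 194.7] 39 [164.  190.7] 39 [[0.0629 0.0035 0.1166]] 0.0027
B [163.8 194.5] 26 [163.9 190.7] 35 [[0.0628 0.0035 0.1174]] 0.0027
C [193.7 181.7] 36 [193.  183.9] 38 [[ 0.0641 -0.0905  0.1184]] 0.0024
C [193.7 181.7] 35 [193.1 183.7] 34 [[ 0.0653 -0.0908  0.117 ]] 0.0025
```

View pics/t31.png

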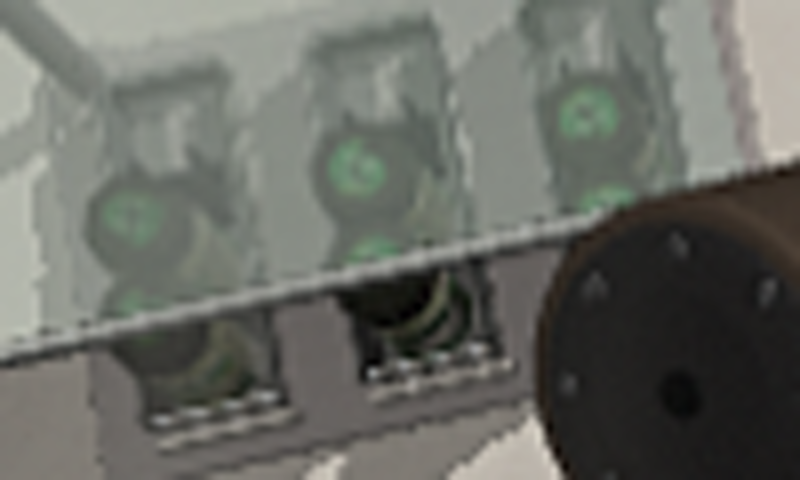

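Call:
{"name": "jog_arm", "arguments": {
  "commands": [
    [0,-20,4,0],
    [0,-25,4,0],
    [0,-25,4,0],
    [0,-25,4,0],
    [0,-20,4,0],
    [0,-10,0,0],
    [0,0,0,0],
    [0,0,0,0],
    [0,0,0,0],
    [0,0,0,0]
  ]
}}

```text
clock: 40.68
tool_pos: [0.4943, -0.2056, 0.1983]
orientation: [179.1, -35.4, -67.2]
force: [0.0, 0.5, -0.5]
opening: 0.0599
```

```bash
python3 st.py
python3 - <<'E'
from tgt import *
s=snapshot("scene");t=snapshot("top")
save(t,"t32",(120,165,220,240),8);save(s,"s32",k=1.5);save(t,"t33",k=1.5)
def cen(im,box,rel):
    x0,y0,x1,y1=box
    I=im["image"][y0:y1,x0:x1].astype(float); g=I[...,1]-I[...,0]
    m=(g>rel*g.max()).astype(np.uint8)
    pts=cv2.findNonZero(m); M=cv2.moments(cv2.convexHull(pts)); return np.array([M["m10"]/M["m00"]+x0,M["m01"]/M["m00"]+y0]),len(pts)
for nm,bs in(("Ar",(128,203,140,211)),("Af",(131,213,144,222)),("Br",(158,190,171,198)),("Bf",(163,199,176,208)),("Cr",(188,176,199,186)),("Cf",(194,187,206,195))):
    u,n=cen(s,bs,.45); print(nm,u.round(1),n,S(onz(s,u,.119)[0]).round(4))
E
```

```text
40.68 [ 15.4    0.81 -54.73  54.44 -45.13 -36.19] [ 0.4943 -0.2056  0.1983] [179.1 -35.4 -67.2] 0.0599 [ 0.   0.5 -0.5]
Ar [133.7 207.1] 33 [[0.0595 0.0918 0.119 ]]
Af [137.7 217.3] 30 [[0.0196 0.093  0.119 ]]
Br [164.  194.5] 32 [[0.06   0.0021 0.119 ]]
Bf [169.2 203.7] 40 [[0.0207 0.0012 0.119 ]]
Cr [193.7 181.7] 36 [[ 0.0626 -0.0913  0.119 ]]
Cf [199.4 190.8] 39 [[ 0.0219 -0.0917  0.119 ]]
```

View pics/t32.png

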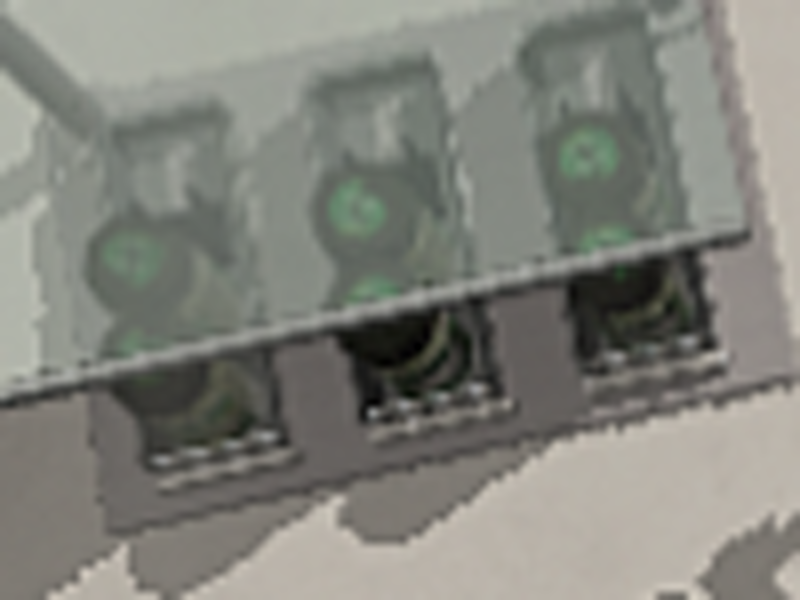

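View pics/s32.png

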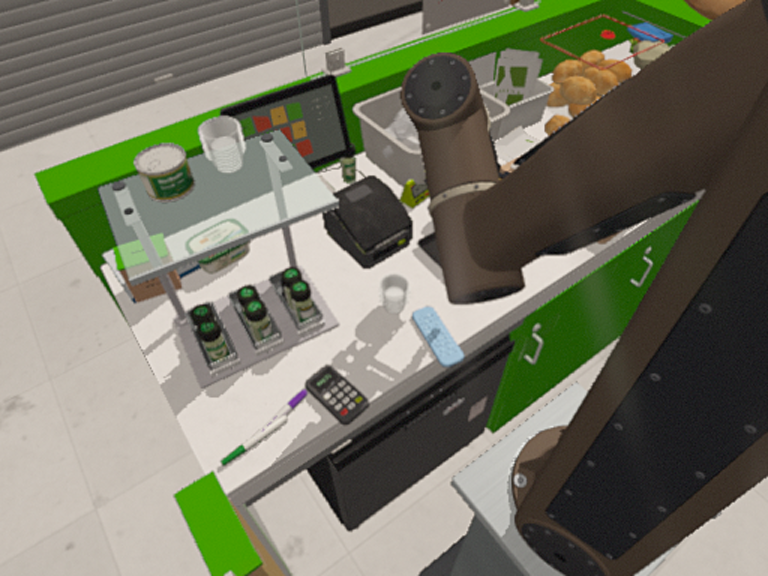

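```bash
python3 -c "
from plant import close_job
print(close_job())"
```

```text
the job is handed in; nothing more can be done
None
```

All three refilled jars are in the lanes: one in lane_b and two in lane_c. Each of the three lanes now holds a row of two. However, the wrist-force reading passed the 120 N limit once, which may count as a failure.

**The force spike:** at about t = 4.6 s, before any jar was held, the empty arm ran fast into joint 3's end stop. The force read [65, 11, 133] N and joint 3 read 71.75° against its 71.71° limit. I can't tell whether that was real load or only the sudden stop; it read near zero afterwards.

**How it was done:** a tool pointing straight down cannot get under the glass shelf, and the moves have no tilt command. I tilted the tool by about 35°, pushing the arm against the edge of its reach well above the counter. I then gripped each jar upright by its cap, carried it in over the front lip, pressed the row back (about 5–6 N), set it on the floor and let go.

**Last checks, from the camera pictures:**
- **Jar spacing:** the jars in each row stand 39–41 mm apart, where 41 is expected.
- **Standing flat:** the rear jars' cap tops agree to 1–2 mm across the lanes (116–118 mm; 119 expected).
- **Lane_c:** both its jars measure about 1.5 mm further back than expected. I put this down to my estimate of the shelf's angle.
- **Glass shelf:** I saw no contact. The closest computed gap was about 8 mm, based on arm sizes I estimated from the pictures.
- **Other things:** the cup stack, card reader and blue pad look unmoved by eye; I did not measure them again.
- **Time:** handed in at about 41 s of the 72 s allowed, with the gripper empty and clear.

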